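# Load the soap dryer evenly and start it with the switch under its lip

## Robot

A 6-joint arm with a two-finger parallel gripper is mounted at the origin on a cart in front of the work surface, level with it; the furniture and walls round the work are solid. World frame = base frame: x ahead of the robot, y to its left, z up, the work surface at z = 0. Lengths are in m, angles in degrees, forces in N, time in s.
With the tool pointing down it reaches from about 0.25 to 0.725 m from the base axis. Payload 9.7 kg.
Tool frame: the origin (TCP) lies between the finger pads; the fingertips stand 11 mm ahead of it and the grasp point (between the pads) lies 8 mm behind it; z points along the fingers, x is the direction in which the jaws open and shut, and the axes are right-handed (so a half turn about z gives the same grasp; the last joint's range is limited). The gripper opens to 85 mm and grips with 20 to 120 N. Pads are 22 mm wide; open, the fingers measure 114 mm over their backs; the gripper's body (76 mm by 85 mm) begins 54 mm behind the grasp point. The pads swing forward as they close: fully open they stand 13 mm farther back than shut.
Start: joints at [-68.125, 4.979, 10.078, 95.1, 0, 90], TCP at [0.205, -0.51, 0.242] pointing down, gripper open.
Joint ranges: [-179.16, 179.16], [-48.56, 103.87], [-65.8, 70.77], [-126.05, 130.52], [-82.76, 87.17], [-180, 180]. Speed limits (degrees/s): [127.2, 127.2, 147.25, 180, 180, 180].

## Interface

Orientations are given as [roll, pitch, yaw] about the fixed x, y, z axes, in that order (R = Rz(yaw) Ry(pitch) Rx(roll)).
In Python, from workcell import get_obs, camera, job_done gives the robot as it stands.
- The arm moves only by the tool arm_command, never from a script. Its argument "increments" is a list of rows, each a list of 2 entries, a list of its own where there are three numbers: the shift along the tool's x, y, z in units of 25 mm (1.0 is 25 mm), then the turn about the tool's z in units of 6 degrees (1.0 is 6 degrees). In form: [[[dx, dy, dz], roll], ...]. A call has 1 to 5 rows; each row is the pose to reach, as a shift and turn from the pose measured when the call began, along the tool's axes at that moment; what a row does not reach only later rows make up. A row lasts 1/10 s, in which the tool goes at most 50 mm and 8.59 degrees, less where a joint would pass 70% of its speed; a pose out of reach is approached as far as the arm can. A call with a gripper value outside its range is refused whole. "claw" is the closure, from -1 (fully open) to 1 (shut), so that 0 is half open, set as the call begins (left out, the last holds). The fingers move at their own pace and stop on an object; "force" is the grip in N (left out, the last holds). Time passes only in rows, so rows that repeat a pose let the fingers close. It gives the time, the measured TCP pose, the force and the opening at its end, in the units of the state.
- get_obs(): the state, without advancing time (a new reading comes with each control period).
- camera(name): name is "scene" or "side" or "wrist"; returns a dict with "frame" (400x640x3 uint8, red, green, blue), "range_z" (400x640 float32, m along the optical axis (not along the pixel's ray), 0 where there is no reading), "K" (3x3 intrinsics, pixels), "R" (3x3) and "t" (3): a world point X has camera coordinates R X + t; the wrist camera has in their place "hand_eye" (4x4, takes a point from camera to tool coordinates, whose origin is the TCP and whose axes are the tool frame's). Camera axes: x right, y down, z forward; pixel columns grow to the right and rows downward; lengths in m; the calibration is good to about 2 mm. The wrist camera is an equidistant fisheye: a pixel r from the principal point sees the ray r / f radians off the axis. A picture is of the moment at which its call begins: read the wrist's pose just before it.
- job_done(): hands the job in, once; it reports no verdict.
The state is a dict: "time": time; "q": joint angles; "qd": joint speeds; "joint_efforts": joint torques, N m; "ee_pos": TCP position; "tcp_rot": TCP orientation; "wrist_force": force on the tool from outside, world axes, zero at the start; "torque": the same for the moment, N m; "opening": finger opening in m.
Only numpy, scipy, OpenCV 4.12 (cv2) and the standard library are available. Lean on these libraries where they do the work, as an engineer would, in place of code of your own. Each camera call takes 0.05 s, during which the arm holds its last target.

## Task

Put the grey soaps that stand on the bare wood beside the dryer in to dry: pull the dryer's drawer fully out, lay every one of them flat (either way up) in the white tray, side by side and spread evenly left and right so that the tray stays level on its bearers, and push the drawer fully home. Only then start the dryer: press the green switch hidden under the front lip of its hood up from below, all the way in, and let it go. Leave the soaps on the white sheet and all the other things where they are.

Things in the scene. Friction and masses are not known exactly. Their poses are not given: they have to be found in the camera images.
- dryer: the white bench-top soap dryer, fixed, 380 mm wide, 225 deep, 260 high. Origin at table height, middle of the front face of its low base (98 mm high, with the one drawer); x points into the dryer, away from the robot, y to its left, z up. On the back of the base stands the fan hood, whose front lip overhangs the base
- lip_edge (a point): lower front edge of the hood's overhanging lip, right above the switch: 50 mm behind the base's front face, 185 mm above the table. The lip is 20 mm thick, over it the console slopes back at 41 degrees; under it is an open slot, 87 mm high down to the base's top and 50 mm deep back to the hood's upright wall, open to the front and sides
- switch_face (a point): middle of the underside of the start switch: a green paddle 60 mm wide (dryer's y) and 26 mm deep (x) that hangs 18 mm below the lip's underside, its front edge 4 mm behind the lip's front edge, 50 mm left of the dryer's middle, facing straight down, 167 mm above the table at rest. It is pressed straight up, 6 mm
- dryer_switch (a joint): travel of the start switch, m: 0 at rest, 0.006 fully pressed upward; it counts as pressed from 0.0045. Springs back when let go; takes 2 N to start and 5 N fully in
- dryer_drawer (a joint): how far the drawer is pulled out, m: 0 fully home, 0.18 fully out. Slides straight along the dryer's -x, about 1.5 N of friction, stays where it is left. Its front is flush with the base's front face when home; its opening in the base reaches 86 mm above the table
- drawer_pull (a point): middle of the black pull on the drawer's front: an upright fin 18 mm thick (dryer's y), 36 mm out from the face (x), 40 mm high, its top 18 mm below the top of the base. This point is 20 mm in front of the drawer's face, 18 mm below the fin's top, 62 mm above the table; it moves with the drawer
- tray: light white slotted tray, loose in the drawer (3 to 7 mm play), 220 g: 168 mm deep (x) by 320 wide (y), rim 18 high, rim and floor 3 mm thick; origin at the centre of its underside, 30 mm above the table, axes as the dryer's. It rests on two bearers, 40 mm left and right of the drawer's middle: two soaps at one end and none at the other tip it by up to 0.12 rad, and the drawer then jams
- heart_a: grey fluted heart-shaped soap, flat on top, 57 x 65 x 37 mm (x, y, z at the top; the sides taper to 46 x 53 mm at the foot), 85 g; origin at the centre of its underside, z up. Starts upright on the bare wood beside the dryer. May be absent
- heart_b: grey fluted heart-shaped soap, flat on top, 57 x 65 x 37 mm (x, y, z at the top; the sides taper to 46 x 53 mm at the foot), 85 g; origin at the centre of its underside, z up. Starts upright on the bare wood beside the dryer. May be absent
- heart_c: grey fluted heart-shaped soap, flat on top, 57 x 65 x 37 mm (x, y, z at the top; the sides taper to 46 x 53 mm at the foot), 85 g; origin at the centre of its underside, z up. Starts upright on the bare wood beside the dryer. May be absent
- heart_d: grey fluted heart-shaped soap, flat on top, 57 x 65 x 37 mm (x, y, z at the top; the sides taper to 46 x 53 mm at the foot), 85 g; origin at the centre of its underside, z up. Starts upright on the bare wood beside the dryer. May be absent
- rose_a: grey rose-shaped soap, round, 68 mm across at half height (64 at the foot, 55 at the top), 34 mm high, 85 g; origin at the centre of its underside, z up. Starts upright on the bare wood beside the dryer. May be absent
- rose_b: grey rose-shaped soap, round, 68 mm across at half height (64 at the foot, 55 at the top), 34 mm high, 85 g; origin at the centre of its underside, z up. Starts upright on the bare wood beside the dryer. May be absent
- dial_timer: white dial timer with red grip, 61 mm across, 42 high; origin under its centre. To be left alone
- rose_black: black rose soap, 69 mm across, 34 high, on the edge of the white sheet; origin under its centre. To be left alone
- dahlia_olive: olive dahlia soap, 75 mm across, 35 high; origin under its centre. To be left alone
There are look-alikes about, which are no part of the job. Leave any blue look-alike of the heart_d alone.

How it is judged:
By the outcome, as a careful person would: the job done as asked, in the order asked, and still so for the second after the job is handed in, with the robot touching nothing.
Of heart_a, heart_b, heart_c, heart_d, rose_a, rose_b only 4 to 6 are there at a start; the rules pass over those that are not, and their reading is None.
At some moment in a run one of heart_a, heart_b, heart_c, heart_d, rose_a, rose_b may be knocked a few centimetres aside while the robot is not near it.
Once in a run the grip may slacken for a moment while it holds something.
It also fails if it takes over 210 s, if anything falls off the work surface, if the arm or the gripper's body presses on something with over 40 N, if the wrist force passes 120 N, or if a joint passes its speed limit or range.

## Working session

There is one attempt and no reset: what is moved stays moved. The work goes in short steps, Python scripts to look and compute and a tool call to move; the robot and the scene stay as the last step left them, time stands still between calls to the robot, and variables do not carry over. Pictures are saved under pics/ and viewed, and the job is handed in when it is done.

Besides the shell and the picture viewer there is one more tool, called as a command line: name --argument value ..., lists and objects as JSON in quotes. arm_command: Moves the arm, as the interface text tells. Its arguments: {"type":"object","properties":{"increments":{"type":"array"},"claw":{"type":"number"},"force":{"type":"number"}},"required":["increments"]}

```bash
ls; mkdir -p pics; python3 - <<'E'
from workcell import get_obs,camera
import cv2,numpy as np
o=get_obs();print(o)
for n in ["scene","side","wrist"]:
    c=camera(n);np.savez(f"pics/{n}0.npz",**c)
    cv2.imwrite(f"pics/{n}0.png",c["frame"][:,:,::-1])
    print(n,{k:v for k,v in c.items() if k not in("frame","range_z")})
E
```

```text
pics
{'time': 0.0, 'q': array([-6.81258526e+01,  5.00929649e+00,  1.00341528e+01,  9.51006438e+01,
       -1.24351549e-03,  9.00011651e+01]), 'qd': array([ 0.05683443, -0.08270336,  0.04083504,  0.07360738,  0.03412173,
        0.03813138]), 'joint_efforts': array([ 1.32269747e-04, -5.20385957e+01,  4.64804471e+01,  1.63541478e-02,
       -1.01699211e-04, -8.63752632e-06]), 'ee_pos': array([ 0.20482289, -0.51019396,  0.24159768]), 'tcp_rot': array([ 1.79998755e+02,  7.57874748e-02, -6.81270177e+01]), 'wrist_force': array([-0.94734081, -0.11733583, -0.12016678]), 'torque': array([ 0.00615006, -0.01338732,  0.00584779]), 'opening': 0.08568997232056356}
scene {'K': array([[391.16010807,   0.        , 315.14095255],
       [  0.        , 391.16010807, 202.09816358],
       [  0.        ,   0.        ,   1.        ]]), 'R': array([[-0.78902394, -0.61416522,  0.01556581],
       [-0.43504907,  0.54066327, -0.72001079],
       [ 0.43378973, -0.57487764, -0.69378827]]), 't': array([0.41415963, 0.40132321, 0.92086151])}
side {'K': array([[499.32691377,   0.        , 323.84300695],
       [  0.        , 499.32691377, 197.39515357],
       [  0.        ,   0.        ,   1.        ]]), 'R': array([[ 0.42860187, -0.90324542,  0.02116955],
       [-0.49897774, -0.25617486, -0.82788626],
       [ 0.75320757,  0.34427047, -0.56049638]]), 't': array([-0.31564446,  0.37378524,  1.38752668])}
wrist {'K': array([[309.70691629,   0.        , 318.99467646],
       [  0.        , 309.70691629, 201.69694969],
       [  0.        ,   0.        ,   1.        ]]), 'hand_eye': array([[ 9.99999638e-01,  1.68761218e-04, -8.34203452e-04,
         3.86769995e-04],
       [ 1.15991369e-04,  9.43976401e-01,  3.30012941e-01,
        -8.51393912e-02],
       [ 8.43161758e-04, -3.30012918e-01,  9.43976039e-01,
        -1.31646731e-01],
       [ 0.00000000e+00,  0.00000000e+00,  0.00000000e+00,
         1.00000000e+00]])}
```

View pics/scene0.png

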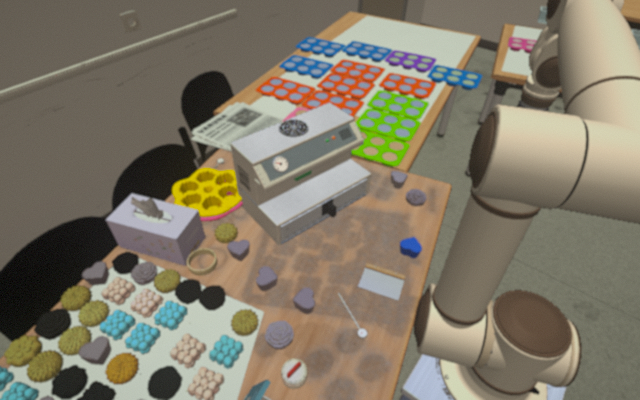

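View pics/side0.png

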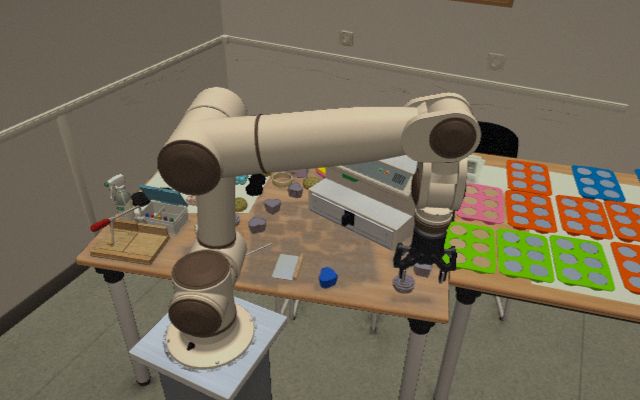

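View pics/wrist0.png

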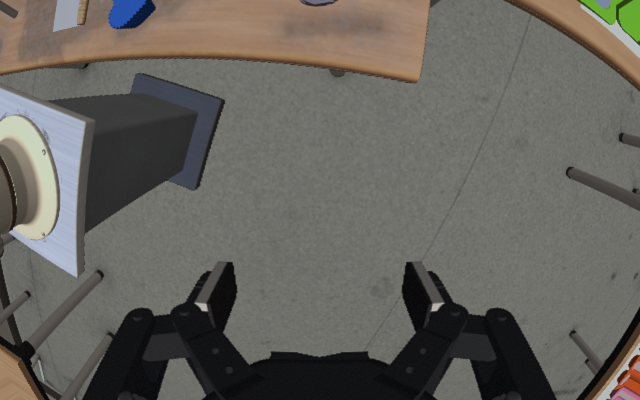

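```bash
python3 - <<'E'
import cv2
im=cv2.imread("pics/scene0.png")
cv2.imwrite("pics/a.png",cv2.resize(im[200:400,180:380],None,fx=3,fy=3,interpolation=2))
cv2.imwrite("pics/b.png",cv2.resize(im[90:250,230:450],None,fx=3.6,fy=3.6,interpolation=2))
E
```

```text
(no output)
```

View pics/a.png

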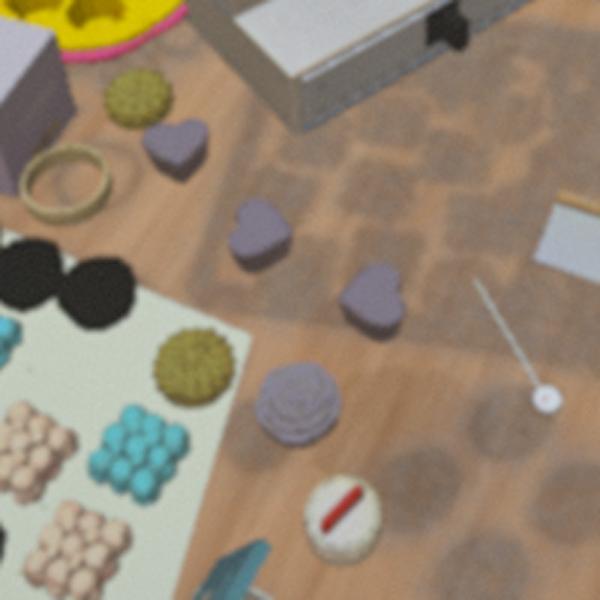

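View pics/b.png

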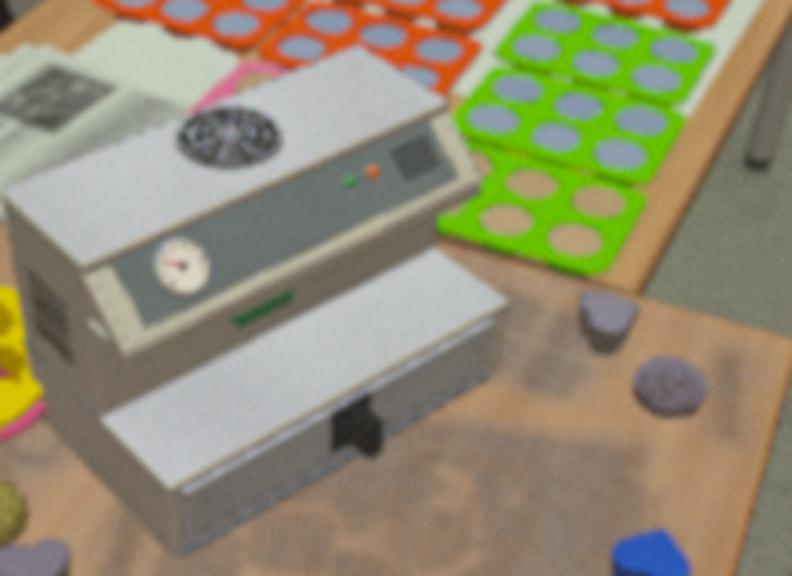

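```bash
cat > h.py <<'E'
import numpy as np,cv2
from workcell import get_obs,camera
from scipy.spatial.transform import Rotation as Ro
def px2w(c,u,v,z):
    d=c["R"].T@np.linalg.inv(c["K"])@np.array([u,v,1.]);o=-c["R"].T@c["t"]
    return o+d*(z-o[2])/d[2]
def plan(c,z,x0,x1,y0,y1,s=1000):
    # top-down: rows = x decreasing downwards, cols = y decreasing rightwards ; s px per m
    W=int((y1-y0)*s);H=int((x1-x0)*s)
    P=c["K"]@np.c_[c["R"][:,0],c["R"][:,1],c["R"][:,2]*z+c["t"]]
    A=np.array([[0,-1/s,x1],[-1/s,0,y1],[0,0,1.]])
    return cv2.warpPerspective(c["frame"][:,:,::-1],np.linalg.inv(P@A),(W,H),flags=cv2.INTER_LINEAR)
def grid(im,x1,y1,s,step=.1):
    for k in range(-20,20):
        a=k*step
        r=int((x1-a)*s);q=int((y1-a)*s)
        if 0<=r<im.shape[0]: cv2.line(im,(0,r),(im.shape[1],r),(0,255,255),1);cv2.putText(im,f"x{a:.1f}",(2,r-2),0,.4,(0,0,255))
        if 0<=q<im.shape[1]: cv2.line(im,(q,0),(q,im.shape[0]),(0,255,255),1);cv2.putText(im,f"y{a:.1f}",(q+2,10),0,.4,(0,0,255))
    return im
def w2px(c,p):
    q=c["K"]@(c["R"]@np.asarray(p)+c["t"]);return q[:2]/q[2]
def wrist_rays(c,uv):
    K=c["K"];d=(np.asarray(uv,float)-K[:2,2])/K[0,0];r=np.hypot(d[0],d[1])
    return np.array([np.sin(r)*d[0]/max(r,1e-9),np.sin(r)*d[1]/max(r,1e-9),np.cos(r)])
def wrist_world(c,o,u,v,z):
    R=Ro.from_euler("xyz",o["tcp_rot"],degrees=True).as_matrix();H=c["hand_eye"]
    d=R@H[:3,:3]@wrist_rays(c,(u,v));p=R@H[:3,3]+o["ee_pos"]
    return p+d*(z-p[2])/d[2]
def wrist_plan(c,o,z,x0,x1,y0,y1,s=1000):
    R=Ro.from_euler("xyz",o["tcp_rot"],degrees=True).as_matrix();H=c["hand_eye"]
    xs=x1-np.arange(int((x1-x0)*s))/s;ys=y1-np.arange(int((y1-y0)*s))/s
    X,Y=np.meshgrid(xs,ys,indexing="ij");P=np.stack([X,Y,0*X+z],-1)
    q=((P-o["ee_pos"])@R-H[:3,3])@H[:3,:3]
    rr=np.hypot(q[...,0],q[...,1]);th=np.arctan2(rr,q[...,2]);f=c["K"][0,0]
    u=c["K"][0,2]+f*th*q[...,0]/rr;v=c["K"][1,2]+f*th*q[...,1]/rr
    return cv2.remap(c["frame"][:,:,::-1],u.astype("f4"),v.astype("f4"),1)
def tomove(dp,o=None):
    o=o or get_obs();R=Ro.from_euler("xyz",o["tcp_rot"],degrees=True).as_matrix()
    return R.T@np.asarray(dp)/.025
E
python3 - <<'E'
from h import *
c=dict(np.load("pics/scene0.npz"))
L=px2w(c,280,225.6,.098);Rr=px2w(c,370.3,173.3,.098)
print(L,Rr,np.linalg.norm(L-Rr),np.degrees(np.arctan2((L-Rr)[1],(L-Rr)[0])))
for n,u,v in [("hA",238,246),("hB",266,275),("hC",305,296),("hD",398,176),("rA",279,330),("rB",416,194),("blue",410,243),("timer",293,370),("dahl",226,230)]:
    print(n,px2w(c,u,v,.034), c["range_z"][int(v),int(u)])
im=plan(c,.036,.1,.9,-.6,.7,600);cv2.imwrite("pics/plan0.png",grid(im,.9,.7,600))
E
```

```text
[0.63549985 0.02349964 0.098     ] [ 0.55908244 -0.33747981  0.098     ] 0.3689793815796398 78.04725740510212
hA [0.71875381 0.11822707 0.034     ] 1.1410414
hB [0.58503068 0.14232654 0.034     ] 1.067555
hC [0.45993705 0.12752514 0.034     ] 1.0247508
hD [ 0.51032514 -0.45681649  0.034     ] 1.3828857
rA [0.44941377 0.24128659 0.034     ] 0.95716923
rB [ 0.4166412 -0.4120976  0.034    ] 1.3189857
blue [ 0.33029267 -0.20697195  0.034     ] 1.1590122
timer [0.35981738 0.29442761 0.034     ] 0.8784866
dahl [0.79240653 0.09698867 0.034     ] 1.1883601
```

View pics/plan0.png

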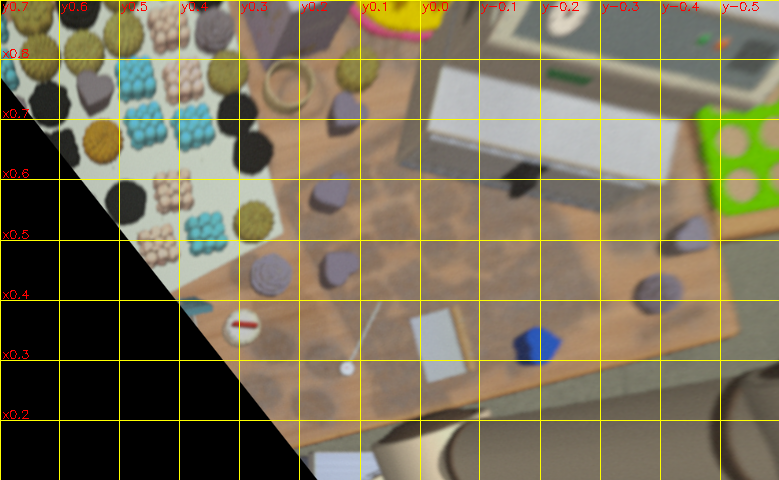

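```bash
cat >> h.py <<'E'
def go(p,yaw=None,o=None):
    o=o or get_obs();m=tomove(np.asarray(p)-o["ee_pos"],o)
    y=o["tcp_rot"][2];r=0 if yaw is None else -(((yaw-y)+180)%360-180)/6
    print("at",o["ee_pos"].round(4),o["tcp_rot"].round(2),"t",round(o["time"],2),"q",o["q"].round(0),"-> inc",m.round(2),"roll",round(r,2))
E
python3 - <<'E'
from h import *
go([.40,-.12,.30],78)
# gripper geometry from wrist depth
c=dict(np.load("pics/wrist0.npz"))
Z=c["range_z"];H=c["hand_eye"]
v,u=np.mgrid[0:400,0:640];K=c["K"]
d=np.stack([(u-K[0,2])/K[0,0],(v-K[1,2])/K[0,0]],-1);r=np.hypot(d[...,0],d[...,1])
ray=np.stack([np.tan(np.minimum(r,1.5))*d[...,0]/r,np.tan(np.minimum(r,1.5))*d[...,1]/r,np.ones_like(r)],-1)
P=(ray*Z[...,None])@H[:3,:3].T+H[:3,3]
for (uu,vv) in [(140,315),(150,312),(110,350),(90,390),(165,310),(190,320),(195,300),(205,280),(230,265),(225,290),(215,310),(215,350),(130,330),(320,370),(280,355),(170,345),(500,315),(530,350)]:
    print(uu,vv,(P[vv,uu]*1000).round(0),Z[vv,uu])
E
```

```text
at [ 0.2048 -0.5102  0.2417] [ 1.800e+02  6.000e-02 -6.813e+01] t 0.15 q [-68.   5.  10.  95.  -0.  90.] -> inc [-11.58 -13.06  -2.32] roll -24.35
140 315 [-66. -14. -55.] 0.09624463
150 312 [-64. -12. -50.] 0.10115168
110 350 [-70. -12. -74.] 0.078751974
90 390 [-67. -12. -92.] 0.0616728
165 310 [-767.  868.  961.] 1.3467631
190 320 [-46. -12. -52.] 0.09923021
195 300 [-51.  -8. -34.] 0.11783157
205 280 [-53.  -7. -17.] 0.13385524
230 265 [-42. -10.  -8.] 0.14168507
225 290 [-43.  -3. -19.] 0.13316174
215 310 [-42.  -5. -36.] 0.11654858
215 350 [-31. -16. -69.] 0.08186035
130 330 [-67. -12. -62.] 0.090085156
320 370 [  1. -12. -71.] 0.08114082
280 355 [-12. -10. -64.] 0.08858089
170 345 [-56.  -1. -56.] 0.099359505
500 315 [ 67. -14. -55.] 0.095792174
530 350 [ 71. -12. -74.] 0.07897648
```

arm_command --increments '[[[-0.4,-0.4,-0.6],-1.4],[[-1.2,-1.2,-1.2],-2.8],[[-2,-2.2,-1.8],-4.2],[[-3,-3.3,-2.3],-5.6],[[-4,-4.5,-2.3],-7]]'

```text
time: 0.65
ee_pos: [0.2724, -0.3747, 0.3008]
tcp_rot: [180.0, -0.1, -25.8]
wrist_force: [0.8, 0.1, 0.6]
opening: 0.0857
```

```bash
python3 -c "
from h import *
go([.40,-.12,.30],78)"
```

```text
at [ 0.2724 -0.3747  0.3008] [ 1.7999e+02 -5.0000e-02 -2.5830e+01] t 0.65 q [-54.  -5.   7. 102.   0.  62.] -> inc [  0.15 -11.4    0.03] roll -17.31
```

arm_command --increments '[[[0,-1.5,0],-1.4],[[0,-3,0],-2.8],[[0,-4.5,0],-4.2],[[0,-6,0],-5.6],[[0,-7.5,0],-7]]'

```text
time: 1.15
ee_pos: [0.3544, -0.2045, 0.3007]
tcp_rot: [179.9, -0.0, 16.5]
wrist_force: [0.8, -0.0, -0.0]
opening: 0.0858
```

```bash
python3 -c "
from h import *
go([.40,-.12,.30],78)"
```

```text
at [ 0.3544 -0.2045  0.3007] [ 1.7995e+02 -4.0000e-02  1.6510e+01] t 1.15 q [-30. -12.   0. 103.  -0.  44.] -> inc [ 2.71 -2.72  0.03] roll -10.25
```

arm_command --increments '[[[0.5,-0.5,0],-1.4],[[1.2,-1.2,0],-2.8],[[1.9,-1.9,0],-4.2],[[2.4,-2.4,0],-5.6],[[2.7,-2.7,0],-7]]'

```text
time: 1.65
ee_pos: [0.4004, -0.1195, 0.3004]
tcp_rot: [180.0, 0.0, 58.9]
wrist_force: [-0.1, -0.5, 0.8]
opening: 0.0854
```

arm_command --increments '[[[0,0,0],-1.4],[[0,0,0],-2.8],[[0,0,0],-3.25],[[0,0,0],-3.25]]'

```text
time: 2.05
ee_pos: [0.4003, -0.1194, 0.3003]
tcp_rot: [180.0, 0.0, 78.5]
wrist_force: [-0.1, -0.1, 0.1]
opening: 0.0856
```

```bash
cat > snap.py <<'E'
import sys
from h import *
n=sys.argv[1]
o=get_obs();c=camera("wrist");np.savez(f"pics/w{n}.npz",**c,ee_pos=o["ee_pos"],tcp_rot=o["tcp_rot"])
cv2.imwrite(f"pics/w{n}.png",c["frame"][:,:,::-1])
if len(sys.argv)>2:
    c=camera("scene");np.savez(f"pics/s{n}.npz",**c);cv2.imwrite(f"pics/s{n}.png",c["frame"][:,:,::-1])
go(o["ee_pos"])
E
python3 snap.py 1 s
```

```text
at [ 0.4003 -0.1194  0.3003] [1.7998e+02 2.0000e-02 7.8320e+01] t 2.15 q [-17. -11.   1. 102.  -0.  -5.] -> inc [0. 0. 0.] roll 0
```

View pics/w1.png

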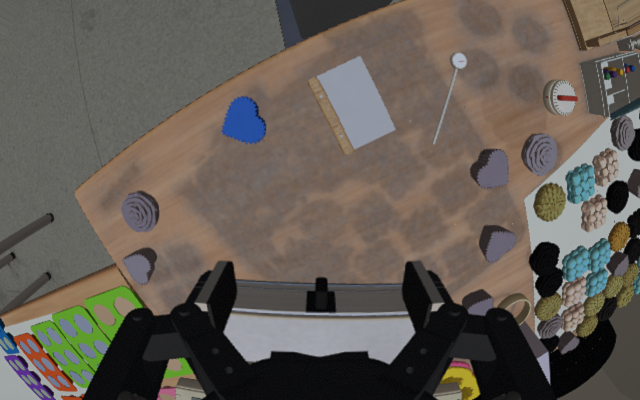

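View pics/s1.png

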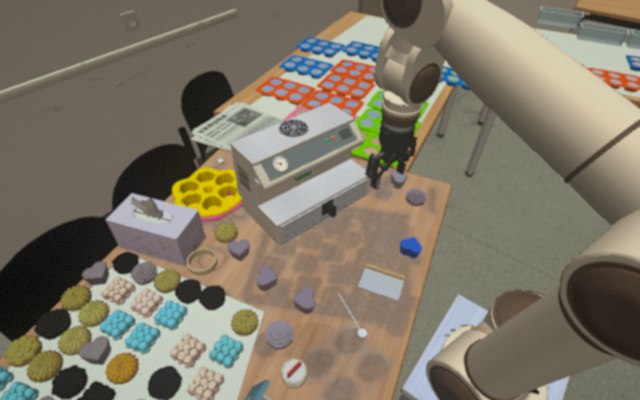

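```bash
cat > wp.py <<'E'
import sys
from h import *
n,z,x0,x1,y0,y1,s,out=sys.argv[1],*map(float,sys.argv[2:8]),sys.argv[8]
c=dict(np.load(f"pics/w{n}.npz"));im=wrist_plan(c,c,z,x0,x1,y0,y1,s)
cv2.imwrite(f"pics/{out}.png",grid(im,x1,y1,s,.05))
E
python3 wp.py 1 .036 .2 .75 -.55 .4 800 p1
python3 - <<'E'
from h import *
c=dict(np.load("pics/w1.npz"))
for u,v,z in [(313,279,.08),(328,279,.08),(313,291,.08),(328,291,.08),(222,314,.098),(420,314,.098)]: print(u,v,wrist_world(c,c,u,v,z).round(4))
im=cv2.imread("pics/w1.png");cv2.imwrite("pics/a.png",cv2.resize(im[250:350,220:420],None,fx=4,fy=4))
E
```

```text
313 279 [ 0.5435 -0.1571  0.08  ]
328 279 [ 0.5475 -0.1373  0.08  ]
313 291 [ 0.5631 -0.1613  0.08  ]
328 291 [ 0.5673 -0.1411  0.08  ]
222 314 [ 0.57   -0.2961  0.098 ]
420 314 [ 0.6274 -0.0178  0.098 ]
```

View pics/p1.png

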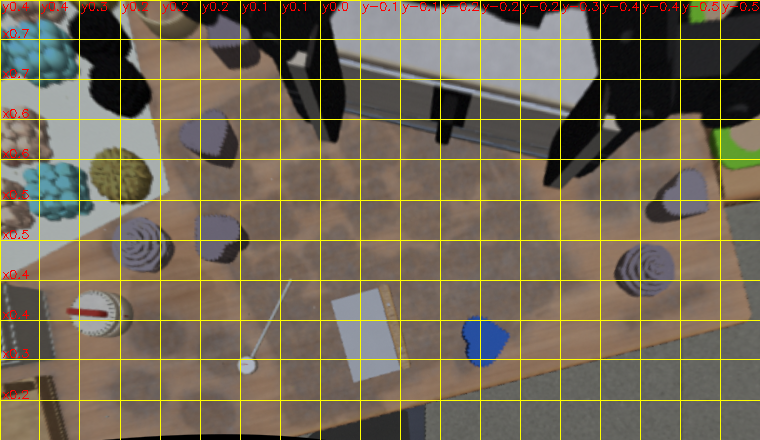

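View pics/a.png

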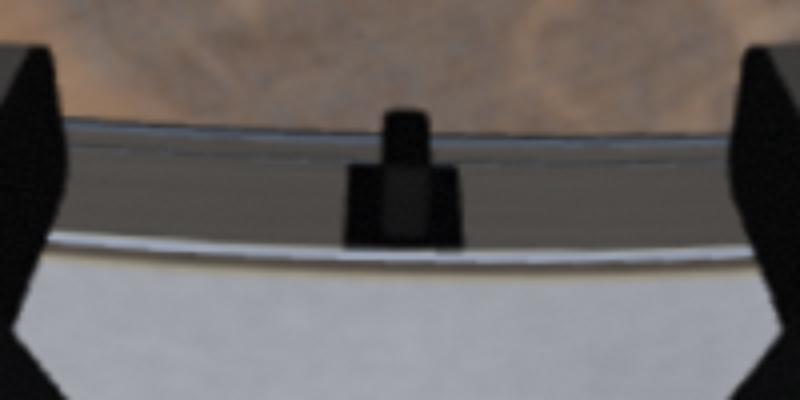

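```bash
python3 - <<'E'
from h import *
c=dict(np.load("pics/w1.npz"))
for u,v,z in [(321.8,291.3,.08),(321.8,309.5,.08),(316.5,292,.08),(327.3,292,.08),(235,310.5,.098),(405,313.5,.098),(235,308.5,.098),(320,313,.098)]: print(u,v,wrist_world(c,c,u,v,z).round(4))
d=dict(np.load("pics/s1.npz"))
# dryer top/front edge in scene -> plane points
im=d["frame"][:,:,::-1];cv2.imwrite("pics/b.png",cv2.resize(im[150:250,230:390],None,fx=5,fy=5,interpolation=2))
E
```

```text
321.8 291.3 [ 0.566  -0.1495  0.08  ]
321.8 309.5 [ 0.5982 -0.1559  0.08  ]
316.5 292 [ 0.5658 -0.1569  0.08  ]
327.3 292 [ 0.5688 -0.1423  0.08  ]
235 310.5 [ 0.566 -0.274  0.098]
405 313.5 [ 0.6198 -0.0399  0.098 ]
235 308.5 [ 0.5624 -0.2727  0.098 ]
320 313 [ 0.5895 -0.1569  0.098 ]
```

View pics/b.png

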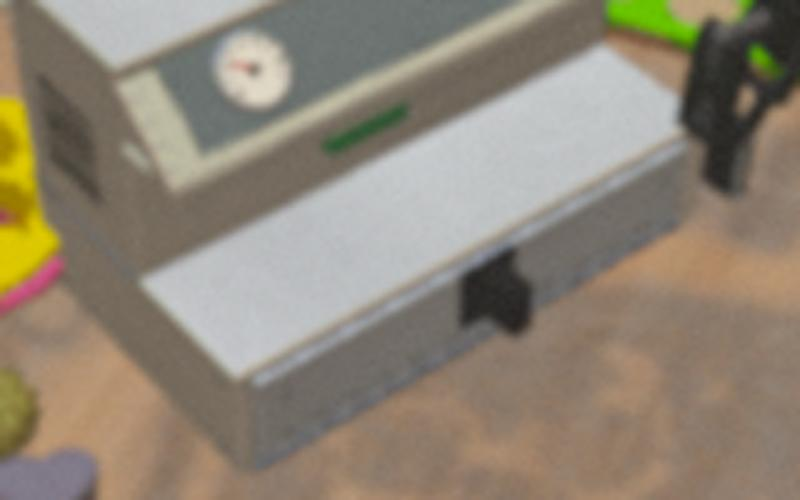

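```bash
python3 -c "
from h import *
go([.577,-.152,.16],77.7)
go([.577,-.152,.056],77.7)"
```

```text
at [ 0.4003 -0.1194  0.3003] [1.7998e+02 2.0000e-02 7.8320e+01] t 2.15 q [-17. -11.   1. 102.  -0.  -5.] -> inc [0.16 7.18 5.62] roll 0.1
at [ 0.4003 -0.1194  0.3003] [1.7998e+02 2.0000e-02 7.8320e+01] t 2.15 q [-17. -11.   1. 102.  -0.  -5.] -> inc [0.16 7.18 9.78] roll 0.1
```

arm_command --increments '[[[0,1.5,1],0],[[0,3,2.2],0],[[0.1,4.5,3.4],0.1],[[0.1,6,4.6],0.1],[[0.16,7.2,5.6],0.1]]' --claw 0

```text
time: 2.65
ee_pos: [0.5787, -0.1524, 0.1581]
tcp_rot: [-180.0, 0.0, 77.6]
wrist_force: [-0.1, 0.1, 1.1]
opening: 0.0429
```

arm_command --increments '[[[0,0,0.8],0],[[0,0,1.8],0],[[0,0,2.8],0]]'

```text
time: 2.95
ee_pos: [0.5787, -0.1524, 0.0865]
tcp_rot: [-179.9, 0.0, 77.5]
wrist_force: [-0.3, 0.4, -0.1]
opening: 0.0425
```

```bash
python3 snap.py 2 s; python3 -c "
from h import *
go([.577,-.152,.056],77.7)"
```

```text
at [ 0.5767 -0.1519  0.0841] [-179.6     0.     77.53] t 3.05 q [-15.  12.  -0.  79.  -0.  -2.] -> inc [-0.    0.08 -0.1 ] roll 0
at [ 0.5767 -0.1519  0.0841] [-179.6     0.     77.53] t 3.05 q [-15.  12.  -0.  79.  -0.  -2.] -> inc [0.   0.02 1.12] roll -0.03
```

View pics/w2.png

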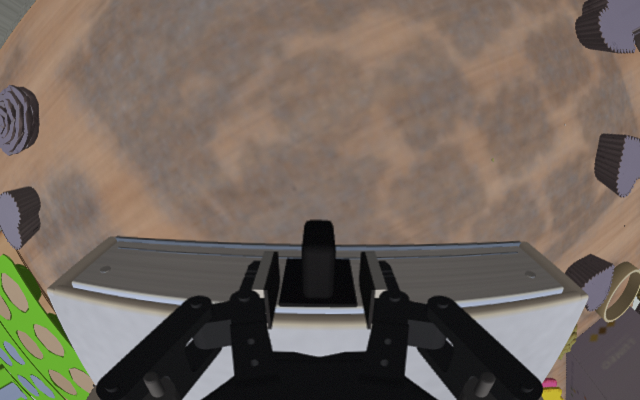

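```bash
python3 -c "
from h import *
o=get_obs();print(o['wrist_force'],o['torque'],o['ee_pos'],o['tcp_rot'],o['joint_efforts'])"
```

```text
[-0.38068854  0.29258479 -0.62302738] [ 0.06461393  0.00051327 -0.03239814] [ 0.5767195  -0.15193971  0.08412284] [-1.79595110e+02  1.91950928e-03  7.75270493e+01] [ 3.23455094e-02 -6.03880763e+01  4.71467829e+01 -1.19537551e+00
 -2.77710924e-04  2.17271394e-03]
```

View pics/s2.png

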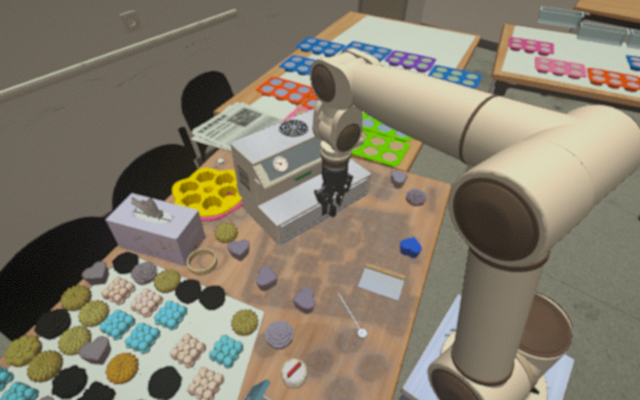

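arm_command --increments '[[[0,-0.4,0],0],[[0,-0.4,0],0]]'

```text
time: 3.25
ee_pos: [0.5665, -0.1497, 0.085]
tcp_rot: [-179.6, 0.0, 77.5]
wrist_force: [1.0, 0.4, 0.9]
opening: 0.0424
```

```bash
cat > st.py <<'E'
from h import *
o=get_obs();print('t',o['time'],'F',o['wrist_force'].round(2),'T',o['torque'].round(2),o['ee_pos'].round(4),o['tcp_rot'].round(2),'tau',o['joint_efforts'].round(2),'op',round(o['opening'],4),'q',o['q'].round(1))
E
python3 st.py
```

```text
t 3.25 F [1.03 0.41 0.88] T [-0.01  0.02  0.01] [ 0.5665 -0.1497  0.085 ] [-179.58    0.     77.47] tau [-1.000e-02 -5.756e+01  4.559e+01  1.000e-01 -0.000e+00  1.000e-02] op 0.0424 q [-14.8  10.1  -1.6  78.7  -0.   -2.3]
```

```bash
python3 - <<'E'
from h import *
c=camera("side");im=c["frame"][:,:,::-1]
cv2.imwrite("pics/sd3.png",cv2.resize(im[100:300,260:500],None,fx=3.3,fy=3,interpolation=2))
c=camera("scene");im=c["frame"][:,:,::-1]
cv2.imwrite("pics/sc3.png",cv2.resize(im[40:240,220:440],None,fx=3.5,fy=3,interpolation=2))
E
```

```text
(no output)
```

View pics/sd3.png

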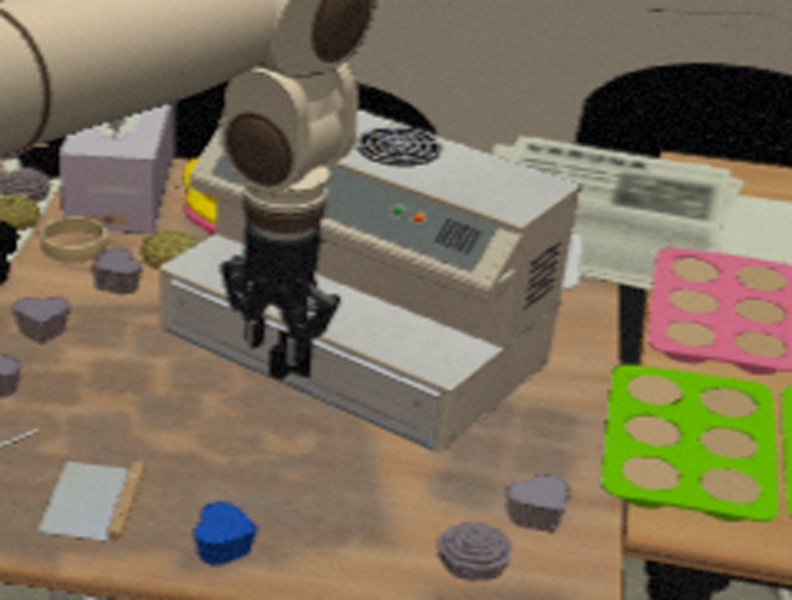

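View pics/sc3.png

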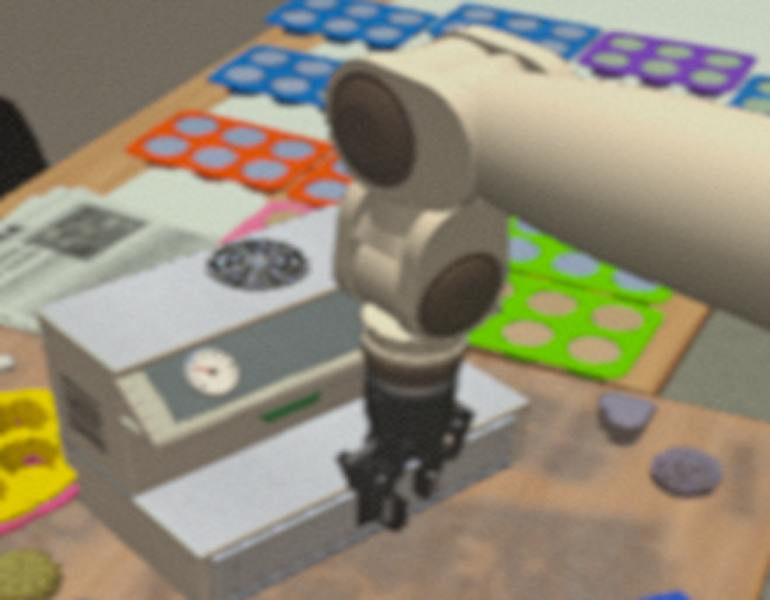

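arm_command --increments '[[[0,-0.16,0.2],0],[[0,-0.16,0.5],0],[[0,-0.16,0.5],0]]'

```text
time: 3.65
ee_pos: [0.5631, -0.149, 0.072]
tcp_rot: [-179.6, 0.0, 77.5]
wrist_force: [-0.8, -0.4, 0.5]
opening: 0.0427
```

```bash
python3 st.py
```

```text
t 3.65 F [-0.78 -0.45  0.49] T [ 0.   -0.01  0.02] [ 0.5631 -0.149   0.072 ] [-179.62    0.     77.49] tau [-1.000e-02 -5.835e+01  4.712e+01 -2.700e-01 -0.000e+00  0.000e+00] op 0.0427 q [-14.8   9.9  -3.4  77.1  -0.   -2.3]
```

Clear of contact. Close on the fin.

arm_command --increments '[[[0,0,0],0],[[0,0,0],0],[[0,0,0],0],[[0,0,0],0],[[0,0,0],0]]' --claw 1 --force 60

```text
time: 4.15
ee_pos: [0.563, -0.1493, 0.0719]
tcp_rot: [-179.6, 0.0, 77.5]
wrist_force: [-2.7, -5.0, 0.2]
opening: 0.0162
```

```bash
python3 st.py;python3 -c "
from h import *
o=get_obs();a=np.radians(-12.3);go(o['ee_pos']-.19*np.array([np.cos(a),np.sin(a),0]))"
```

```text
t 4.15 F [-2.68 -4.98  0.24] T [-0.77  0.48 -0.08] [ 0.563  -0.1493  0.0719] [-1.7961e+02  4.0000e-02  7.7470e+01] tau [ 2.710e+00 -5.730e+01  4.695e+01 -4.500e-01  1.230e+00 -4.000e-02] op 0.0162 q [-14.8   9.9  -3.4  77.2  -0.1  -2.3]
at [ 0.563  -0.1493  0.0719] [-1.7961e+02  4.0000e-02  7.7470e+01] t 4.15 q [-15.  10.  -3.  77.  -0.  -2.] -> inc [-0.03 -7.6   0.05] roll 0
```

arm_command --increments '[[[0,-0.3,0],0],[[0,-0.9,0],0],[[0,-1.6,0],0],[[0,-2.3,0],0],[[0,-3,0],0]]'

```text
time: 4.65
ee_pos: [0.489, -0.132, 0.072]
tcp_rot: [-179.6, -0.1, 77.5]
wrist_force: [3.0, 2.0, -3.4]
opening: 0.0163
```

```bash
python3 snap.py 4 s; python3 st.py
```

```text
at [ 0.4876 -0.1317  0.072 ] [-1.7949e+02 -6.0000e-02  7.7500e+01] t 4.75 q [-15.  -0. -14.  77.   0.  -3.] -> inc [-0.    0.06  0.  ] roll 0
t 4.75 F [-0.63  3.41 -6.84] T [ 0.7   0.19 -0.01] [ 0.4876 -0.1317  0.072 ] [-1.7949e+02 -6.0000e-02  7.7500e+01] tau [-1.550e+00 -4.978e+01  4.957e+01 -4.600e-01 -8.100e-01 -2.000e-02] op 0.0163 q [-15.1  -0.5 -14.4  76.6   0.   -2.6]
```

View pics/s4.png

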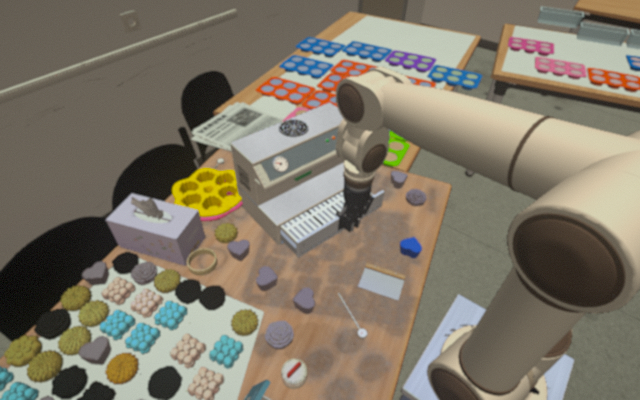

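Drawer is coming out. Continue, ending 10 mm past nominal.

arm_command --increments '[[[0,-0.7,0],0],[[0,-1.4,0],0],[[0,-2.1,0],0],[[0,-2.8,0],0],[[0,-3.4,0],0]]'

```text
time: 5.25
ee_pos: [0.4039, -0.112, 0.072]
tcp_rot: [-179.5, -0.2, 77.6]
wrist_force: [2.9, 6.3, -7.9]
opening: 0.0163
```

arm_command --increments '[[[0,-0.4,0],0],[[0,-0.8,0],0],[[0,-1.1,0],0],[[0,-1.3,0],0],[[0,-1.5,0],0]]'

```text
time: 5.75
ee_pos: [0.3691, -0.1044, 0.0732]
tcp_rot: [-179.7, -0.2, 77.6]
wrist_force: [-1.0, 0.3, -0.4]
opening: 0.0006
```

```bash
python3 st.py
```

```text
t 5.75 F [-0.99  0.34 -0.42] T [0.02 0.06 0.04] [ 0.3691 -0.1044  0.0732] [-179.72   -0.21   77.57] tau [ 1.200e-01 -2.561e+01  4.831e+01 -1.990e+00  4.000e-02  2.000e-02] op 0.0006 q [-15.9 -18.  -29.5  78.8   0.2  -3.5]
```

arm_command --increments '[[[0,0,-1.5],0],[[0,0,-3],0],[[0,0,-5],0],[[0,0,-7],0],[[0,0,-9],0]]' --claw -1

```text
time: 6.25
ee_pos: [0.3696, -0.1053, 0.3006]
tcp_rot: [-179.8, -0.2, 77.6]
wrist_force: [1.9, -1.0, 0.7]
opening: 0.0724
```

```bash
python3 st.py; python3 snap.py 5 s
```

```text
t 6.25 F [ 1.87 -0.97  0.73] T [-0.08 -0.07 -0.01] [ 0.3696 -0.1053  0.3006] [-179.77   -0.21   77.57] tau [ 4.000e-02 -3.213e+01  3.725e+01 -1.770e+00  1.000e-02  1.000e-02] op 0.0724 q [-16.  -15.3  -2.1 103.4   0.2  -3.6]
at [ 0.3712 -0.1058  0.3048] [179.74  -0.18  77.57] t 6.35 q [-16. -15.  -2. 103.   0.  -4.] -> inc [ 0.   -0.07  0.17] roll 0
```

View pics/w5.png

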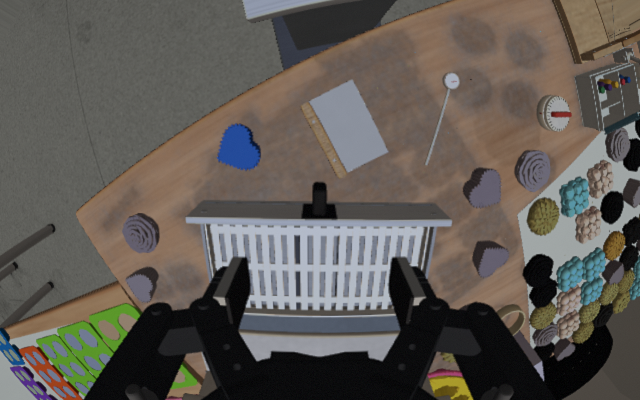

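View pics/s5.png

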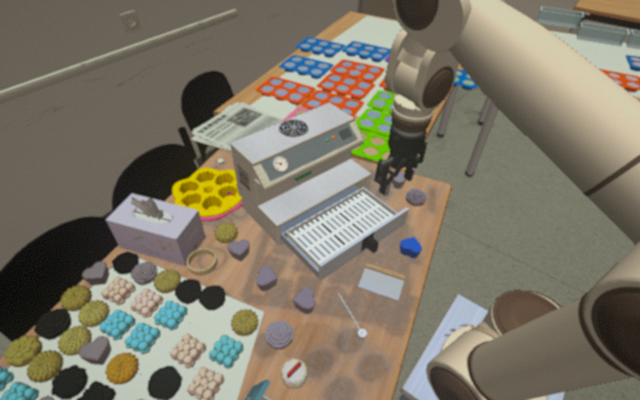

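```bash
python3 wp.py 5 .046 .3 .7 -.45 .25 1100 p5; python3 wp.py 5 .08 .3 .7 -.45 .25 1100 p5b
```

```text
(no output)
```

View pics/p5.png

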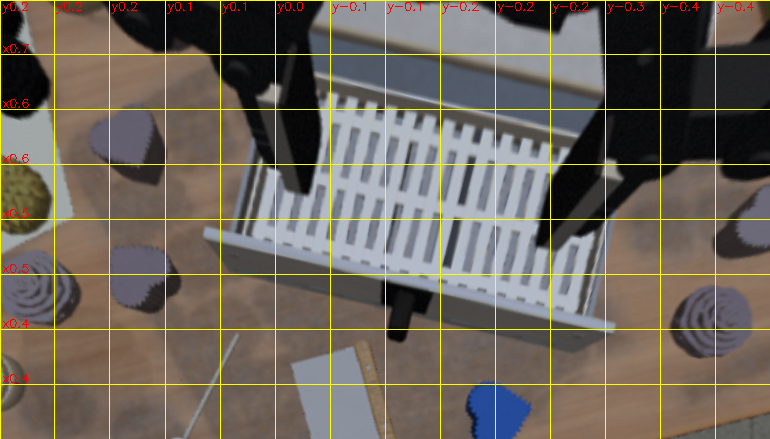

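View pics/p5b.png

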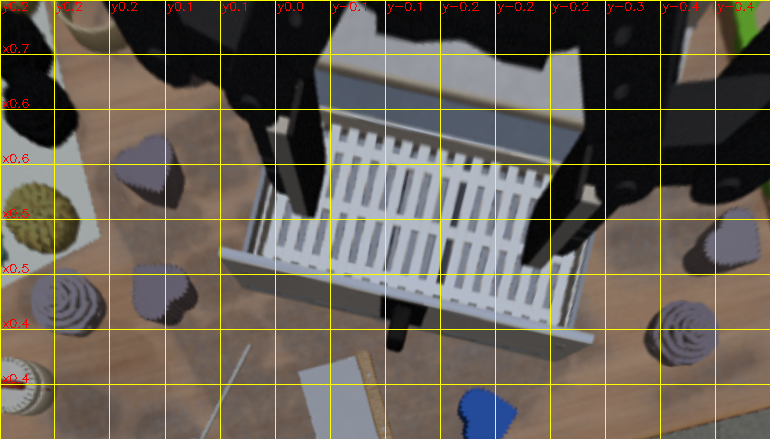

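```bash
python3 - <<'E'
from h import *
im=cv2.imread("pics/w5.png");cv2.imwrite("pics/a.png",cv2.resize(im[170:340,180:460],None,fx=2.85,fy=3,interpolation=2))
im=cv2.imread("pics/w5.png");cv2.imwrite("pics/b.png",cv2.resize(im[170:230,280:360],None,fx=8,fy=8,interpolation=2))
E
```

```text
(no output)
```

View pics/b.png

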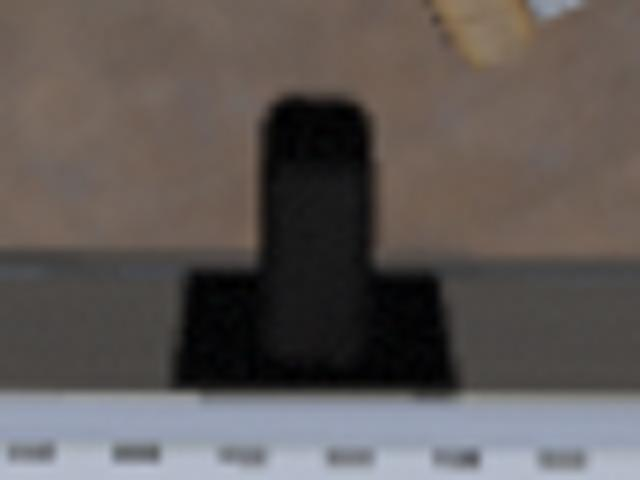

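View pics/a.png

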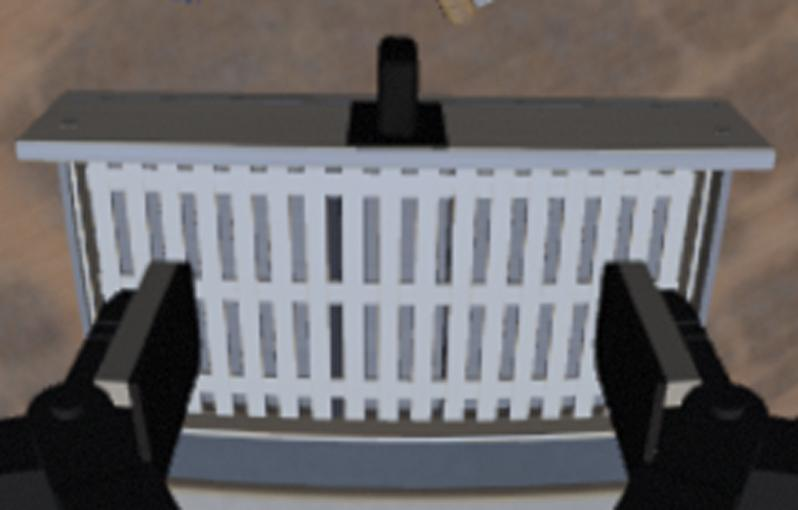

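```bash
python3 - <<'E'
from h import *
c=dict(np.load("pics/w5.npz"))
a=np.radians(-12.4);ex=np.array([np.cos(a),np.sin(a)]);ey=np.array([-ex[1],ex[0]])
t1=np.array([.566,-.1495])
print(c["ee_pos"])
for n,u,v,z in [("tip",319.6,190,.08),("root",319.6,215,.08),("tray rear L?",180+300/2.85,170+418/3,.033),("floor slots front",180+400/2.85,170+165/3,.033),("rowmid",180+400/2.85,170+293/3,.033),("rear",180+400/2.85,170+405/3,.033),("leftfloor",180+92/2.85,170+170/3,.033),("rightfloor",180+692/2.85,170+170/3,.033)]:
    w=wrist_world(c,c,u,v,z);print(n,w.round(4),"rel dryer tip (along ex,ey)",((w[:2]-t1)@ex).round(4),((w[:2]-t1)@ey).round(4))
E
```

```text
[ 0.3695828  -0.10525887  0.30060828]
tip [ 0.3913 -0.1087  0.08  ] rel dryer tip (along ex,ey) -0.1794 0.0023
root [ 0.4224 -0.1155  0.08  ] rel dryer tip (along ex,ey) -0.1475 0.0023
tray rear L? [ 0.5904 -0.2094  0.033 ] rel dryer tip (along ex,ey) 0.0367 -0.0533
floor slots front [ 0.4554 -0.1214  0.033 ] rel dryer tip (along ex,ey) -0.1141 0.0037
rowmid [ 0.5235 -0.1363  0.033 ] rel dryer tip (along ex,ey) -0.0443 0.0037
rear [ 0.5931 -0.1515  0.033 ] rel dryer tip (along ex,ey) 0.0269 0.0039
leftfloor [ 0.4251 -0.2767  0.033 ] rel dryer tip (along ex,ey) -0.1103 -0.1544
rightfloor [0.4919 0.0243 0.033 ] rel dryer tip (along ex,ey) -0.1097 0.1538
```

```bash
python3 snap.py 6; python3 wp.py 6 .037 .38 .78 -.0 .32 1500 p6;python3 wp.py 6 .037 .35 .55 -.52 -.33 3000 p6b
```

```text
at [ 0.371  -0.1057  0.3016] [179.94  -0.19  77.57] t 6.4 q [-16. -15.  -2. 103.   0.  -4.] -> inc [-0.    0.01 -0.13] roll 0
```

View pics/p6.png

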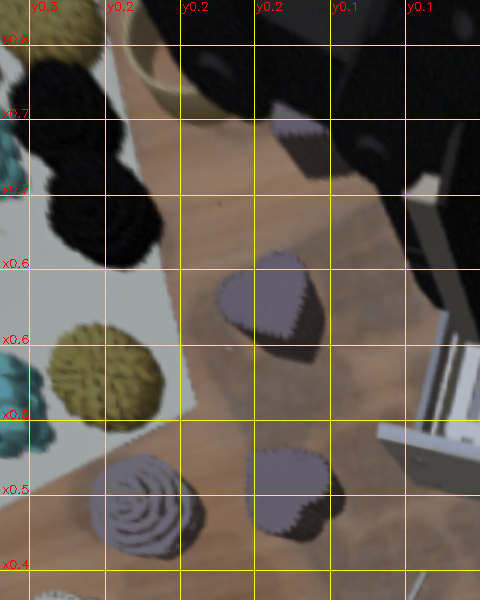

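View pics/p6b.png

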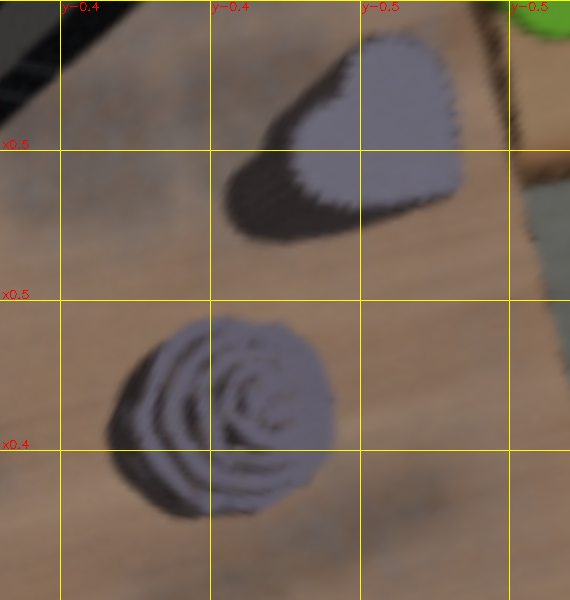

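```bash
cat > seg.py <<'E'
import sys
from h import *
# seg.py name z xc yc half : segment lavender blob near, report
n,z,xc,yc,hf=sys.argv[1],*map(float,sys.argv[2:6])
s=4000;c=dict(np.load(f"pics/w{n}.npz"));x1,y1=xc+hf,yc+hf
im=wrist_plan(c,c,z,xc-hf,x1,yc-hf,y1,s)
f=im.astype(int);V=f.max(2);bl=f[...,0]-f[...,2]
thr=float(sys.argv[6]) if len(sys.argv)>6 else 85
m=((bl>3)&(V>thr)).astype("u1")*255
m=cv2.morphologyEx(m,cv2.MORPH_OPEN,np.ones((9,9)));m=cv2.morphologyEx(m,cv2.MORPH_CLOSE,np.ones((15,15)))
k,lab,stt,cen=cv2.connectedComponentsWithStats(m)
i=min(range(1,k),key=lambda i:np.hypot(*(cen[i]-hf*s))-0.02*stt[i,4]**.5)
cnt=max(cv2.findContours((lab==i).astype("u1"),0,1)[0],key=cv2.contourArea)
P=cv2.convexHull(cnt)[:,0,:].astype(float);W=np.c_[x1-P[:,1]/s,y1-P[:,0]/s]
M=cv2.moments(cnt);g=np.array([x1-M["m01"]/M["m00"]/s,y1-M["m10"]/M["m00"]/s])
print("centroid",g.round(4),"area mm2",M["m00"]/s/s*1e6,"circle",cv2.minEnclosingCircle(cnt)[1]/s*2000)
# symmetry axis: defect direction
hi=cv2.convexHull(cnt,returnPoints=False);df=cv2.convexityDefects(cnt,hi)
if df is not None:
    d=max(df[:,0],key=lambda r:r[3]);q=cnt[d[2],0];nt=np.array([x1-q[1]/s,y1-q[0]/s])
    D=np.linalg.norm(W-nt,axis=1);tip=W[D.argmax()]
    ang=np.degrees(np.arctan2(*(tip-nt)[::-1]));print("notch",nt.round(4),"depth mm",d[3]/256/s*1000,"tip",tip.round(4),"tipdir",ang.round(1))
    e=(tip-nt)/np.linalg.norm(tip-nt);l=np.array([-e[1],e[0]]);pl=W@l;pe=W@e
    ctr=e*(pe.max()+pe.min())/2+l*(pl.max()+pl.min())/2
    print("ext along",np.ptp(pe)*1e3,"lobe",np.ptp(pl)*1e3,"centre",ctr.round(4),"lobe yaw",(ang+90)%180)
    # lobes line: position along e of lobe extremes
    print("lobe ext pts",W[pl.argmax()].round(4),W[pl.argmin()].round(4))
cv2.drawContours(im,[cnt],-1,(0,255,0),1);cv2.imwrite("pics/seg.png",im[::2,::2] if im.shape[0]>600 else im)
E
python3 seg.py 6 .037 .505 -.455 .06; cp pics/seg.png pics/seg1.png; python3 seg.py 6 .030 .413 -.405 .06
```

```text
centroid [ 0.5063 -0.457 ] area mm2 2218.5 circle 62.85812377929688
notch [ 0.5182 -0.4435] depth mm 4.6298828125 tip [ 0.4882 -0.4818] tipdir -128.1
ext along 53.247605032344445 lobe 61.67156514756644 centre [ 0.504  -0.4602] lobe yaw 141.8924231224851
lobe ext pts [ 0.5355 -0.47  ] [ 0.4858 -0.4335]
centroid [ 0.4144 -0.414 ] area mm2 3196.7500000000005 circle 67.61642456054688
notch [ 0.3918 -0.4042] depth mm 8.5615234375 tip [ 0.4428 -0.431 ] tipdir -27.7
ext along 67.015133382896 lobe 65.61731165338708 centre [ 0.4137 -0.4142] lobe yaw 62.32254920662417
lobe ext pts [ 0.4352 -0.3885] [ 0.4008 -0.4445]
```

View pics/seg1.png

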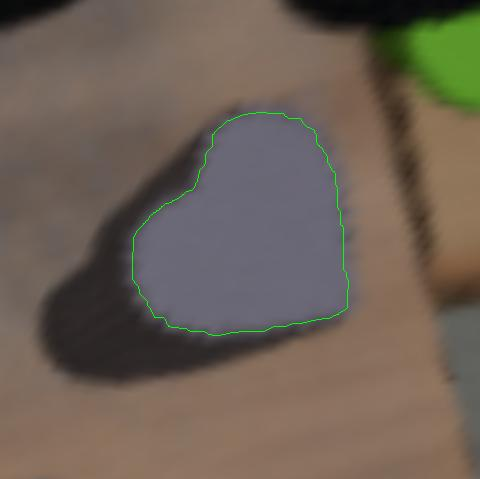

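View pics/seg.png

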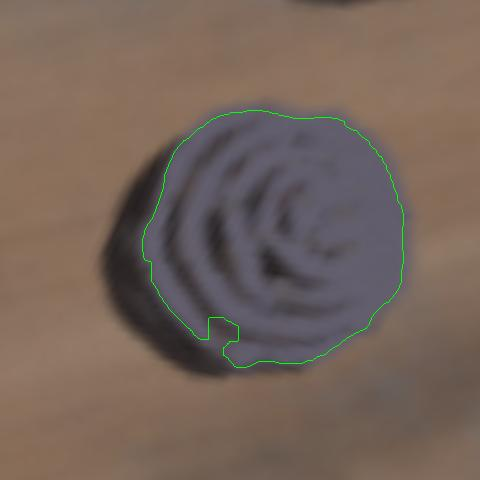

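```bash
cat > slots.py <<'E'
from h import *
c=dict(np.load("pics/w6.npz"))
a=np.radians(-12.4);ex=np.array([np.cos(a),np.sin(a)]);ey=np.array([-ex[1],ex[0]])
im=cv2.imread("pics/w6.png")
cv2.imwrite("pics/a.png",cv2.resize(im[170:340,180:460],None,fx=2.85,fy=3,interpolation=2))
E
python3 slots.py; python3 -c "
from h import *
go([.509,-.454,.2],-38)"
```

```text
at [ 0.371  -0.1057  0.3016] [179.94  -0.19  77.57] t 6.4 q [-16. -15.  -2. 103.   0.  -4.] -> inc [-12.43   8.39   4.03] roll 19.26
```

View pics/a.png

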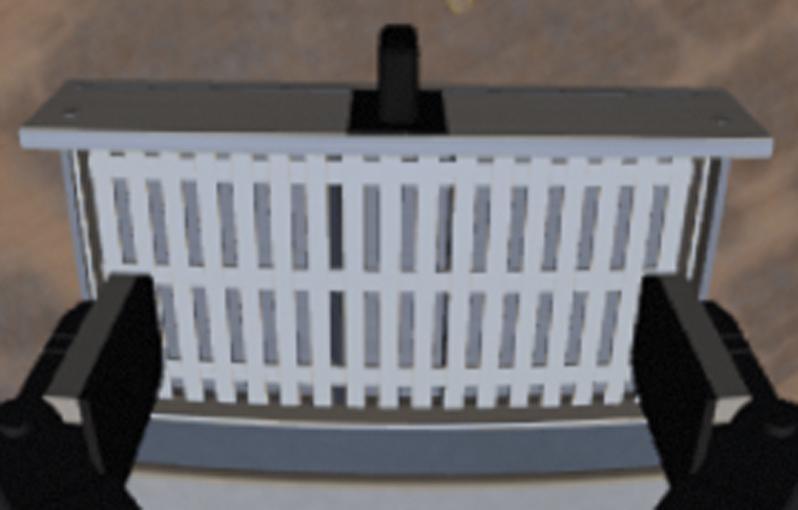

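```bash
cat >> slots.py <<'E'
w=lambda X,Y,z:wrist_world(c,c,180+X/2.85,170+Y/3,z)
m=w(389,279,.033);print("tray mid",m)
L=w(92,279,.033);R=w(690,279,.033)
print(L,R)
tip=wrist_world(c,c,180+397/2.85,170+53/3,.08);print("fintip",tip)
E
python3 slots.py
```

```text
tray mid [ 0.52129436 -0.14203937  0.033     ]
[ 0.49005032 -0.30294429  0.033     ] [0.56134868 0.01876923 0.033     ]
fintip [ 0.39312178 -0.1096952   0.08      ]
```

arm_command --increments '[[[-1.2,0.8,0],1.4],[[-2.6,1.8,0],2.8],[[-4,2.7,0],4.2],[[-5.4,3.6,0],5.6],[[-6.6,4.4,0.5],7]]'

```text
time: 6.9
ee_pos: [0.4433, -0.2924, 0.2885]
tcp_rot: [-179.9, -0.2, 35.2]
wrist_force: [0.4, 1.3, 0.6]
opening: 0.0852
```

```bash
python3 -c "
from h import *
go([.509,-.454,.2],-38)"
```

```text
at [ 0.4433 -0.2924  0.2885] [-179.94   -0.2    35.19] t 6.9 q [-34.   4.  14. 100.   0.  21.] -> inc [-1.59  6.8   3.53] roll 12.2
```

arm_command --increments '[[[-0.3,1.4,0.6],1.4],[[-0.6,2.8,1.2],2.8],[[-1,4.2,1.8],4.2],[[-1.3,5.5,2.6],5.6],[[-1.6,6.8,3.5],7]]'

```text
time: 7.4
ee_pos: [0.5089, -0.4553, 0.1991]
tcp_rot: [-179.8, -0.1, -7.2]
wrist_force: [1.0, -0.5, -0.7]
opening: 0.0852
```

arm_command --increments '[[[0,0,0],1.4],[[0,0,0],2.8],[[0,0,0],4.2],[[0,0,0],5.2],[[0,0,0],5.2]]'

```text
time: 7.9
ee_pos: [0.5086, -0.455, 0.1979]
tcp_rot: [-179.8, 0.1, -38.4]
wrist_force: [-0.3, -0.1, 0.3]
opening: 0.0855
```

```bash
python3 snap.py 7;python3 seg.py 7 .037 .507 -.457 .06; python3 -c "
from h import *
go([.509,-.454,.028],-38)"
```

```text
at [ 0.5086 -0.4551  0.1981] [-1.7977e+02  1.3000e-01 -3.8230e+01] t 7.95 q [-42.  24.  28.  94.   0.  86.] -> inc [-0.    0.    0.01] roll 0
centroid [ 0.5081 -0.4583] area mm2 2275.40625 circle 64.29295349121094
notch [ 0.5185 -0.4442] depth mm 5.6533203125 tip [ 0.488  -0.4822] tipdir -128.8
ext along 54.72150149013015 lobe 62.46886141231822 centre [ 0.5057 -0.4613] lobe yaw 141.24837166503818
lobe ext pts [ 0.5367 -0.4725] [ 0.4878 -0.4338]
at [ 0.5086 -0.4551  0.1981] [-1.7977e+02  1.3000e-01 -3.8230e+01] t 7.95 q [-42.  24.  28.  94.   0.  86.] -> inc [ 0.   -0.02  6.8 ] roll -0.04
```

View pics/w7.png

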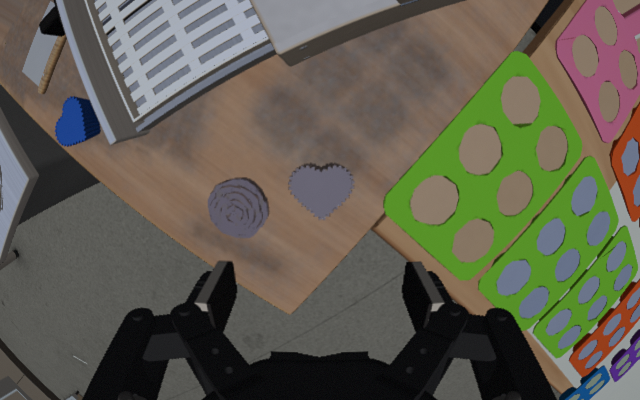

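View pics/seg.png

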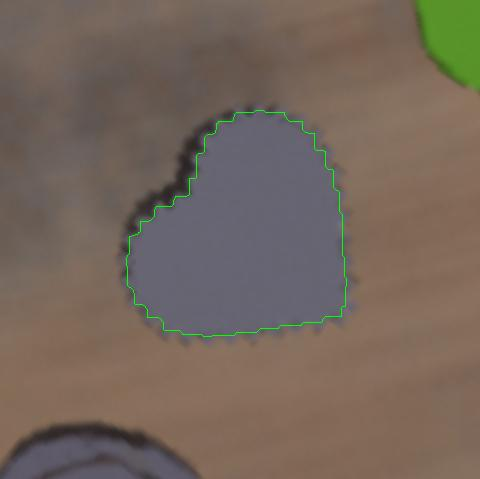

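arm_command --increments '[[[0,0,1.6],0],[[0,0,3.2],0],[[0,0,4.8],0],[[0,0,6],0],[[0,0,6.8],0]]'

```text
time: 8.45
ee_pos: [0.5075, -0.4531, 0.0246]
tcp_rot: [-179.8, 0.3, -38.0]
wrist_force: [0.2, 0.1, 0.0]
opening: 0.0855
```

arm_command --increments '[[[0,0,0],0],[[0,0,0],0],[[0,0,0],0],[[0,0,0],0],[[0,0,0],0]]' --claw 1 --force 40

```text
time: 8.95
ee_pos: [0.5079, -0.4535, 0.0257]
tcp_rot: [-179.8, 0.3, -38.0]
wrist_force: [-0.2, -0.3, -0.9]
opening: 0.0632
```

arm_command --increments '[[[0,0,-0.6],0],[[0,0,-1.8],0],[[0,0,-3.4],0],[[0,0,-5],0],[[0,0,-5],0]]'

```text
time: 9.45
ee_pos: [0.5098, -0.4558, 0.1595]
tcp_rot: [-179.8, -0.4, -38.0]
wrist_force: [0.1, -0.1, 0.6]
opening: 0.0634
```

```bash
python3 st.py;python3 snap.py 8
```

```text
t 9.45 F [ 0.1  -0.08  0.59] T [-0.08 -0.02 -0.01] [ 0.5098 -0.4558  0.1595] [-179.8    -0.37  -37.99] tau [-1.000e-02 -6.827e+01  4.592e+01  1.410e+00  1.000e-02  0.000e+00] op 0.0634 q [-41.9  22.7  22.   89.    0.2  86.1]
at [ 0.5092 -0.4554  0.156 ] [-1.7979e+02 -1.7000e-01 -3.7990e+01] t 9.5 q [-42.  23.  22.  89.   0.  86.] -> inc [ 0.03 -0.   -0.14] roll 0
```

View pics/w8.png

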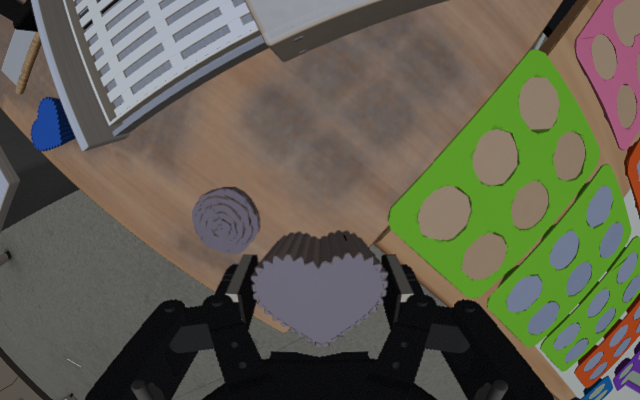

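```bash
python3 -c "
from h import *
go([.515,-.30,.2],77.6)"
```

```text
at [ 0.5092 -0.4554  0.156 ] [-1.7979e+02 -1.7000e-01 -3.7990e+01] t 9.5 q [-42.  23.  22.  89.   0.  86.] -> inc [-3.64 -5.05 -1.75] roll -19.27
```

arm_command --increments '[[[-0.4,-0.5,-0.5],-1.2],[[-1.1,-1.5,-1],-2.5],[[-1.9,-2.6,-1.4],-3.9],[[-2.8,-3.8,-1.7],-5.3],[[-3.6,-5,-1.8],-6.7]]'

```text
time: 10.0
ee_pos: [0.5147, -0.3001, 0.2018]
tcp_rot: [-180.0, -0.3, 2.5]
wrist_force: [0.0, -0.0, -0.3]
opening: 0.063
```

arm_command --increments '[[[0,0,0],-1.4],[[0,0,0],-2.8],[[0,0,0],-4.2],[[0,0,0],-5.6],[[0,0,0],-7]]'

```text
time: 10.5
ee_pos: [0.5144, -0.2999, 0.2013]
tcp_rot: [179.9, -0.2, 44.9]
wrist_force: [0.0, 1.2, -1.0]
opening: 0.063
```

```bash
python3 -c "
from h import *
go([.5249,-.244,.2],77.6)"
```

```text
at [ 0.5144 -0.2999  0.2013] [179.9   -0.22  44.9 ] t 10.5 q [-30.  10.  12.  91.   0.  15.] -> inc [ 1.87 -1.29  0.06] roll -5.45
```

arm_command --increments '[[[0.5,-0.4,0],-1.4],[[1.1,-0.8,0],-2.8],[[1.6,-1.1,0],-4.2],[[1.9,-1.3,0],-5.4],[[1.9,-1.3,0],-5.4]]'

```text
time: 11.0
ee_pos: [0.525, -0.2423, 0.2011]
tcp_rot: [179.8, -0.2, 77.5]
wrist_force: [0.4, -0.8, -0.8]
opening: 0.063
```

```bash
python3 snap.py 9; python3 -c "
from h import *
go([.5249,-.244,.061],77.6)"
```

```text
at [ 0.5249 -0.2429  0.2011] [ 1.7984e+02 -1.4000e-01  7.7200e+01] t 11.05 q [-25.   8.   9.  91.   0. -12.] -> inc [ 0.03 -0.    0.  ] roll 0
at [ 0.5249 -0.2429  0.2011] [ 1.7984e+02 -1.4000e-01  7.7200e+01] t 11.05 q [-25.   8.   9.  91.   0. -12.] -> inc [-0.06 -0.01  5.6 ] roll -0.07
```

View pics/w9.png

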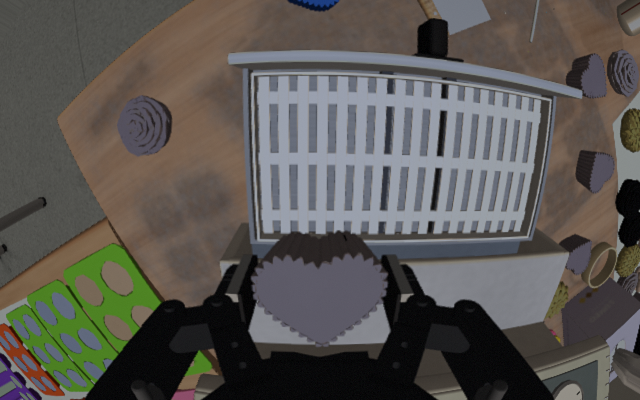

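```bash
python3 - <<'E'
from h import *
c=dict(np.load("pics/w9.npz"))
a=np.radians(-12.4);ex=np.array([np.cos(a),np.sin(a)]);ey=np.array([-ex[1],ex[0]]);TC=np.array([.5225,-.141])
for n,u,v,z in [("FR",258,77,.033),("FL",546,98,.033),("RR",260,236,.033),("RL",522,235,.033),("barmid",420,163,.033),("base edge",300,253,.098),("base edge",500,260,.098)]:
    w=wrist_world(c,c,u,v,z)[:2]-TC;print(n,(w@ex).round(4),(w@ey).round(4))
E
```

```text
FR -0.0822 -0.1561
FL -0.0818 0.1638
RR 0.0832 -0.1622
RL 0.0895 0.1588
barmid 0.0024 0.0052
base edge 0.068 -0.1148
base edge 0.0835 0.0822
```

arm_command --increments '[[[0,0,1.3],0],[[0,0,2.6],0],[[0,0,3.8],0],[[0,0,4.6],0],[[0,0,5],0]]'

```text
time: 11.55
ee_pos: [0.5241, -0.2429, 0.0737]
tcp_rot: [-180.0, -0.2, 77.0]
wrist_force: [-0.1, -0.0, -0.2]
opening: 0.0633
```

```bash
python3 st.py
```

```text
t 11.55 F [-0.07 -0.01 -0.23] T [ 0.02 -0.07 -0.06] [ 0.5241 -0.2429  0.0737] [-1.7998e+02 -1.7000e-01  7.6970e+01] tau [ 1.000e-01 -5.692e+01  4.712e+01 -3.000e-02  2.000e-02  0.000e+00] op 0.0633 q [-24.9   8.8  -4.3  76.9   0.2 -11.9]
```

arm_command --increments '[[[0,0,0.2],0],[[0,0,0.4],0],[[0,0,0.45],0],[[0,0,0.45],0]]'

```text
time: 11.95
ee_pos: [0.5244, -0.243, 0.0631]
tcp_rot: [180.0, -0.2, 76.9]
wrist_force: [-0.1, 0.3, -0.5]
opening: 0.0632
```

```bash
python3 st.py
```

```text
t 11.95 F [-0.07  0.25 -0.52] T [ 0.02 -0.02  0.01] [ 0.5244 -0.243   0.0631] [ 1.7997e+02 -1.6000e-01  7.6950e+01] tau [-6.000e-02 -5.639e+01  4.633e+01 -8.000e-02  1.000e-02  1.000e-02] op 0.0632 q [-24.9   9.1  -5.2  75.7   0.2 -11.9]
```

arm_command --increments '[[[0,0,0.12],0],[[0,0,0.12],0]]'

```text
time: 12.15
ee_pos: [0.5246, -0.243, 0.0603]
tcp_rot: [179.9, -0.2, 76.9]
wrist_force: [-0.9, -0.4, -0.6]
opening: 0.063
```

arm_command --increments '[[[0,0,0],0],[[0,0,0],0],[[0,0,0],0],[[0,0,0],0]]' --claw -0.76

```text
time: 12.55
ee_pos: [0.5247, -0.2431, 0.0604]
tcp_rot: [179.9, -0.1, 76.9]
wrist_force: [-0.5, -0.4, -0.1]
opening: 0.0749
```

arm_command --increments '[[[0,0,-0.4],0],[[0,0,-1.4],0],[[0,0,-2.8],0],[[0,0,-4.4],0],[[0,0,-6],0]]'

```text
time: 13.05
ee_pos: [0.524, -0.2433, 0.2127]
tcp_rot: [179.9, -0.1, 76.9]
wrist_force: [-0.0, 0.1, 1.1]
opening: 0.0751
```

```bash
python3 snap.py 10 s; python3 st.py; python3 seg.py 10 .030 .414 -.414 .06
```

```text
at [ 0.5259 -0.2441  0.2174] [ 1.7941e+02 -4.0000e-02  7.6950e+01] t 13.15 q [-25.   8.  11.  92.   0. -12.] -> inc [ 0.02 -0.08  0.19] roll 0
t 13.15 F [ 0.56  0.74 -0.17] T [ 0.02 -0.    0.02] [ 0.5259 -0.2441  0.2174] [ 1.7941e+02 -4.0000e-02  7.6950e+01] tau [-1.000e-02 -5.389e+01  4.689e+01  1.280e+00  1.000e-02 -0.000e+00] op 0.0749 q [-25.    8.1  10.7  92.    0.2 -11.9]
centroid [ 0.4191 -0.4119] area mm2 14.874999999999998 circle 7.386693477630615
notch [ 0.4195 -0.4127] depth mm 0.587890625 tip [ 0.4157 -0.4105] tipdir 149.0
ext along 7.3315645148422925 lobe 4.330339274848355 centre [ 0.4191 -0.412 ] lobe yaw 59.036243467926994
lobe ext pts [ 0.4157 -0.4125] [ 0.4225 -0.4115]
```

View pics/w10.png

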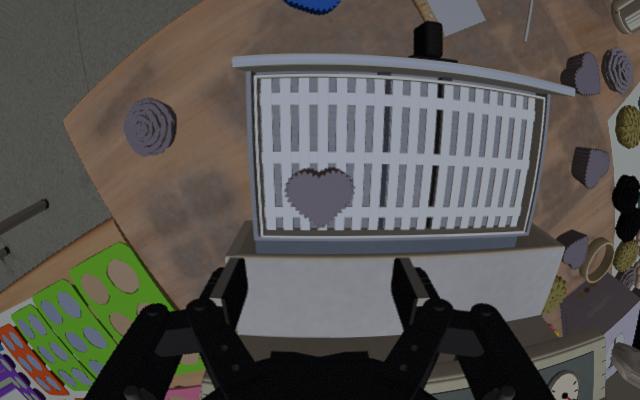

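```bash
python3 seg.py 6 .037 .58 .145 .06; cp pics/seg.png pics/seg1.png;  python3 seg.py 6 .037 .45 .13 .06;
```

```text
centroid [0.5835 0.143 ] area mm2 2173.5 circle 63.13426208496094
notch [0.5985 0.1512] depth mm 4.6708984375 tip [0.5565 0.1287] tipdir -151.8
ext along 52.8966685586022 lobe 60.88508078698801 centre [0.5799 0.1411] lobe yaw 118.17859010995915
lobe ext pts [0.6022 0.1185] [0.5722 0.1715]
centroid [0.4562 0.1311] area mm2 2210.0 circle 63.775394439697266
notch [0.4445 0.119 ] depth mm 6.080078125 tip [0.4775 0.154 ] tipdir 46.7
ext along 54.25218436548862 lobe 61.5020930914065 centre [0.459  0.1342] lobe yaw 136.68468431789626
lobe ext pts [0.4298 0.148 ] [0.4735 0.1048]
```

View pics/seg1.png

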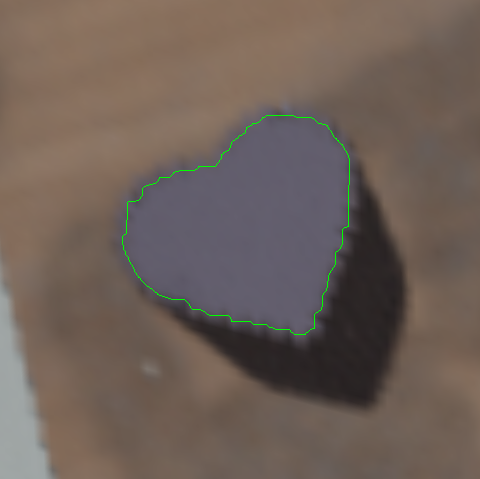

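View pics/seg.png

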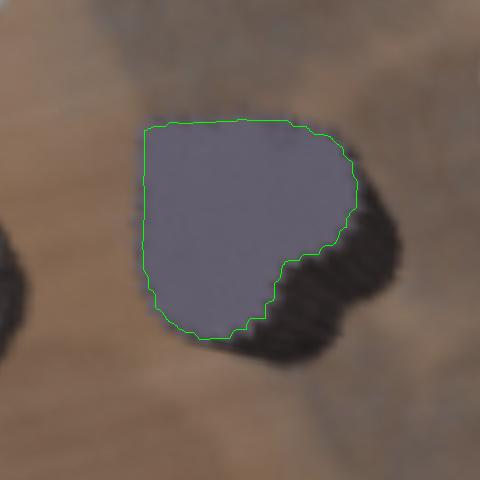

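```bash
python3 -c "
from h import *
go([.453,.128,.2],137)"
```

```text
at [ 0.5259 -0.2441  0.2174] [ 1.7941e+02 -4.0000e-02  7.6950e+01] t 13.15 q [-25.   8.  11.  92.   0. -12.] -> inc [13.84 -6.21  0.64] roll -10.01
```

arm_command --increments '[[[1,-0.5,0],-1],[[2.7,-1.3,0],-2],[[4.4,-2.1,0],-3],[[6.1,-2.9,0],-4],[[7.8,-3.7,0],-5]]' --claw -1

```text
time: 13.65
ee_pos: [0.479, -0.0317, 0.2168]
tcp_rot: [179.4, 0.3, 107.2]
wrist_force: [1.2, 0.4, 1.3]
opening: 0.0853
```

```bash
python3 -c "
from h import *
go([.453,.128,.2],137)"
```

```text
at [ 0.479  -0.0317  0.2168] [179.44   0.27 107.16] t 13.65 q [ -4.  -6.  -3.  92.  -0. -21.] -> inc [6.42 0.88 0.65] roll -4.97
```

arm_command --increments '[[[1.5,0.2,0.1],-1],[[3,0.4,0.2],-2],[[4.5,0.6,0.4],-3.2],[[5.8,0.8,0.6],-4.4],[[6.4,0.9,0.6],-5]]'

```text
time: 14.15
ee_pos: [0.4525, 0.1299, 0.2008]
tcp_rot: [179.7, 0.5, 137.5]
wrist_force: [0.9, -0.4, -0.1]
opening: 0.085
```

arm_command --increments '[[[0,0,0],0]]'

```text
time: 14.25
ee_pos: [0.4521, 0.1314, 0.2009]
tcp_rot: [179.7, 0.5, 137.8]
wrist_force: [0.5, -0.3, -0.4]
opening: 0.0855
```

```bash
python3 snap.py 11;python3 seg.py 11 .037 .456 .131 .06; python3 -c "
from h import *
go([.453,.128,.027],137)"
```

```text
at [0.4522 0.1307 0.2009] [179.67   0.48 137.64] t 14.3 q [ 16.  -7.  -6.  90.  -0. -31.] -> inc [0.02 0.02 0.  ] roll 0
centroid [0.4564 0.1315] area mm2 2244.90625 circle 64.06553649902344
notch [0.4448 0.1195] depth mm 6.6279296875 tip [0.4792 0.153 ] tipdir 44.2
ext along 55.002800911481856 lobe 62.566985724922894 centre [0.4593 0.1341] lobe yaw 134.1574757392596
lobe ext pts [0.4295 0.1488] [0.474  0.1048]
at [0.4522 0.1307 0.2009] [179.67   0.48 137.64] t 14.3 q [ 16.  -7.  -6.  90.  -0. -31.] -> inc [-0.04 -0.1   6.95] roll 0.11
```

View pics/w11.png

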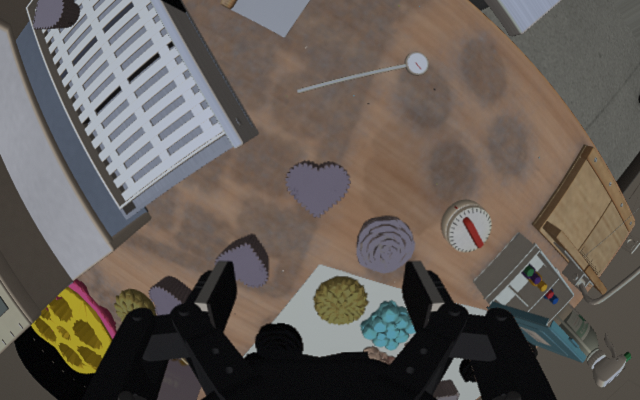

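arm_command --increments '[[[0,0,1.6],0.2],[[0,0,3.2],0.3],[[0,0,4.8],0.3],[[0,-0.1,6],0.3],[[0,-0.1,6.95],0.3]]'

```text
time: 14.8
ee_pos: [0.4515, 0.1271, 0.0252]
tcp_rot: [179.7, 0.4, 135.6]
wrist_force: [-0.6, 0.2, 0.7]
opening: 0.0853
```

arm_command --increments '[[[0,0,0],0],[[0,0,0],0],[[0,0,0],0],[[0,0,0],0],[[0,0,0],0]]' --claw 1

```text
time: 15.3
ee_pos: [0.4522, 0.1273, 0.0262]
tcp_rot: [179.7, 0.5, 135.6]
wrist_force: [-0.6, -0.5, -1.5]
opening: 0.0624
```

arm_command --increments '[[[0,0,-0.6],0],[[0,0,-1.8],0],[[0,0,-3.4],0],[[0,0,-5.2],0],[[0,0,-7],0]]'

```text
time: 15.8
ee_pos: [0.4501, 0.1276, 0.2034]
tcp_rot: [179.6, 0.5, 135.6]
wrist_force: [1.8, -0.0, -0.9]
opening: 0.0623
```

```bash
python3 - <<'E'
a,b=.9767,-.2147
TC=(.5245,-.1405)
for n,u,w in [("rearL",.0245,.1)]: print(n,TC[0]+u*a-w*b,TC[1]+u*b+w*a)
from h import *
go([.5705,-.048,.2],77.3)
E
```

```text
rearL 0.5698991499999999 -0.04809015
at [0.4501 0.1276 0.2034] [179.64   0.49 135.64] t 15.8 q [ 16.  -7.  -6.  90.  -0. -30.] -> inc [-8.35 -1.65  0.2 ] roll 9.72
```

arm_command --increments '[[[-1.5,-0.3,0],1.4],[[-3.2,-0.6,0],2.8],[[-5,-1,0],4.2],[[-6.8,-1.4,0],5.6],[[-8.3,-1.65,0.1],7]]'

```text
time: 16.3
ee_pos: [0.5707, -0.0491, 0.2031]
tcp_rot: [179.3, 0.1, 93.3]
wrist_force: [0.4, 0.7, -1.5]
opening: 0.0623
```

arm_command --increments '[[[0,0,0],1.4],[[0,0,0],2.7],[[0,0,0],2.7],[[0,0,0],2.7]]'

```text
time: 16.7
ee_pos: [0.5708, -0.0489, 0.2034]
tcp_rot: [179.3, -0.1, 77.3]
wrist_force: [-1.6, 0.6, -1.3]
opening: 0.0622
```

```bash
python3 -c "
from h import *
go([.57,-.048,.061],77.5)"; python3 snap.py 12
```

```text
at [ 0.5708 -0.0489  0.2034] [ 1.7929e+02 -6.0000e-02  7.7310e+01] t 16.7 q [-5.  7.  8. 90. -0.  8.] -> inc [ 0.02 -0.11  5.7 ] roll -0.03
at [ 0.5707 -0.0488  0.2034] [ 1.7929e+02 -6.0000e-02  7.7300e+01] t 16.75 q [-5.  7.  8. 90. -0.  8.] -> inc [-0.  0.  0.] roll 0
```

View pics/w12.png

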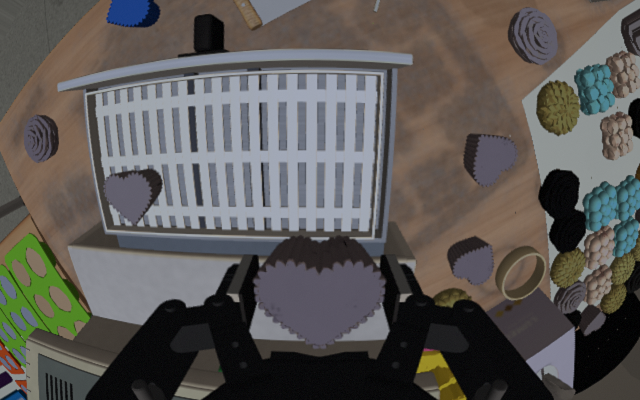

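arm_command --increments '[[[0,0,1.3],0],[[0,0,2.6],0],[[0,0,3.8],0],[[0,-0.1,4.8],0],[[0,-0.1,5.2],0]]'

```text
time: 17.25
ee_pos: [0.5684, -0.048, 0.071]
tcp_rot: [179.5, -0.0, 77.5]
wrist_force: [0.3, 0.5, -0.4]
opening: 0.0621
```

```bash
python3 st.py
```

```text
t 17.25 F [ 0.28  0.46 -0.41] T [-0.01  0.02 -0.01] [ 0.5684 -0.048   0.071 ] [ 1.7947e+02 -3.0000e-02  7.7480e+01] tau [-4.000e-02 -5.590e+01  4.751e+01 -4.000e-01 -0.000e+00  0.000e+00] op 0.0621 q [-4.8  7.4 -6.3 75.8 -0.   7.7]
```

arm_command --increments '[[[0,0,0.2],0],[[0,0,0.4],0],[[0,0,0.42],0],[[0,0,0.42],0]]'

```text
time: 17.65
ee_pos: [0.5691, -0.0481, 0.0614]
tcp_rot: [179.4, -0.0, 77.5]
wrist_force: [0.1, 0.2, -0.6]
opening: 0.0623
```

arm_command --increments '[[[0,0,0],0],[[0,0,0],0],[[0,0,0],0],[[0,0,0],0]]' --claw -0.76

```text
time: 18.05
ee_pos: [0.5692, -0.0481, 0.0616]
tcp_rot: [179.4, -0.0, 77.5]
wrist_force: [0.2, 0.7, -0.1]
opening: 0.075
```

arm_command --increments '[[[0,0,-0.4],0],[[0,0,-1.4],0],[[0,0,-2.8],0],[[0,0,-4.4],0],[[0,0,-6],0]]'

```text
time: 18.55
ee_pos: [0.5672, -0.0478, 0.2139]
tcp_rot: [179.4, -0.0, 77.5]
wrist_force: [0.8, -0.0, 0.6]
opening: 0.075
```

```bash
python3 -c "
from h import *
go([.449,.241,.2],77.3)"; python3 snap.py 13
```

```text
at [ 0.5672 -0.0478  0.2139] [ 1.7936e+02 -4.0000e-02  7.7500e+01] t 18.55 q [-5.  6.  9. 91. -0.  8.] -> inc [10.26 -7.12  0.48] roll 0.03
at [ 0.5687 -0.0479  0.2212] [ 1.7886e+02 -1.1000e-01  7.7510e+01] t 18.6 q [-5.  6.  9. 92. -0.  8.] -> inc [-0.01 -0.07  0.29] roll 0
```

View pics/w13.png

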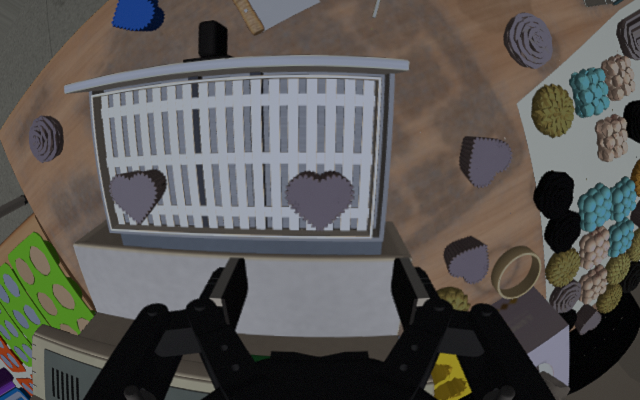

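```bash
python3 seg.py 13 .030 .445 .23 .06 75;  python3 -c "
from h import *
go([.445,.23,.2],77.5)"
```

```text
centroid [0.4512 0.2321] area mm2 3399.5625000000005 circle 68.78523254394531
notch [0.4805 0.2395] depth mm 2.0703125 tip [0.42  0.218] tipdir -160.4
ext along 66.43193261879082 lobe 67.1074851967798 centre [0.4504 0.2317] lobe yaw 109.56378361958267
lobe ext pts [0.4585 0.199 ] [0.441 0.264]
at [ 0.5687 -0.0479  0.2212] [ 1.7886e+02 -1.1000e-01  7.7510e+01] t 18.6 q [-5.  6.  9. 92. -0.  8.] -> inc [ 9.78 -7.25  0.72] roll 0.0
```

View pics/seg.png

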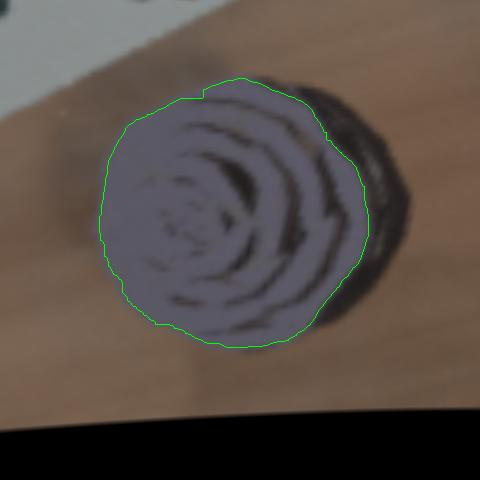

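arm_command --increments '[[[1.4,-1,0],0],[[3,-2.2,0],0],[[4.6,-3.4,0.1],0],[[6.2,-4.6,0.3],0],[[7.8,-5.6,0.5],0]]' --claw -1

```text
time: 19.1
ee_pos: [0.4733, 0.1742, 0.2072]
tcp_rot: [178.8, -0.2, 77.5]
wrist_force: [1.3, 0.3, 0.2]
opening: 0.0856
```

arm_command --increments '[[[1,-0.7,0],0],[[1.7,-1.2,0.1],0],[[2,-1.5,0.2],0],[[2,-1.5,0.2],0]]'

```text
time: 19.5
ee_pos: [0.447, 0.2317, 0.2015]
tcp_rot: [178.8, -0.2, 77.6]
wrist_force: [-0.2, 0.3, 0.4]
opening: 0.0856
```

```bash
python3 snap.py 14; python3 seg.py 14 .025 .445 .23 .06 75;  python3 -c "
from h import *
go([.449,.231,.016],77.5)"
```

```text
at [0.4475 0.231  0.2017] [ 1.7878e+02 -1.5000e-01  7.7530e+01] t 19.55 q [28. -3. -3. 89. -1. 40.] -> inc [ 0.02 -0.03  0.  ] roll 0
centroid [0.4484 0.2414] area mm2 3489.6562499999995 circle 69.41609191894531
notch [0.4682 0.2185] depth mm 2.4228515625 tip [0.4235 0.2653] tipdir 133.7
ext along 67.41985865782856 lobe 68.31994902123057 centre [0.4482 0.2422] lobe yaw 43.74783262479616
lobe ext pts [0.421  0.2213] [0.4725 0.2663]
at [0.4475 0.231  0.2017] [ 1.7878e+02 -1.5000e-01  7.7530e+01] t 19.55 q [28. -3. -3. 89. -1. 40.] -> inc [-0.01 -0.1   7.43] roll 0.01
```

View pics/seg.png

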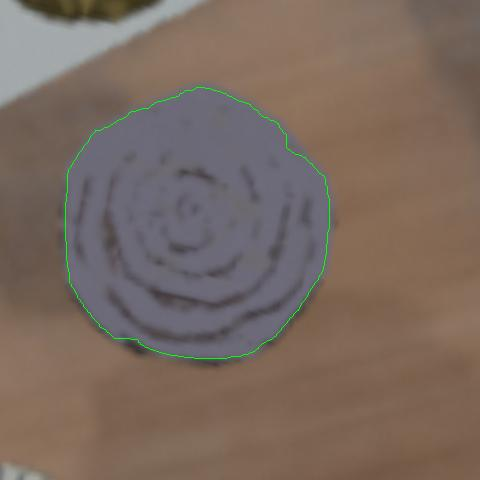

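arm_command --increments '[[[0.2,0,1.5],0],[[0.4,-0.1,3.2],0],[[0.41,-0.1,5],0],[[0.41,-0.15,6.5],0],[[0.41,-0.15,7.3],0]]'

```text
time: 20.05
ee_pos: [0.4491, 0.2392, 0.0159]
tcp_rot: [178.9, 0.0, 77.4]
wrist_force: [0.8, 0.0, -0.2]
opening: 0.0856
```

arm_command --increments '[[[0,0,0],0],[[0,0,0],0],[[0,0,0],0],[[0,0,0],0],[[0,0,0],0]]' --claw 1

```text
time: 20.55
ee_pos: [0.4497, 0.2395, 0.0169]
tcp_rot: [178.9, -0.1, 77.4]
wrist_force: [-0.4, -0.4, -0.3]
opening: 0.0636
```

arm_command --increments '[[[0,0,-0.6],0],[[0,0,-1.8],0],[[0,0,-3.4],0],[[0,0,-5.2],0],[[0,0,-6.2],0]]'

```text
time: 21.05
ee_pos: [0.4473, 0.2405, 0.1762]
tcp_rot: [178.7, -0.2, 77.4]
wrist_force: [-0.1, 0.1, -0.2]
opening: 0.0635
```

arm_command --increments '[[[0,0,-0.3],0],[[0,0,-0.3],0]]'

```text
time: 21.25
ee_pos: [0.4478, 0.2409, 0.1851]
tcp_rot: [178.5, -0.3, 77.5]
wrist_force: [0.5, -0.3, -1.0]
opening: 0.0639
```

```bash
python3 - <<'E'
a,b=.9767,-.2147
TC=(.5245,-.1405)
for n,u,w in [("frontL",-.040,.1),("frontR",-.040,-.1),("frontC",-.04,0),("rearC",.0245,0)]: print(n,TC[0]+u*a-w*b,TC[1]+u*b+w*a)
from h import *
go([.5069,-.0342,.2],77.3)
E
python3 snap.py 15
```

```text
frontL 0.506902 -0.034241999999999995
frontR 0.463962 -0.229582
frontC 0.485432 -0.131912
rearC 0.5484291499999999 -0.14576015
at [0.4478 0.2409 0.1851] [178.54  -0.34  77.45] t 21.25 q [29. -3. -4. 87. -1. 41.] -> inc [-10.22   4.71  -0.54] roll 0.03
at [0.4472 0.2406 0.1833] [178.65  -0.24  77.45] t 21.3 q [29. -3. -4. 87. -1. 41.] -> inc [ 0.02  0.02 -0.07] roll 0
```

View pics/w15.png

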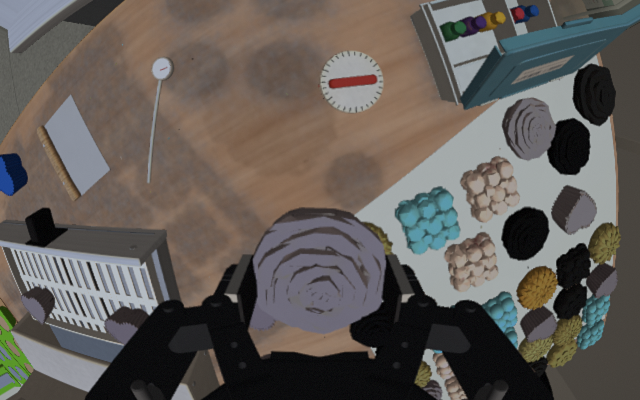

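arm_command --increments '[[[-1,0.5,-0.3],0],[[-2.6,1.2,-0.6],0],[[-4.3,2,-0.6],0],[[-6,2.8,-0.6],0],[[-7.6,3.5,-0.6],0]]'

```text
time: 21.8
ee_pos: [0.4905, 0.0342, 0.1974]
tcp_rot: [178.8, -0.2, 77.5]
wrist_force: [0.9, 0.2, 0.5]
opening: 0.0637
```

arm_command --increments '[[[-1.2,0.6,0],0],[[-2.2,1,0],0],[[-2.6,1.2,0],0],[[-2.6,1.2,0],0]]'

```text
time: 22.2
ee_pos: [0.5053, -0.0366, 0.1961]
tcp_rot: [178.9, -0.2, 77.3]
wrist_force: [0.0, 0.1, -1.8]
opening: 0.0638
```

```bash
python3 -c "
from h import *
go([.506,-.034,.05],77.5)"; python3 snap.py 16
```

```text
at [ 0.5053 -0.0366  0.1961] [ 1.7895e+02 -1.7000e-01  7.7340e+01] t 22.2 q [-4. -3. -3. 89.  0.  9.] -> inc [ 0.09 -0.1   5.84] roll -0.03
at [ 0.5053 -0.0357  0.1965] [178.92  -0.19  77.4 ] t 22.25 q [-4. -3. -3. 89.  0.  9.] -> inc [-0.04  0.01  0.02] roll 0
```

View pics/w16.png

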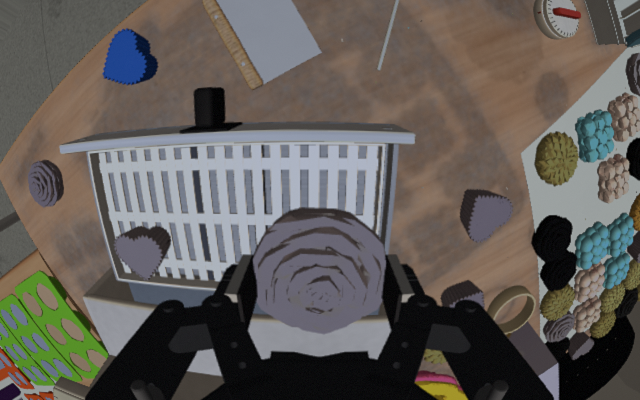

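arm_command --increments '[[[0.05,0,1.3],0],[[0.05,0,2.8],0],[[0.05,-0.1,4.2],0],[[0.05,-0.1,5],0],[[0.05,-0.1,5.4],0]]'

```text
time: 22.75
ee_pos: [0.5042, -0.0325, 0.0589]
tcp_rot: [179.1, -0.2, 77.5]
wrist_force: [0.6, -0.6, -0.8]
opening: 0.064
```

```bash
python3 -c "
from h import *
go([.506,-.034,.051],77.5)";python3 st.py
```

```text
at [ 0.5042 -0.0325  0.0589] [179.12  -0.18  77.5 ] t 22.75 q [ -4.  -2. -17.  74.   0.   9.] -> inc [-0.05  0.08  0.32] roll 0.0
t 22.75 F [ 0.56 -0.65 -0.81] T [0.02 0.02 0.01] [ 0.5042 -0.0325  0.0589] [179.12  -0.18  77.5 ] tau [-1.900e-01 -4.498e+01  4.653e+01 -2.100e-01 -1.000e-02  0.000e+00] op 0.064 q [ -3.7  -1.5 -16.9  73.7   0.    8.8]
```

arm_command --increments '[[[0,0,0.15],0],[[0,0,0.3],0],[[0,0,0.35],0],[[0,0,0.35],0]]'

```text
time: 23.15
ee_pos: [0.5048, -0.0324, 0.0509]
tcp_rot: [179.1, -0.2, 77.5]
wrist_force: [0.1, 0.2, -1.1]
opening: 0.0639
```

arm_command --increments '[[[0,0,0],0],[[0,0,0],0],[[0,0,0],0],[[0,0,0],0]]' --claw -0.8

```text
time: 23.55
ee_pos: [0.5049, -0.0325, 0.0511]
tcp_rot: [179.0, -0.2, 77.5]
wrist_force: [0.5, -0.0, 0.2]
opening: 0.0762
```

arm_command --increments '[[[0,0,-0.4],0],[[0,0,-1.4],0],[[0,0,-2.8],0],[[0,0,-4.4],0],[[0,0,-5.4],0]]'

```text
time: 24.05
ee_pos: [0.503, -0.0325, 0.1899]
tcp_rot: [178.8, -0.2, 77.5]
wrist_force: [0.8, 0.1, -0.3]
opening: 0.0767
```

arm_command --increments '[[[0,0,-0.4],0],[[0,0,-0.5],0]]'

```text
time: 24.25
ee_pos: [0.5033, -0.0325, 0.2042]
tcp_rot: [178.7, -0.2, 77.5]
wrist_force: [-1.0, 1.0, 0.1]
opening: 0.077
```

```bash
python3 -c "
from h import *
go([.414,-.414,.2],77.5)"; python3 snap.py 17 s
```

```text
at [ 0.5033 -0.0325  0.2042] [178.69  -0.24  77.5 ] t 24.25 q [-4. -3. -2. 89.  0.  9.] -> inc [-15.67  -0.19   0.1 ] roll -0.0
at [ 0.5026 -0.0324  0.2019] [178.88  -0.21  77.5 ] t 24.35 q [-4. -3. -3. 89.  0.  9.] -> inc [ 0.    0.03 -0.09] roll 0
```

View pics/w17.png

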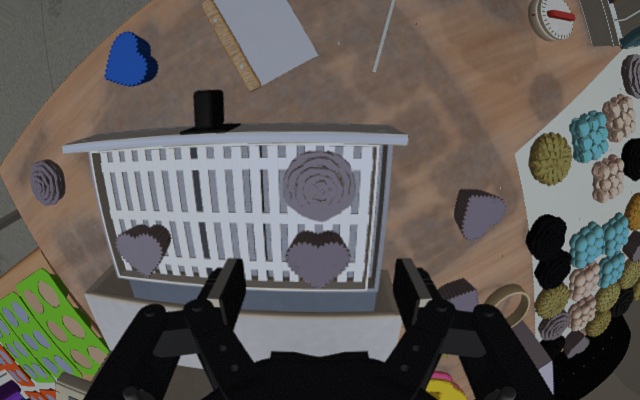

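arm_command --increments '[[[-1,0,0],0],[[-2.8,0,0],0],[[-4.7,0,0],0],[[-6.6,0,0],0],[[-8.5,0,0],0]]' --claw -1

```text
time: 24.85
ee_pos: [0.4554, -0.2412, 0.1992]
tcp_rot: [179.0, -0.3, 77.5]
wrist_force: [1.5, 0.1, 0.7]
opening: 0.0854
```

arm_command --increments '[[[-1.9,0,0],0],[[-3.8,0,0],0],[[-5.5,0,0],0],[[-6.6,0,0],0],[[-7.1,0,0],0]]'

```text
time: 25.35
ee_pos: [0.4156, -0.4163, 0.1959]
tcp_rot: [179.2, -0.3, 77.4]
wrist_force: [-0.8, -0.6, -0.4]
opening: 0.0855
```

arm_command --increments '[[[0,0,0],0],[[0,0,0],0]]'

```text
time: 25.55
ee_pos: [0.4154, -0.4155, 0.1945]
tcp_rot: [179.3, -0.4, 77.4]
wrist_force: [0.5, -0.1, -0.2]
opening: 0.0856
```

```bash
python3 snap.py 18; python3 seg.py 18 .025 .413 -.414 .06 75;  python3 -c "
from h import *
go([.413,-.414,.0165],77.5)"
```

```text
at [ 0.4158 -0.4152  0.1951] [179.26  -0.41  77.42] t 25.6 q [-45.   9.   9.  90.   1. -33.] -> inc [-0.01 -0.01  0.02] roll 0
centroid [ 0.4161 -0.4229] area mm2 3281.59375 circle 68.60662841796875
notch [ 0.392  -0.4108] depth mm 5.9296875 tip [ 0.4455 -0.4392] tipdir -28.0
ext along 67.28237927086367 lobe 66.17502860062788 centre [ 0.4158 -0.4235] lobe yaw 61.95531305202522
lobe ext pts [ 0.436  -0.3968] [ 0.4022 -0.4538]
at [ 0.4158 -0.4152  0.1951] [179.26  -0.41  77.42] t 25.6 q [-45.   9.   9.  90.   1. -33.] -> inc [-0.03 -0.21  7.14] roll -0.01
```

View pics/seg.png

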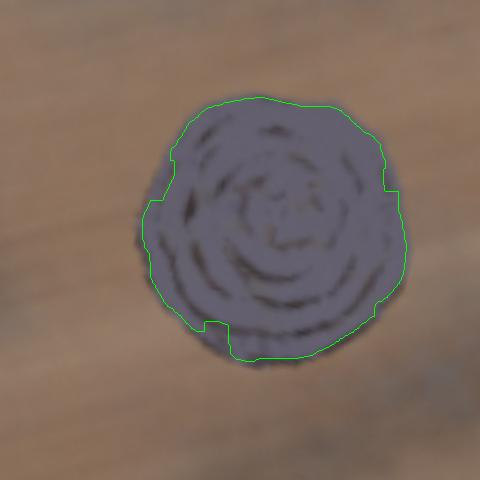

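View pics/w18.png

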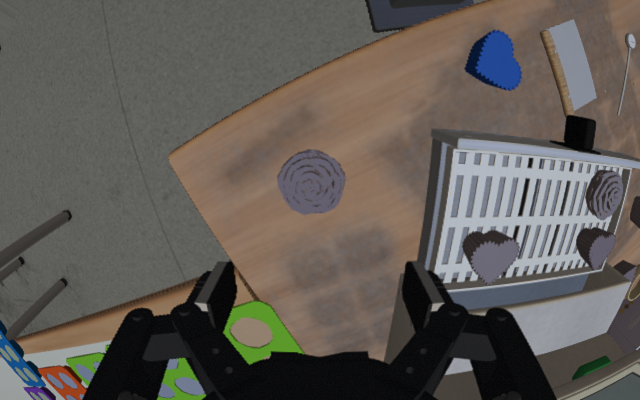

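arm_command --increments '[[[-0.15,0,1.5],0],[[-0.3,0.05,3.2],0],[[-0.3,0.05,5],0],[[-0.3,0.05,6.4],0],[[-0.3,0.05,7.05],0]]'

```text
time: 26.1
ee_pos: [0.4172, -0.4191, 0.0151]
tcp_rot: [179.5, -0.6, 77.5]
wrist_force: [-0.7, -0.0, 0.3]
opening: 0.0852
```

arm_command --increments '[[[0,0,0],0],[[0,0,0],0],[[0,0,0],0],[[0,0,0],0],[[0,0,0],0]]' --claw 1

```text
time: 26.6
ee_pos: [0.4176, -0.4194, 0.0162]
tcp_rot: [179.4, -0.5, 77.5]
wrist_force: [-0.1, 0.0, -0.5]
opening: 0.0649
```

arm_command --increments '[[[0,0,-0.6],0],[[0,0,-1.8],0],[[0,0,-3.4],0],[[0,0,-5.2],0],[[0,0,-6.2],0]]'

```text
time: 27.1
ee_pos: [0.4162, -0.4211, 0.1768]
tcp_rot: [179.1, -0.3, 77.5]
wrist_force: [0.9, 0.2, -1.2]
opening: 0.0649
```

arm_command --increments '[[[0,0,-0.6],0],[[0,0,-0.6],0]]'

```text
time: 27.3
ee_pos: [0.4167, -0.4221, 0.1966]
tcp_rot: [178.8, -0.1, 77.5]
wrist_force: [0.8, 0.6, -0.8]
opening: 0.0647
```

```bash
python3 -c "
from h import *
go([.464,-.2296,.2],77.5)"; python3 snap.py 19
```

```text
at [ 0.4167 -0.4221  0.1966] [ 1.7881e+02 -1.4000e-01  7.7520e+01] t 27.3 q [-46.   9.  10.  90.   1. -33.] -> inc [ 7.93  0.19 -0.11] roll 0.0
at [ 0.4163 -0.4217  0.1941] [178.96  -0.23  77.52] t 27.35 q [-46.   9.  10.  89.   1. -33.] -> inc [-0.01  0.02 -0.1 ] roll 0
```

View pics/w19.png

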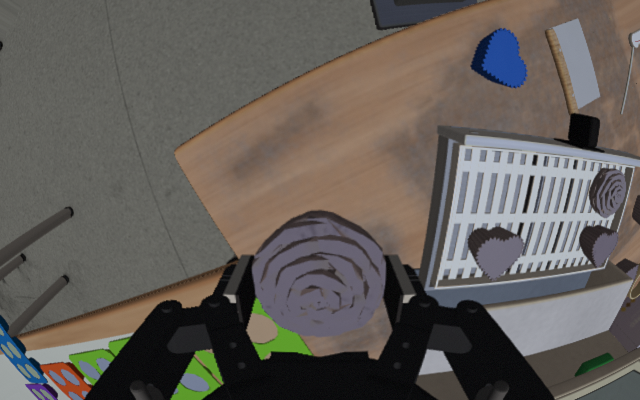

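arm_command --increments '[[[1.2,0,-0.1],0],[[3,0.1,-0.2],0],[[4.8,0.1,-0.2],0],[[6.4,0.2,-0.2],0],[[7.5,0.2,-0.2],0]]'

```text
time: 27.85
ee_pos: [0.4615, -0.2373, 0.1989]
tcp_rot: [179.0, -0.3, 77.6]
wrist_force: [0.2, -1.1, -0.6]
opening: 0.0648
```

arm_command --increments '[[[0.3,0,0],0],[[0.4,0,0],0],[[0.4,0,0],0]]'

```text
time: 28.15
ee_pos: [0.4635, -0.2278, 0.1983]
tcp_rot: [179.1, -0.3, 77.6]
wrist_force: [0.6, 0.1, -1.0]
opening: 0.0649
```

```bash
python3 -c "
from h import *
go([.464,-.2296,.0595],77.5)"; python3 snap.py 20
```

```text
at [ 0.4635 -0.2278  0.1983] [179.09  -0.27  77.58] t 28.15 q [-26.  -1.  -1.  89.   0. -14.] -> inc [-0.09 -0.05  5.55] roll 0.01
at [ 0.4634 -0.2282  0.1984] [179.09  -0.27  77.54] t 28.2 q [-26.  -1.  -1.  89.   0. -14.] -> inc [ 0.02 -0.    0.  ] roll 0
```

View pics/w20.png

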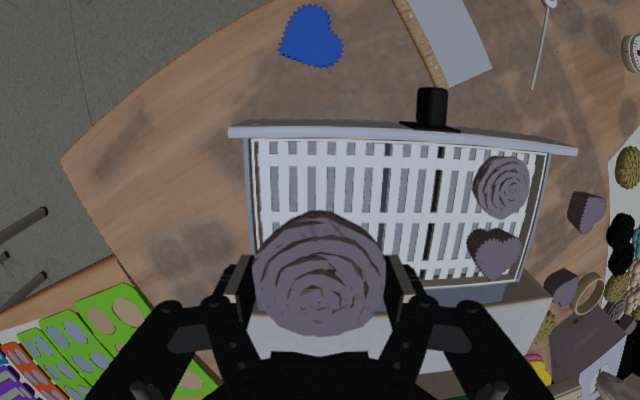

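arm_command --increments '[[[0,0,1.3],0],[[0,0,2.8],0],[[-0.05,-0.1,4.2],0],[[-0.05,-0.1,5],0],[[-0.05,-0.1,5.4],0]]'

```text
time: 28.7
ee_pos: [0.4616, -0.2294, 0.061]
tcp_rot: [179.3, -0.3, 77.4]
wrist_force: [-0.4, 0.6, -0.3]
opening: 0.0651
```

```bash
python3 -c "
from h import *
go([.464,-.2296,.0505],77.5)";python3 st.py
```

```text
at [ 0.4616 -0.2294  0.061 ] [179.27  -0.3   77.44] t 28.7 q [-27.   0. -15.  74.   0. -14.] -> inc [0.01 0.09 0.42] roll -0.01
t 28.7 F [-0.41  0.64 -0.29] T [0.01 0.05 0.  ] [ 0.4616 -0.2294  0.061 ] [179.27  -0.3   77.44] tau [ 1.200e-01 -4.683e+01  4.651e+01 -1.500e-01  3.000e-02 -1.000e-02] op 0.0651 q [-26.7   0.1 -15.1  74.2   0.5 -14.1]
```

arm_command --increments '[[[0,0.05,0.2],0],[[0,0.05,0.35],0],[[0,0.05,0.42],0],[[0,0.05,0.42],0]]'

```text
time: 29.1
ee_pos: [0.4632, -0.2299, 0.0511]
tcp_rot: [179.2, -0.3, 77.4]
wrist_force: [-0.1, -0.9, -0.9]
opening: 0.0648
```

arm_command --increments '[[[0,0,0],0],[[0,0,0],0],[[0,0,0],0],[[0,0,0],0]]' --claw -0.8

```text
time: 29.5
ee_pos: [0.4634, -0.2299, 0.0514]
tcp_rot: [179.2, -0.3, 77.4]
wrist_force: [-0.2, -0.7, 0.1]
opening: 0.0768
```

arm_command --increments '[[[0,0,-0.4],0],[[0,0,-1.4],0],[[0,0,-2.8],0],[[0,0,-4.4],0],[[0,0,-5.4],0]]'

```text
time: 30.0
ee_pos: [0.4618, -0.2304, 0.1902]
tcp_rot: [179.0, -0.2, 77.4]
wrist_force: [0.2, -0.9, -0.3]
opening: 0.077
```

arm_command --increments '[[[0,0,-0.4],0],[[0,0,-0.5],0]]'

```text
time: 30.2
ee_pos: [0.4621, -0.2306, 0.2046]
tcp_rot: [178.8, -0.2, 77.4]
wrist_force: [0.5, -0.2, 0.3]
opening: 0.0769
```

```bash
python3 -c "
from h import *
go([.586,.145,.2],118)"; python3 snap.py 21 s
```

```text
at [ 0.4621 -0.2306  0.2046] [178.84  -0.2   77.44] t 30.2 q [-27.  -1.  -1.  90.   0. -14.] -> inc [15.74  1.57  0.27] roll -6.76
at [ 0.4614 -0.2303  0.2021] [179.03  -0.25  77.44] t 30.3 q [-27.  -1.  -1.  90.   0. -14.] -> inc [-0.01  0.03 -0.1 ] roll 0
```

View pics/w21.png

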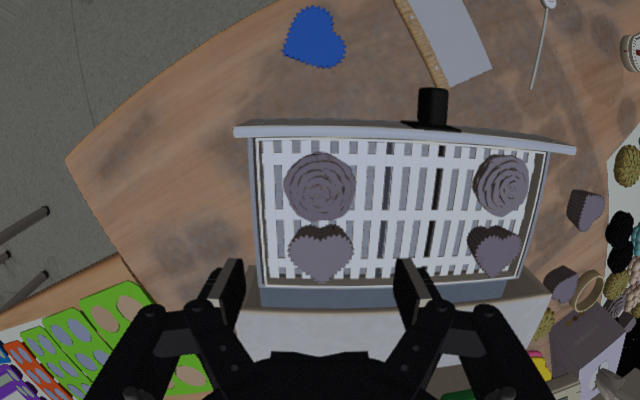

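View pics/s21.png

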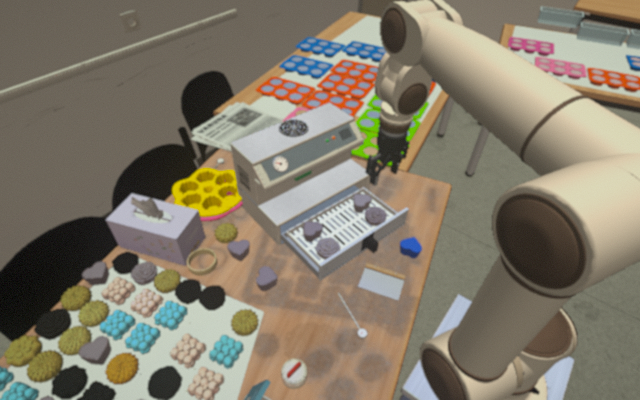

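arm_command --increments '[[[1,0.1,0],-0.7],[[2.8,0.2,0],-1.4],[[4.7,0.4,0],-2.2],[[6.6,0.6,0],-3],[[8.5,0.8,0],-3.8]]' --claw -1

```text
time: 30.8
ee_pos: [0.5268, -0.0254, 0.2015]
tcp_rot: [179.2, 0.1, 100.4]
wrist_force: [0.7, -1.1, 0.1]
opening: 0.0858
```

```bash
python3 -c "
from h import *
go([.586,.145,.2],118)"
```

```text
at [ 0.5268 -0.0254  0.2015] [1.7916e+02 1.2000e-01 1.0042e+02] t 30.8 q [ -3.   0.   1.  90.   0. -13.] -> inc [6.28 3.56 0.1 ] roll -2.93
```

arm_command --increments '[[[1.5,0.8,0],-0.8],[[3.1,1.7,0],-1.6],[[4.6,2.6,0],-2.3],[[5.7,3.2,0],-2.9],[[6.2,3.5,0],-2.9]]'

```text
time: 31.3
ee_pos: [0.5845, 0.1453, 0.1999]
tcp_rot: [179.4, 0.3, 118.0]
wrist_force: [0.1, 0.3, -0.5]
opening: 0.0858
```

arm_command --increments '[[[0,0,0],0],[[0,0,0],0]]'

```text
time: 31.5
ee_pos: [0.584, 0.1447, 0.1985]
tcp_rot: [179.6, 0.3, 118.0]
wrist_force: [0.5, -0.3, 0.4]
opening: 0.0857
```

```bash
python3 snap.py 22; python3 seg.py 22 .037 .583 .143 .06;  python3 -c "
from h import *
go([.586,.145,.027],118)"
```

```text
at [0.584  0.1442 0.1991] [179.51   0.3  117.94] t 31.55 q [ 14.  11.  12.  90.  -0. -14.] -> inc [0.02 0.01 0.02] roll 0
centroid [0.5841 0.1436] area mm2 2261.9687499999995 circle 64.29387664794922
notch [0.5995 0.1515] depth mm 5.8935546875 tip [0.5565 0.1292] tipdir -152.6
ext along 54.56153405590358 lobe 62.818184125026754 centre [0.5805 0.1422] lobe yaw 117.3589372665534
lobe ext pts [0.6015 0.1177] [0.574  0.1742]
at [0.584  0.1442 0.1991] [179.51   0.3  117.94] t 31.55 q [ 14.  11.  12.  90.  -0. -14.] -> inc [0.03 0.03 6.89] roll -0.01
```

View pics/w22.png

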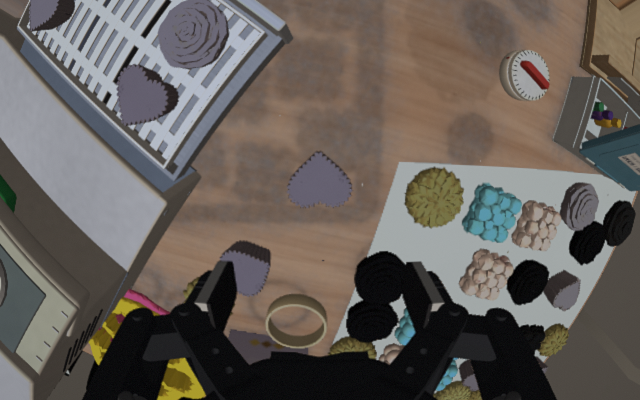

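arm_command --increments '[[[0,0,1.6],0],[[0,0,3.2],0],[[0,0,4.8],0],[[0,0.05,6.2],0],[[0,0.05,6.8],0]]'

```text
time: 32.05
ee_pos: [0.585, 0.1427, 0.0258]
tcp_rot: [179.8, 0.2, 117.8]
wrist_force: [-1.1, 0.5, -0.5]
opening: 0.0857
```

arm_command --increments '[[[0,0,0],0],[[0,0,0],0],[[0,0,0],0],[[0,0,0],0],[[0,0,0],0]]' --claw 1

```text
time: 32.55
ee_pos: [0.5855, 0.1428, 0.0269]
tcp_rot: [179.7, 0.3, 117.8]
wrist_force: [-0.7, 0.6, -0.6]
opening: 0.0625
```

arm_command --increments '[[[0,0,-0.6],0],[[0,0,-1.8],0],[[0,0,-3.4],0],[[0,0,-5.2],0],[[0,0,-6.4],0]]'

```text
time: 33.05
ee_pos: [0.5847, 0.1433, 0.192]
tcp_rot: [179.4, 0.3, 117.8]
wrist_force: [0.4, -0.7, -1.1]
opening: 0.062
```

arm_command --increments '[[[0,0,-0.3],0],[[0,0,-0.3],0]]'

```text
time: 33.25
ee_pos: [0.5853, 0.1435, 0.2018]
tcp_rot: [179.2, 0.4, 117.8]
wrist_force: [0.0, -0.2, -1.5]
opening: 0.0625
```

```bash
python3 -c "
from h import *
go([.484,-.132,.2],77.5)"; python3 snap.py 23
```

```text
at [0.5853 0.1435 0.2018] [179.21   0.39 117.82] t 33.25 q [ 14.  11.  12.  90.  -0. -14.] -> inc [-7.85 -8.73  0.  ] roll 6.72
at [0.5848 0.1433 0.1995] [179.38   0.34 117.82] t 33.3 q [ 14.  11.  12.  90.  -0. -14.] -> inc [-0.    0.02 -0.09] roll 0
```

View pics/w23.png

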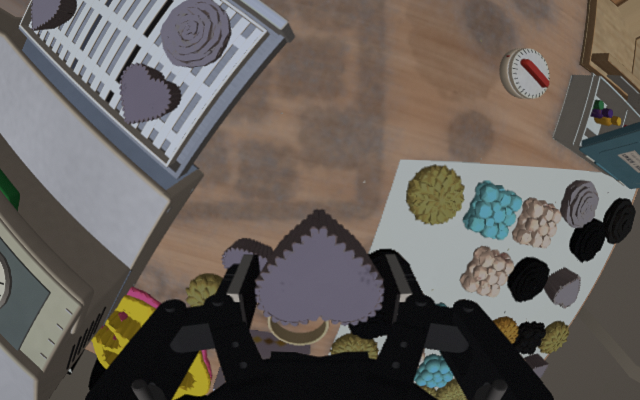

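arm_command --increments '[[[-0.8,-0.9,0],1],[[-2.1,-2.3,0],2.2],[[-3.4,-3.7,0],3.5],[[-4.7,-5.2,0],4.8],[[-6,-6.6,0],6]]'

```text
time: 33.8
ee_pos: [0.507, -0.0677, 0.1961]
tcp_rot: [179.5, -0.1, 81.5]
wrist_force: [1.2, -0.7, -1.1]
opening: 0.0622
```

```bash
python3 -c "
from h import *
go([.4874,-.1323,.2],77.5)"
```

```text
at [ 0.507  -0.0677  0.1961] [ 1.795e+02 -8.000e-02  8.153e+01] t 33.8 q [-8. -2. -2. 89.  0.  1.] -> inc [-2.67 -0.39 -0.16] roll 0.67
```

arm_command --increments '[[[-1,-0.2,0],0.3],[[-1.9,-0.3,0],0.6],[[-2.5,-0.4,0],0.7],[[-2.7,-0.4,0],0.7],[[-2.7,-0.4,0],0.7]]'

```text
time: 34.3
ee_pos: [0.4866, -0.1332, 0.1944]
tcp_rot: [179.6, -0.1, 77.3]
wrist_force: [0.3, -0.1, -0.8]
opening: 0.0623
```

```bash
python3 -c "
from h import *
go([.4874,-.1323,.07],77.5)"; python3 snap.py 24
```

```text
at [ 0.4866 -0.1332  0.1944] [ 1.7964e+02 -1.3000e-01  7.7290e+01] t 34.3 q [-15.  -2.  -3.  89.   0.  -3.] -> inc [ 0.03 -0.01  4.98] roll -0.03
at [ 0.4869 -0.1327  0.1948] [ 1.7961e+02 -1.3000e-01  7.7330e+01] t 34.35 q [-15.  -2.  -3.  89.   0.  -3.] -> inc [-0.02 -0.01  0.01] roll 0
```

View pics/w24.png

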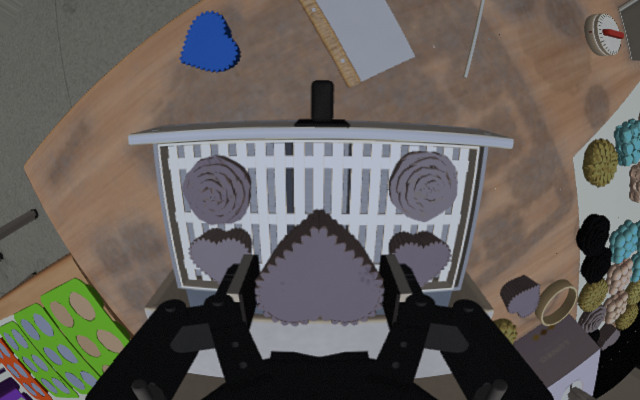

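arm_command --increments '[[[0,0,1.3],0],[[0,0,2.6],0],[[0,0,3.8],0],[[0,0,4.6],0],[[0,0,4.9],0]]'

```text
time: 34.85
ee_pos: [0.4867, -0.1312, 0.0695]
tcp_rot: [179.8, -0.2, 77.4]
wrist_force: [0.2, 0.7, -0.5]
opening: 0.0623
```

```bash
python3 -c "
from h import *
go([.4874,-.1323,.0615],77.5)";python3 st.py
```

```text
at [ 0.4867 -0.1312  0.0695] [ 1.7983e+02 -1.5000e-01  7.7420e+01] t 34.85 q [-15.  -1. -15.  76.   0.  -3.] -> inc [-0.04  0.04  0.32] roll -0.01
t 34.85 F [ 0.21  0.74 -0.53] T [-0.02  0.04  0.01] [ 0.4867 -0.1312  0.0695] [ 1.7983e+02 -1.5000e-01  7.7420e+01] tau [ -0.14 -45.52  46.79  -0.34   0.     0.  ] op 0.0623 q [-15.2  -1.2 -15.4  75.6   0.2  -2.6]
```

arm_command --increments '[[[0,0,0.2],0],[[0,0,0.3],0],[[0,0,0.36],0],[[0,0,0.36],0]]'

```text
time: 35.25
ee_pos: [0.4871, -0.1313, 0.0612]
tcp_rot: [179.8, -0.1, 77.4]
wrist_force: [-0.6, 0.5, -1.1]
opening: 0.0624
```

arm_command --increments '[[[0,0,0],0],[[0,0,0],0],[[0,0,0],0],[[0,0,0],0]]' --claw -0.76

```text
time: 35.65
ee_pos: [0.4872, -0.1313, 0.0614]
tcp_rot: [179.8, -0.1, 77.4]
wrist_force: [-1.0, -0.3, 0.2]
opening: 0.0754
```

arm_command --increments '[[[0,0,-0.4],0],[[0,0,-1.4],0],[[0,0,-2.8],0],[[0,0,-4.4],0],[[0,0,-5.2],0]]'

```text
time: 36.15
ee_pos: [0.4873, -0.1318, 0.1957]
tcp_rot: [179.5, -0.1, 77.4]
wrist_force: [0.5, 0.8, 0.3]
opening: 0.075
```

arm_command --increments '[[[0,0,-0.4],0],[[0,0,-0.5],0]]'

```text
time: 36.35
ee_pos: [0.4877, -0.1319, 0.2101]
tcp_rot: [179.3, -0.1, 77.4]
wrist_force: [0.7, -0.7, 0.1]
opening: 0.0753
```

```bash
python3 snap.py 25; python3 -c "
from h import *
go([.71,.125,.25],77.5)
"
```

```text
at [ 0.4874 -0.1319  0.209 ] [ 1.7943e+02 -1.3000e-01  7.7420e+01] t 36.4 q [-15.  -2.  -1.  91.   0.  -3.] -> inc [-0.    0.01 -0.04] roll 0
at [ 0.4874 -0.1319  0.209 ] [ 1.7943e+02 -1.3000e-01  7.7420e+01] t 36.4 q [-15.  -2.  -1.  91.   0.  -3.] -> inc [11.97  6.47 -1.55] roll -0.01
```

View pics/w25.png

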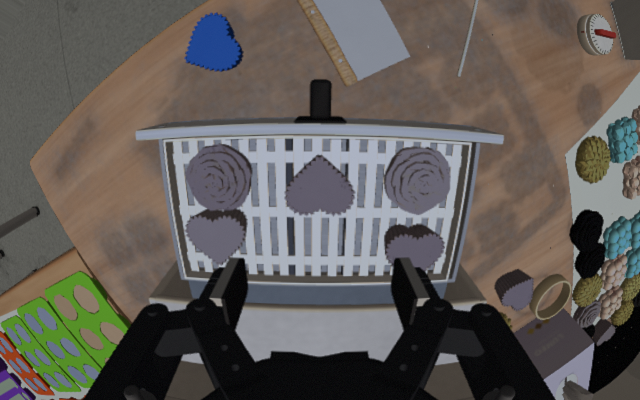

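```bash
python3 seg.py 25 .037 .715 .118 .06; python3 - <<'E'
from h import *
im=cv2.imread("pics/w25.png");cv2.imwrite("pics/a.png",cv2.resize(im[250:330,470:570],None,fx=6,fy=6,interpolation=2))
E
```

```text
centroid [0.7161 0.1167] area mm2 2169.5000000000005 circle 62.533805847167976
notch [0.73   0.1042] depth mm 3.671875 tip [0.6927 0.137 ] tipdir 138.7
ext along 53.97845856626593 lobe 60.71867788300034 centre [0.7133 0.1195] lobe yaw 48.67823872199341
lobe ext pts [0.6985 0.092 ] [0.737 0.139]
```

View pics/seg.png

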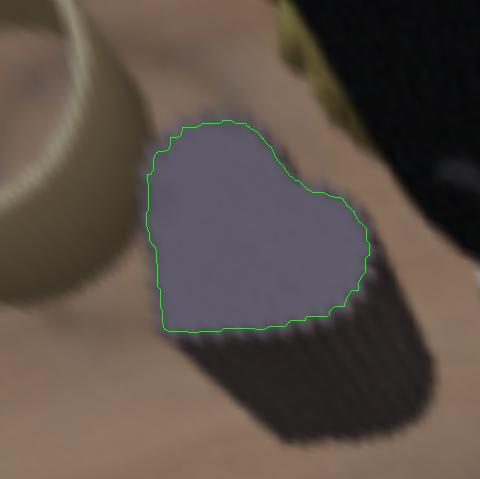

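View pics/a.png

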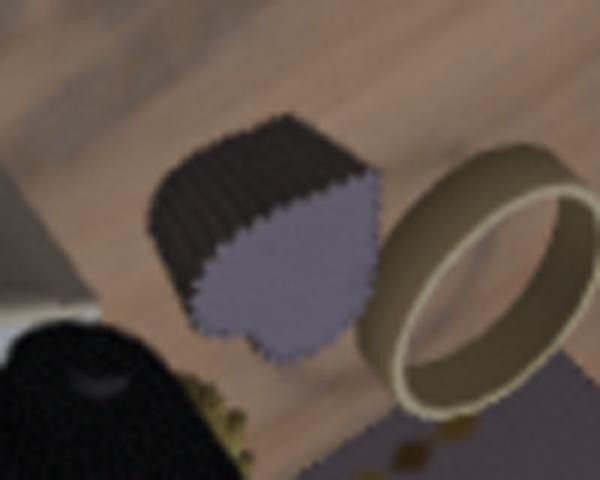

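```bash
python3 - <<'E'
from h import *
c=dict(np.load("pics/s21.npz"))
for z,n in [(.02,"a"),(.037,"b")]:
    im=plan(c,z,.62,.82,.04,.26,2500);im=grid(im,.82,.26,2500,.02);cv2.imwrite(f"pics/{n}.png",im)
E
```

```text
(no output)
```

View pics/a.png

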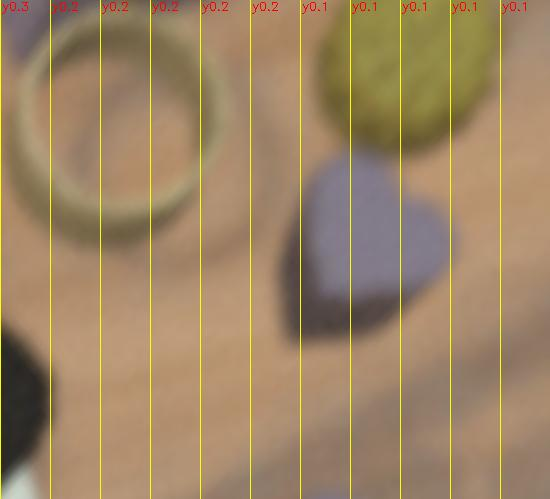

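```bash
python3 -c "
from h import *
go([.56,.13,.2],49)
"
```

```text
at [ 0.4874 -0.1319  0.209 ] [ 1.7943e+02 -1.3000e-01  7.7420e+01] t 36.4 q [-15.  -2.  -1.  91.   0.  -3.] -> inc [10.85  0.55  0.39] roll 4.74
```

arm_command --increments '[[[1,0,0],0.5],[[2.7,0,0],1.2],[[4.4,0.2,0],2.2],[[6.1,0.3,0],3.2],[[7.8,0.4,0.2],4.2]]' --claw -0.8

```text
time: 36.9
ee_pos: [0.5396, 0.0579, 0.2035]
tcp_rot: [179.6, -0.3, 52.0]
wrist_force: [1.0, 0.1, 0.8]
opening: 0.077
```

```bash
python3 -c "
from h import *
go([.56,.13,.2],49)
go([.716,.115,.2],49)
"
```

```text
at [0.5396 0.0579 0.2035] [179.6   -0.32  51.96] t 36.9 q [ 6.  3.  3. 90. -0. 44.] -> inc [ 2.77 -1.14  0.15] roll 0.49
at [0.5396 0.0579 0.2035] [179.6   -0.32  51.96] t 36.9 q [ 6.  3.  3. 90. -0. 44.] -> inc [6.14 4.15 0.2 ] roll 0.49
```

arm_command --increments '[[[1.5,-0.6,0],0.3],[[2.8,-1,0],0.5],[[3.5,0,0],0.5],[[4.2,1.2,0],0.5],[[5,2.4,0],0.5]]'

```text
time: 37.4
ee_pos: [0.6644, 0.1197, 0.2028]
tcp_rot: [179.7, -0.2, 49.0]
wrist_force: [0.2, 0.3, 0.4]
opening: 0.0768
```

```bash
python3 snap.py 26; python3 seg.py 26 .037 .716 .117 .06;python3 -c "
from h import *
go([.716,.115,.2],49)
"
```

```text
at [0.6685 0.1189 0.1993] [ 1.7973e+02 -1.5000e-01  4.8950e+01] t 37.45 q [10. 23. 26. 93. -0. 51.] -> inc [-0.08 -0.15 -0.14] roll 0
centroid [0.7163 0.118 ] area mm2 2268.2500000000005 circle 63.9866943359375
notch [0.7298 0.1072] depth mm 6.1201171875 tip [0.6912 0.1367] tipdir 142.5
ext along 54.723896139749876 lobe 62.41678631480663 centre [0.7132 0.1203] lobe yaw 52.539445139509326
lobe ext pts [0.7028 0.089 ] [0.7418 0.1377]
at [0.6685 0.1189 0.1993] [ 1.7973e+02 -1.5000e-01  4.8950e+01] t 37.45 q [10. 23. 26. 93. -0. 51.] -> inc [ 1.13  1.53 -0.02] roll -0.01
```

View pics/w26.png

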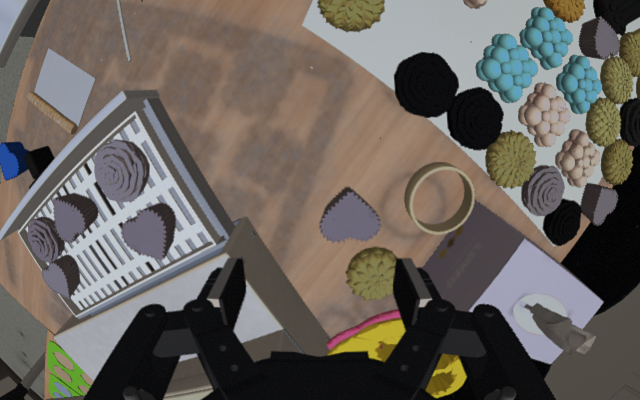

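View pics/seg.png

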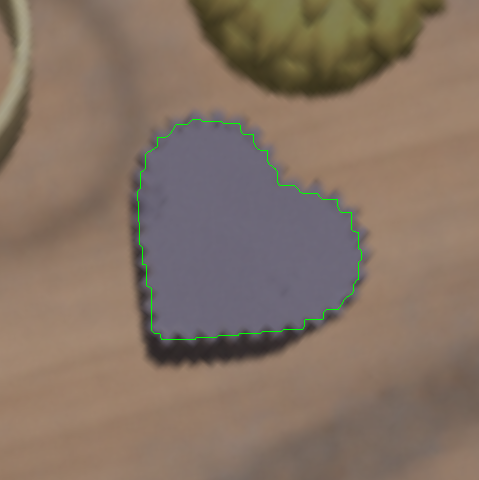

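arm_command --increments '[[[0.5,0.5,0],-0.2],[[0.9,1,0],-0.3],[[1.2,1.4,0],-0.35],[[1.2,1.4,0],-0.35]]'

```text
time: 37.85
ee_pos: [0.7151, 0.1182, 0.1965]
tcp_rot: [179.9, 0.0, 51.0]
wrist_force: [-0.1, 0.0, 0.3]
opening: 0.0767
```

```bash
python3 st.py;python3 -c "
from h import *
go([.717,.117,.028],51)
"
```

```text
t 37.85 F [-0.08  0.01  0.29] T [-0.02  0.   -0.01] [0.7151 0.1182 0.1965] [1.7986e+02 3.0000e-02 5.1020e+01] tau [-2.200e-01 -7.847e+01  4.830e+01  2.000e-02 -2.000e-02 -1.500e-01] op 0.0767 q [ 9.4 30.4 36.6 96.2 -0.1 48.4]
at [0.7151 0.1182 0.1965] [1.7986e+02 3.0000e-02 5.1020e+01] t 37.85 q [ 9. 30. 37. 96. -0. 48.] -> inc [0.02 0.07 6.74] roll 0.0
```

arm_command --increments '[[[0,0,1.4],0],[[0,0.05,2.9],0],[[0,0.1,4.4],0],[[0,0.1,5.6],0],[[0,0.1,6.2],0]]'

```text
time: 38.35
ee_pos: [0.7147, 0.1161, 0.0372]
tcp_rot: [-179.9, 0.3, 51.0]
wrist_force: [0.0, 0.3, -0.5]
opening: 0.0771
```

```bash
python3 st.py;python3 -c "
from h import *
go([.717,.117,.028],51)
"
```

```text
t 38.35 F [ 0.01  0.31 -0.51] T [-0.04  0.    0.  ] [0.7147 0.1161 0.0372] [-179.93    0.26   51.02] tau [-8.000e-02 -8.011e+01  4.812e+01 -2.000e-02 -1.000e-02 -0.000e+00] op 0.0771 q [ 9.3 30.  18.5 78.7 -0.1 48.3]
at [0.7147 0.1161 0.0372] [-179.93    0.26   51.02] t 38.35 q [ 9. 30. 19. 79. -0. 48.] -> inc [0.09 0.05 0.37] roll 0.0
```

arm_command --increments '[[[0.05,0.05,0.2],0],[[0.08,0.1,0.38],0],[[0.08,0.1,0.38],0]]'

```text
time: 38.65
ee_pos: [0.7183, 0.1161, 0.0285]
tcp_rot: [-180.0, 0.2, 51.0]
wrist_force: [0.7, 1.3, 0.3]
opening: 0.0769
```

arm_command --increments '[[[0,0,0],0],[[0,0,0],0],[[0,0,0],0],[[0,0,0],0],[[0,0,0],0]]' --claw 1

```text
time: 39.15
ee_pos: [0.7193, 0.1162, 0.0307]
tcp_rot: [179.9, 0.1, 51.0]
wrist_force: [-1.1, -0.6, 6.6]
opening: 0.0622
```

arm_command --increments '[[[0,0,-0.6],0],[[0,0,-1.8],0],[[0,0,-3.4],0],[[0,0,-5.2],0],[[0,0,-6.4],0]]'

```text
time: 39.65
ee_pos: [0.7195, 0.1166, 0.1961]
tcp_rot: [179.7, -0.1, 51.0]
wrist_force: [1.1, -0.3, -0.9]
opening: 0.0622
```

arm_command --increments '[[[0,0,-0.3],0],[[0,0,-0.3],0]]'

```text
time: 39.85
ee_pos: [0.7202, 0.1168, 0.2063]
tcp_rot: [179.6, -0.3, 51.0]
wrist_force: [0.1, 0.3, -1.1]
opening: 0.0622
```

```bash
python3 snap.py 27; python3 -c "
from h import *
go([.56,.10,.2],51)
"
```

```text
at [0.7197 0.1167 0.2037] [ 1.797e+02 -1.500e-01  5.101e+01] t 39.9 q [ 9. 31. 38. 97. -0. 48.] -> inc [ 0.02  0.01 -0.1 ] roll 0
at [0.7197 0.1167 0.2037] [ 1.797e+02 -1.500e-01  5.101e+01] t 39.9 q [ 9. 31. 38. 97. -0. 48.] -> inc [-4.54 -4.55  0.11] roll 0.0
```

View pics/w27.png

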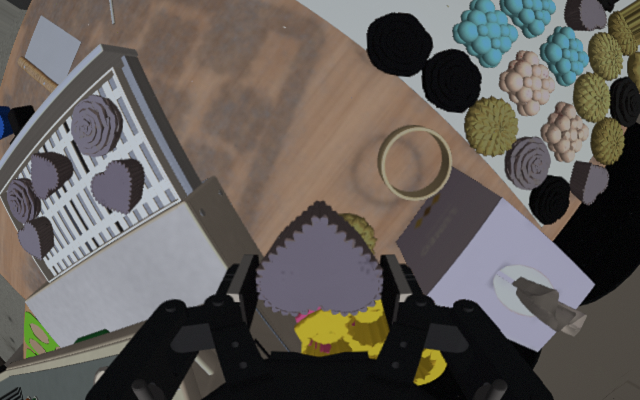

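arm_command --increments '[[[-0.8,-0.8,0],0],[[-2,-2,0],0],[[-3.2,-3.2,0],0],[[-4.6,-4.6,0],0],[[-5.8,-5.2,0],-0.4]]'

```text
time: 40.4
ee_pos: [0.5237, 0.0859, 0.2]
tcp_rot: [179.9, 0.0, 53.5]
wrist_force: [0.2, -0.1, -0.4]
opening: 0.0619
```

```bash
python3 -c "
from h import *
go([.551,-.1463,.2],77.5)
"
```

```text
at [0.5237 0.0859 0.2   ] [1.7987e+02 2.0000e-02 5.3500e+01] t 40.4 q [ 9.  2.  2. 90. -0. 46.] -> inc [-6.82  6.4   0.01] roll -4.0
```

arm_command --increments '[[[-1,0.9,0],-0.7],[[-2.4,2.2,0],-1.6],[[-3.8,3.5,0],-2.5],[[-5.2,4.8,0],-3.4],[[-6.3,5.9,0],-4]]'

```text
time: 40.9
ee_pos: [0.5474, -0.1306, 0.1978]
tcp_rot: [-179.9, 0.1, 77.7]
wrist_force: [1.2, 0.2, -1.5]
opening: 0.062
```

arm_command --increments '[[[-0.4,0,0],0],[[-0.4,0,0],0]]'

```text
time: 41.1
ee_pos: [0.544, -0.1417, 0.195]
tcp_rot: [-179.7, 0.1, 77.5]
wrist_force: [-0.6, 0.4, -0.6]
opening: 0.0621
```

```bash
python3 snap.py 28; python3 -c "
from h import *
go([.551,-.1463,.073],77.5)
"
```

```text
at [ 0.5443 -0.1405  0.1957] [-1.7972e+02  5.0000e-02  7.7530e+01] t 41.15 q [-14.   6.   6.  90.  -0.  -2.] -> inc [-0.05 -0.    0.03] roll 0
at [ 0.5443 -0.1405  0.1957] [-1.7972e+02  5.0000e-02  7.7530e+01] t 41.15 q [-14.   6.   6.  90.  -0.  -2.] -> inc [-0.16  0.34  4.9 ] roll 0.01
```

View pics/w28.png

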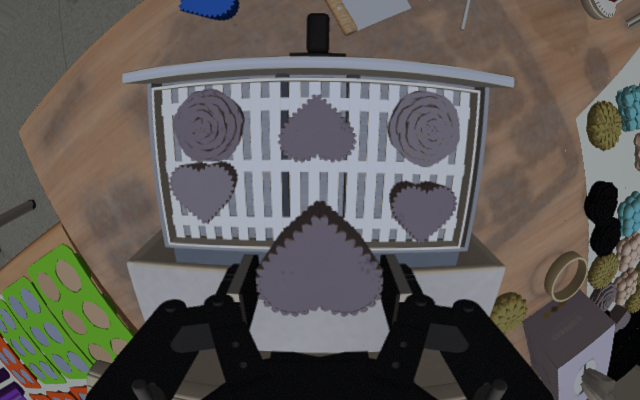

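arm_command --increments '[[[-0.1,0.2,1.2],0],[[-0.15,0.34,2.5],0],[[-0.15,0.34,3.7],0],[[-0.15,0.34,4.4],0],[[-0.15,0.34,4.7],0]]'

```text
time: 41.65
ee_pos: [0.5498, -0.144, 0.0753]
tcp_rot: [-179.5, 0.0, 77.6]
wrist_force: [-0.6, -0.2, -0.0]
opening: 0.062
```

```bash
python3 st.py; python3 -c "
from h import *
go([.551,-.1463,.0645],77.5)
"
```

```text
t 41.65 F [-0.59 -0.17 -0.  ] T [-0.03 -0.02 -0.  ] [ 0.5498 -0.144   0.0753] [-1.795e+02  2.000e-02  7.760e+01] tau [-2.600e-01 -5.564e+01  4.686e+01 -1.000e-01 -2.000e-02  0.000e+00] op 0.062 q [-14.7   8.   -5.1  77.4  -0.   -2.3]
at [ 0.5498 -0.144   0.0753] [-1.795e+02  2.000e-02  7.760e+01] t 41.65 q [-15.   8.  -5.  77.  -0.  -2.] -> inc [-0.08  0.07  0.43] roll 0.02
```

arm_command --increments '[[[-0.05,0,0.2],0],[[-0.08,0,0.35],0],[[-0.08,0,0.42],0],[[-0.08,0,0.42],0]]'

```text
time: 42.05
ee_pos: [0.5496, -0.146, 0.0654]
tcp_rot: [-179.5, 0.0, 77.6]
wrist_force: [0.9, 0.6, -1.8]
opening: 0.0624
```

```bash
python3 st.py
```

```text
t 42.05 F [ 0.86  0.56 -1.79] T [-0.03 -0.04  0.1 ] [ 0.5496 -0.146   0.0654] [-1.7954e+02  3.0000e-02  7.7600e+01] tau [ 1.200e-01 -5.561e+01  4.639e+01  1.000e-02 -0.000e+00  0.000e+00] op 0.0624 q [-14.9   8.2  -6.   76.3  -0.   -2.5]
```

arm_command --increments '[[[0,0,0],0],[[0,0,0],0],[[0,0,0],0],[[0,0,0],0]]' --claw -0.76

```text
time: 42.45
ee_pos: [0.5497, -0.146, 0.0656]
tcp_rot: [-179.6, 0.0, 77.6]
wrist_force: [0.3, -0.5, -0.3]
opening: 0.0754
```

arm_command --increments '[[[0,0,-0.4],0],[[0,0,-1.4],0],[[0,0,-2.8],0],[[0,0,-4.4],0],[[0,0,-5.2],0]]'

```text
time: 42.95
ee_pos: [0.5514, -0.1464, 0.2001]
tcp_rot: [-179.8, 0.0, 77.6]
wrist_force: [0.6, 1.1, -0.6]
opening: 0.0752
```

arm_command --increments '[[[0,-1,-0.4],0],[[0,-2.5,-0.8],0],[[0,-4,-1],0],[[0,-4.5,-1],0],[[0,-4.5,-1],0]]'

```text
time: 43.45
ee_pos: [0.4409, -0.1221, 0.2269]
tcp_rot: [-180.0, 0.0, 77.6]
wrist_force: [0.9, 0.8, 0.2]
opening: 0.0753
```

```bash
python3 snap.py 29 s;python3 st.py
```

```text
at [ 0.4423 -0.1224  0.2258] [-1.7989e+02  4.0000e-02  7.7590e+01] t 43.55 q [-15.  -8.  -4.  94.  -0.  -3.] -> inc [-0.   -0.06 -0.04] roll 0
t 43.55 F [-0.32 -0.07  0.52] T [-0.02  0.07  0.04] [ 0.4423 -0.1224  0.2258] [-1.7989e+02  4.0000e-02  7.7590e+01] tau [-6.000e-02 -4.010e+01  4.654e+01  2.800e-01 -1.000e-02 -0.000e+00] op 0.0755 q [-15.4  -7.7  -4.2  93.6  -0.   -3. ]
```

View pics/w29.png

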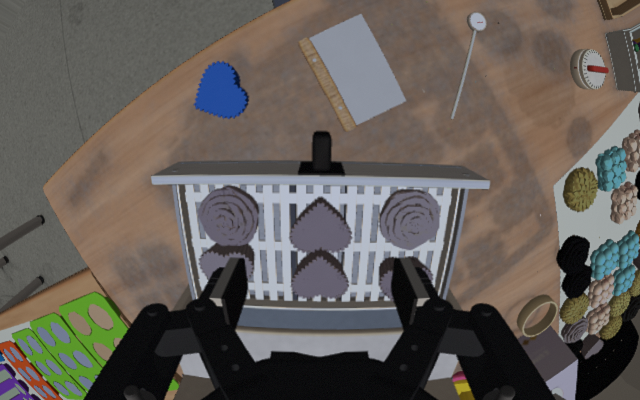

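View pics/s29.png

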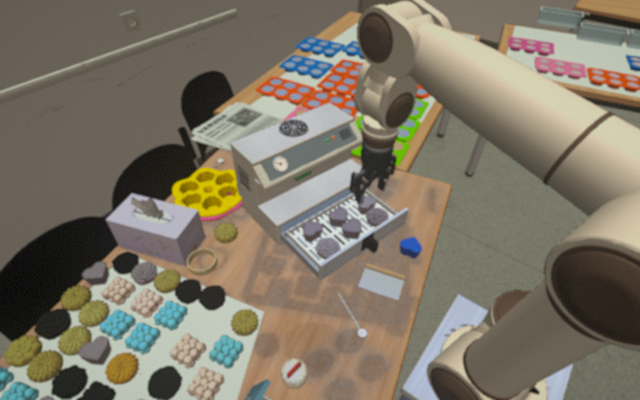

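```bash
python3 - <<'E'
from h import *
im=cv2.imread("pics/s29.png");cv2.imwrite("pics/a.png",cv2.resize(im[180:280,270:420],None,fx=5,fy=5,interpolation=2))
im=cv2.imread("pics/w29.png");cv2.imwrite("pics/b.png",cv2.resize(im[150:320,160:480],None,fx=2.5,fy=2.5,interpolation=2))
E
```

```text
(no output)
```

View pics/a.png

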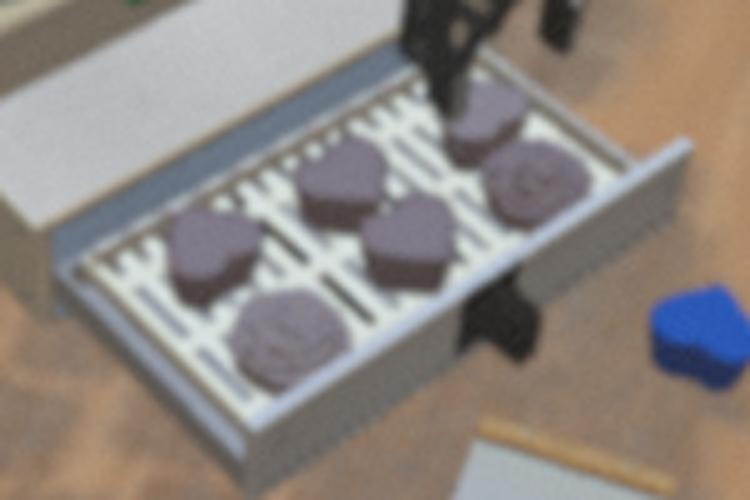

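View pics/b.png

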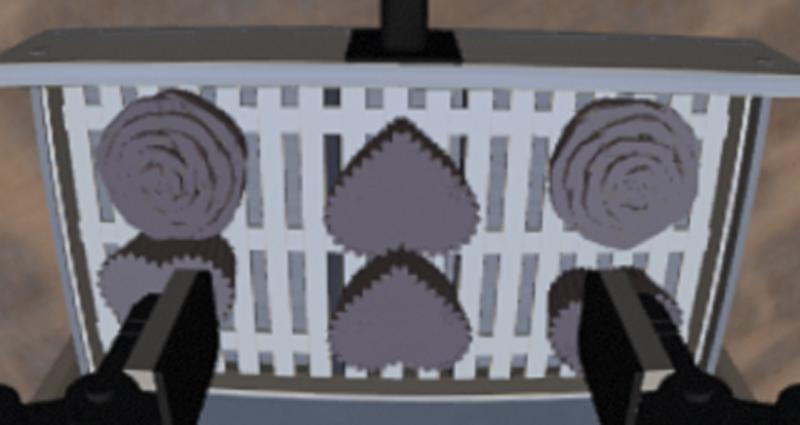

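```bash
python3 -c "
from h import *
go([.345,-.099,.2],77.6)
go([.345,-.099,.068],77.6)
"
```

```text
at [ 0.4423 -0.1224  0.2258] [-1.7989e+02  4.0000e-02  7.7590e+01] t 43.55 q [-15.  -8.  -4.  94.  -0.  -3.] -> inc [ 0.08 -4.    1.04] roll -0.0
at [ 0.4423 -0.1224  0.2258] [-1.7989e+02  4.0000e-02  7.7590e+01] t 43.55 q [-15.  -8.  -4.  94.  -0.  -3.] -> inc [ 0.08 -3.99  6.32] roll -0.0
```

arm_command --increments '[[[0,-1,0],0],[[0,-2.4,0],0],[[0,-3.5,0],0],[[0.1,-4,0],0],[[0.1,-4,0],0]]' --claw 1

```text
time: 44.05
ee_pos: [0.3452, -0.0984, 0.2262]
tcp_rot: [-179.9, 0.0, 77.6]
wrist_force: [1.6, -0.3, 0.1]
opening: 0.0018
```

arm_command --increments '[[[0,0,1.4],0],[[0,0,3],0],[[0,0,4.6],0],[[0,0,5.8],0],[[0,0,6.3],0]]'

```text
time: 44.55
ee_pos: [0.3444, -0.0983, 0.0656]
tcp_rot: [-179.7, 0.0, 77.6]
wrist_force: [0.2, -1.0, 1.1]
opening: -0.0
```

```bash
python3 snap.py 30; python3 st.py; python3 -c "
from h import *
go([.548,-.1435,.068],77.6)
"
```

```text
at [ 0.3441 -0.0982  0.0653] [-1.7962e+02  2.0000e-02  7.7600e+01] t 44.6 q [-16. -22. -33.  79.  -0.  -3.] -> inc [-0.    0.01 -0.01] roll 0
t 44.6 F [ 0.34  0.5  -1.8 ] T [0.02 0.03 0.04] [ 0.3441 -0.0982  0.0653] [-1.7962e+02  2.0000e-02  7.7600e+01] tau [  0.   -27.06  51.78  -0.09  -0.    -0.  ] op 0.0003 q [-15.9 -21.7 -33.   79.   -0.   -3.5]
at [ 0.3441 -0.0982  0.0653] [-1.7962e+02  2.0000e-02  7.7600e+01] t 44.6 q [-16. -22. -33.  79.  -0.  -3.] -> inc [-0.02  8.35 -0.16] roll 0.0
```

View pics/w30.png

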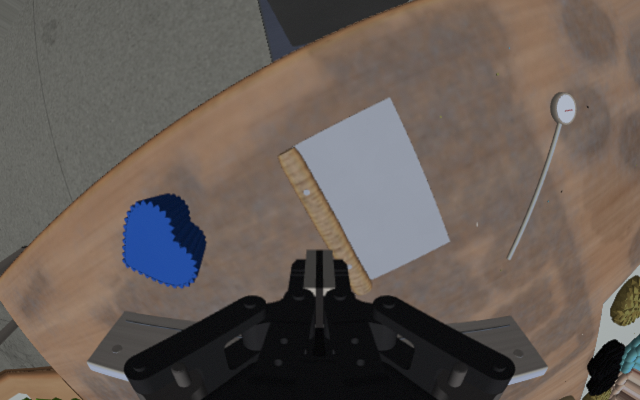

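arm_command --increments '[[[0,0.4,0],0],[[0,0.8,0],0],[[0,1.2,0],0],[[0,1.6,0],0],[[0,2,0],0]]'

```text
time: 45.1
ee_pos: [0.394, -0.1092, 0.0655]
tcp_rot: [-179.6, 0.0, 77.6]
wrist_force: [-2.6, 0.4, 2.3]
opening: 0.0001
```

```bash
python3 st.py
```

```text
t 45.1 F [-2.57  0.43  2.33] T [-0.07  0.36 -0.05] [ 0.394  -0.1092  0.0655] [-1.7964e+02  3.0000e-02  7.7600e+01] tau [ 1.600e-01 -3.254e+01  4.545e+01 -4.500e-01  1.600e-01 -4.000e-02] op 0.0001 q [-15.5 -14.  -27.3  77.1  -0.   -3.1]
```

arm_command --increments '[[[0,0.4,0],0],[[0,0.8,0],0],[[0,1.2,0],0],[[0,1.6,0],0],[[0,2,0],0]]'

```text
time: 45.6
ee_pos: [0.4436, -0.1202, 0.0651]
tcp_rot: [-179.6, 0.0, 77.6]
wrist_force: [-1.5, -0.1, 1.6]
opening: 0.0001
```

```bash
python3 snap.py 31 s; python3 st.py
```

```text
at [ 0.4441 -0.1201  0.0651] [-1.7967e+02  2.0000e-02  7.7610e+01] t 45.7 q [-15.  -7. -21.  76.  -0.  -3.] -> inc [-0.01 -0.02 -0.  ] roll 0
t 45.7 F [ 0.57  0.55 -0.42] T [ 0.03 -0.02  0.02] [ 0.4441 -0.1201  0.0651] [-1.7967e+02  2.0000e-02  7.7610e+01] tau [-2.000e-02 -3.809e+01  4.673e+01 -9.000e-02 -4.000e-02  2.000e-02] op -0.0002 q [-15.1  -6.7 -21.1  75.9  -0.   -2.7]
```

View pics/s31.png

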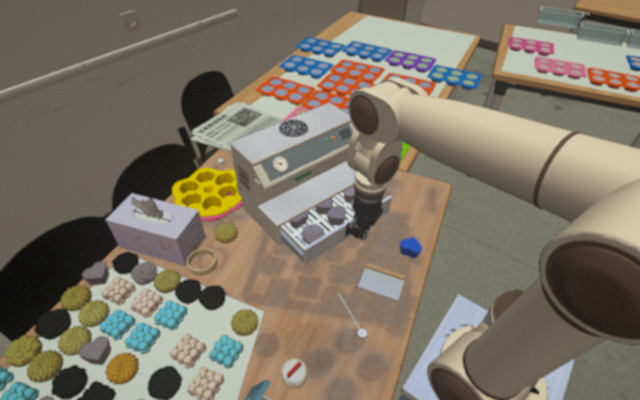

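Sliding smoothly. Continue (about 104 mm to go), watching force.

arm_command --increments '[[[0,0.4,0],0],[[0,0.8,0],0],[[0,1.2,0],0],[[0,1.6,0],0],[[0,2,0],0]]'

```text
time: 46.2
ee_pos: [0.4938, -0.1311, 0.0648]
tcp_rot: [-179.7, 0.0, 77.6]
wrist_force: [-1.8, -0.3, 1.1]
opening: -0.0
```

arm_command --increments '[[[0,0.4,0],0],[[0,0.8,0],0],[[0,1.1,0],0],[[0,1.3,0],0],[[0,1.4,0],0]]'

```text
time: 46.7
ee_pos: [0.5284, -0.1386, 0.0645]
tcp_rot: [-179.7, 0.0, 77.6]
wrist_force: [-0.8, 0.1, -0.1]
opening: 0.0001
```

```bash
python3 snap.py 32 s; python3 st.py
```

```text
at [ 0.5283 -0.1386  0.0646] [-1.7969e+02  1.0000e-02  7.7610e+01] t 46.8 q [-15.   5.  -9.  76.  -0.  -2.] -> inc [-0.    0.01  0.  ] roll 0
t 46.8 F [ 0.12 -0.61  0.57] T [-0.03 -0.03 -0.04] [ 0.5283 -0.1386  0.0646] [-1.7969e+02  1.0000e-02  7.7610e+01] tau [ 0.000e+00 -5.142e+01  4.651e+01  4.000e-02 -1.000e-02  0.000e+00] op 0.0 q [-14.7   5.1  -9.5  75.7  -0.   -2.3]
```

View pics/w32.png

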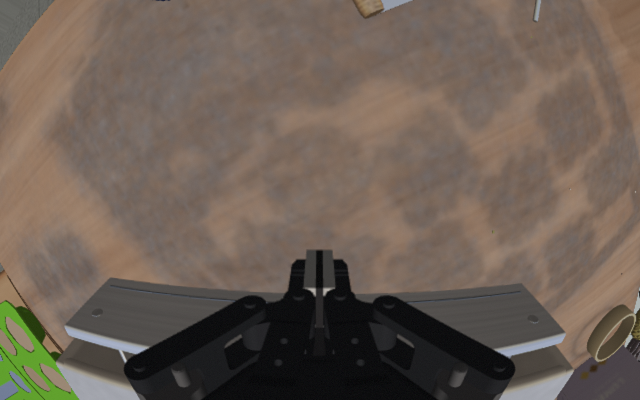

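arm_command --increments '[[[0,0.2,0],0],[[0,0.4,0],0],[[0,0.6,0],0],[[0,0.7,0],0],[[0,0.7,0],0]]'

```text
time: 47.3
ee_pos: [0.5459, -0.1424, 0.0644]
tcp_rot: [-179.7, 0.0, 77.6]
wrist_force: [0.0, 0.3, -1.0]
opening: 0.0003
```

```bash
python3 st.py
```

```text
t 47.3 F [ 0.02  0.3  -1.04] T [0.02 0.02 0.  ] [ 0.5459 -0.1424  0.0644] [-179.71    0.     77.61] tau [-3.000e-02 -5.431e+01  4.648e+01  6.000e-02 -2.000e-02  0.000e+00] op 0.0003 q [-14.6   7.5  -6.9  75.9  -0.   -2.2]
```

arm_command --increments '[[[0,0.12,0],0],[[0,0.24,0],0],[[0,0.36,0],0],[[0,0.36,0],0]]'

```text
time: 47.7
ee_pos: [0.5552, -0.1444, 0.0644]
tcp_rot: [-179.7, -0.0, 77.6]
wrist_force: [-0.2, -0.5, 0.7]
opening: -0.0
```

```bash
python3 st.py; python3 snap.py 33 s; python3 - <<'E'
import cv2
im=cv2.imread("pics/s33.png");cv2.imwrite("pics/a.png",cv2.resize(im[140:260,240:400],None,fx=5,fy=5,interpolation=2))
E
```

```text
t 47.7 F [-0.18 -0.5   0.67] T [ 0.03 -0.    0.04] [ 0.5552 -0.1444  0.0644] [-1.7973e+02 -1.0000e-02  7.7620e+01] tau [-4.000e-02 -5.575e+01  4.637e+01  9.000e-02 -3.000e-02  0.000e+00] op -0.0 q [-14.6   8.7  -5.5  76.   -0.   -2.2]
at [ 0.5549 -0.1443  0.0644] [-1.7972e+02 -1.0000e-02  7.7620e+01] t 47.8 q [-15.   9.  -6.  76.  -0.  -2.] -> inc [-0.    0.01  0.  ] roll 0
```

View pics/w33.png

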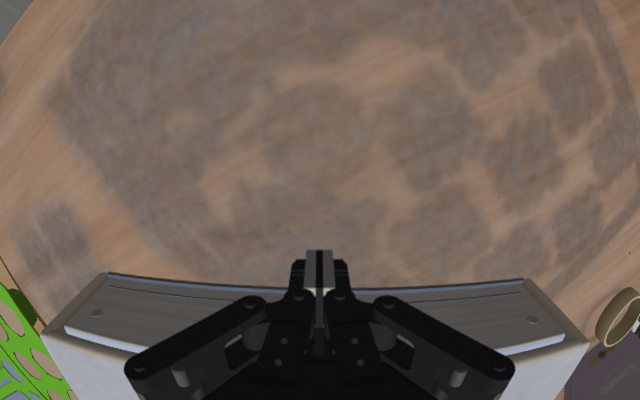

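View pics/a.png

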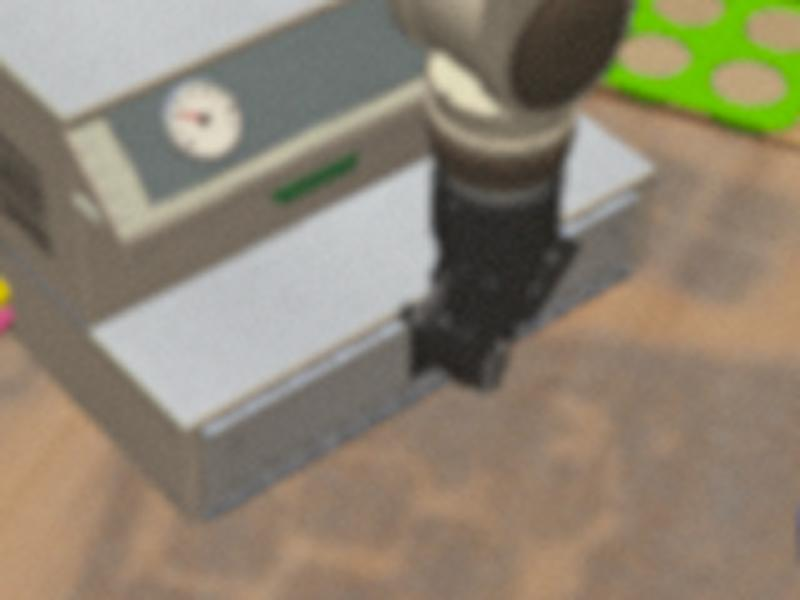

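arm_command --increments '[[[0,0.06,0],0],[[0,0.12,0],0],[[0,0.12,0],0]]'

```text
time: 48.1
ee_pos: [0.556, -0.1445, 0.0644]
tcp_rot: [-179.5, -0.0, 77.6]
wrist_force: [-10.8, 3.1, 6.5]
opening: 0.0002
```

```bash
python3 st.py
```

```text
t 48.1 F [-10.81   3.14   6.46] T [ 0.44  2.14 -0.01] [ 0.556  -0.1445  0.0644] [-1.7949e+02 -1.0000e-02  7.7620e+01] tau [ 3.300e-01 -5.309e+01  4.868e+01 -4.660e+00  1.500e-01 -3.000e-02] op 0.0002 q [-14.6   9.1  -5.1  76.3  -0.   -2.2]
```

arm_command --increments '[[[0,0.06,0],0],[[0,0.12,0],0],[[0,0.12,0],0]]'

```text
time: 48.4
ee_pos: [0.556, -0.1445, 0.0644]
tcp_rot: [-179.1, -0.0, 77.6]
wrist_force: [-18.3, 3.6, 10.9]
opening: 0.0001
```

```bash
python3 st.py
```

```text
t 48.4 F [-18.25   3.59  10.93] T [ 0.69  3.31 -0.02] [ 0.556  -0.1445  0.0644] [-1.7914e+02 -1.0000e-02  7.7610e+01] tau [ 5.100e-01 -5.158e+01  4.981e+01 -7.270e+00  2.300e-01 -4.000e-02] op 0.0001 q [-14.6   9.4  -4.7  76.7  -0.   -2.2]
```

arm_command --increments '[[[0,-0.4,0],0],[[0,-1,0],0],[[0,-1.8,-1],0],[[0,-2.4,-2.6],0],[[0,-2.6,-4],0]]'

```text
time: 48.9
ee_pos: [0.4926, -0.1305, 0.167]
tcp_rot: [-179.2, -0.0, 77.6]
wrist_force: [0.9, 0.4, -0.4]
opening: -0.0
```

arm_command --increments '[[[0,0,-1],0],[[0,0,-2.5],0],[[0,0,-3.5],0],[[0,0,-4],0],[[0,0,-4],0]]'

```text
time: 49.4
ee_pos: [0.4945, -0.131, 0.269]
tcp_rot: [-179.4, -0.0, 77.6]
wrist_force: [0.0, -0.7, -0.3]
opening: 0.0002
```

```bash
python3 st.py; python3 snap.py 34 s
```

```text
t 49.4 F [ 0.04 -0.68 -0.33] T [-0.05 -0.03 -0.03] [ 0.4945 -0.131   0.269 ] [-1.7937e+02 -1.0000e-02  7.7610e+01] tau [ -0.   -47.2   47.31   0.71  -0.     0.  ] op 0.0002 q [-14.8   1.    8.9  98.6  -0.   -2.4]
at [ 0.4939 -0.1309  0.2665] [-1.7916e+02 -2.0000e-02  7.7610e+01] t 49.5 q [-15.   1.   9.  98.  -0.  -2.] -> inc [-0.    0.02 -0.1 ] roll 0
```

View pics/w34.png

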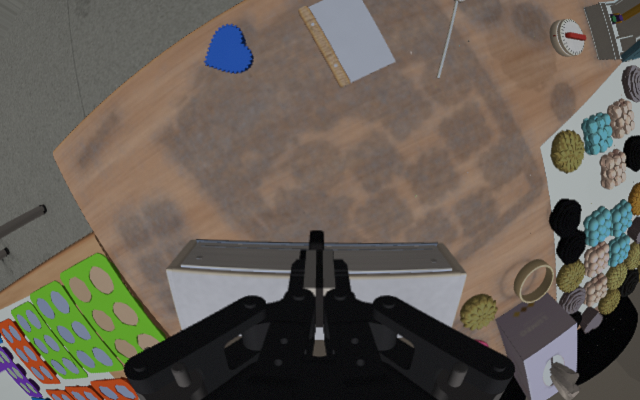

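arm_command --increments '[[[0,0,-1.4],0],[[0,0.6,-3],0],[[0,1.5,-4.6],0],[[0,2.6,-5.8],0],[[0,4,-6.4],0]]'

```text
time: 50.0
ee_pos: [0.5758, -0.149, 0.4181]
tcp_rot: [-179.3, -0.0, 77.6]
wrist_force: [0.2, -0.4, 1.8]
opening: -0.0001
```

arm_command --increments '[[[0,1.4,0],0],[[0,2.8,0],0],[[0,4.2,0],0],[[0,5.6,0],0],[[0,7,0],0]]'

```text
time: 50.5
ee_pos: [0.6803, -0.1704, 0.3682]
tcp_rot: [178.4, 0.1, 77.6]
wrist_force: [-0.7, 0.5, 0.2]
opening: 0.0
```

```bash
python3 st.py
```

```text
t 50.5 F [-0.69  0.54  0.2 ] T [0.01 0.05 0.03] [ 0.6803 -0.1704  0.3682] [1.7844e+02 5.0000e-02 7.7610e+01] tau [-3.000e-02 -7.666e+01  3.700e+01 -1.700e-01  0.000e+00 -1.000e-02] op 0.0 q [-14.1  39.3  70.7 119.8  -0.   -1.7]
```

arm_command --increments '[[[0,1.5,-1.5],0],[[0,3,-3],0],[[0,4,-4],0],[[0,4,-4],0],[[0,4,-4],0]]'

```text
time: 51.0
ee_pos: [0.6861, -0.1694, 0.3843]
tcp_rot: [175.8, 0.1, 77.6]
wrist_force: [-0.1, 1.0, 0.0]
opening: -0.0002
```

```bash
cat >> st.py <<'E'
R=Ro.from_euler("xyz",o["tcp_rot"],degrees=True).as_matrix();print("tool z",R[:,2].round(3),"tool y",R[:,1].round(3),"tool x",R[:,0].round(3))
E
python3 st.py
```

```text
t 51.0 F [-0.13  1.02  0.05] T [ 0.07  0.1  -0.03] [ 0.6861 -0.1694  0.3843] [1.7579e+02 1.2000e-01 7.7610e+01] tau [ 2.000e-02 -7.815e+01  3.870e+01 -7.900e-01  0.000e+00 -0.000e+00] op -0.0002 q [-13.9  38.   70.7 118.5  -0.   -1.5]
tool z [ 0.071 -0.018 -0.997] tool y [ 0.974 -0.214  0.073] tool x [ 0.215  0.977 -0.002]
```

arm_command --increments '[[[0,2,-2],0],[[0,5,-5],0],[[0,8,-8],0],[[0,10,-10],0],[[0,12,-12],0]]'

```text
time: 51.5
ee_pos: [0.6875, -0.1665, 0.4045]
tcp_rot: [173.2, 0.2, 77.6]
wrist_force: [-0.5, 0.1, -0.1]
opening: -0.0
```

```bash
python3 st.py
```

```text
t 51.5 F [-0.54  0.11 -0.14] T [-0.04  0.1   0.02] [ 0.6875 -0.1665  0.4045] [1.7323e+02 1.7000e-01 7.7600e+01] tau [-5.000e-02 -7.637e+01  3.850e+01 -1.350e+00 -0.000e+00 -1.000e-02] op -0.0 q [-13.6  36.4  70.7 117.5  -0.   -1.2]
tool z [ 0.114 -0.028 -0.993] tool y [ 0.97  -0.213  0.118] tool x [ 0.215  0.977 -0.003]
```

arm_command --increments '[[[0,10,0],0],[[0,10,0],0],[[0,10,0],0],[[0,10,0],0],[[0,10,0],0]]'

```text
time: 52.0
ee_pos: [0.7683, -0.1824, 0.3375]
tcp_rot: [170.6, 0.2, 77.6]
wrist_force: [0.3, 1.1, -0.0]
opening: 0.0003
```

```bash
python3 st.py
```

```text
t 52.0 F [ 0.35  1.08 -0.02] T [-0.03  0.21  0.03] [ 0.7683 -0.1824  0.3375] [170.58   0.22  77.6 ] tau [ -0.   -85.14  41.54  -1.63  -0.    -0.  ] op 0.0003 q [-1.33e+01  4.22e+01  7.07e+01  1.09e+02 -1.00e-01 -1.00e+00]
tool z [ 0.159 -0.039 -0.987] tool y [ 0.964 -0.211  0.164] tool x [ 0.215  0.977 -0.004]
```

arm_command --increments '[[[0,5,-10],0],[[0,5,-10],0],[[0,5,-10],0],[[0,5,-10],0],[[0,5,-10],0]]'

```text
time: 52.5
ee_pos: [0.7199, -0.1695, 0.4178]
tcp_rot: [167.8, 0.3, 77.6]
wrist_force: [-0.4, -1.3, 0.1]
opening: -0.0
```

arm_command --increments '[[[0,8,-8],0],[[0,8,-8],0],[[0,8,-8],0],[[0,8,-8],0],[[0,8,-8],0]]'

```text
time: 53.0
ee_pos: [0.7108, -0.1655, 0.4495]
tcp_rot: [165.1, 0.3, 77.6]
wrist_force: [0.3, 0.5, -0.1]
opening: 0.0002
```

```bash
python3 st.py
```

```text
t 53.0 F [ 0.29  0.46 -0.11] T [ 0.04  0.22 -0.02] [ 0.7108 -0.1655  0.4495] [165.1    0.3   77.58] tau [-1.000e-02 -7.354e+01  3.849e+01 -2.900e+00 -1.000e-02 -0.000e+00] op 0.0002 q [-1.310e+01  3.340e+01  7.070e+01  1.124e+02 -1.000e-01 -7.000e-01]
tool z [ 0.25  -0.06  -0.966] tool y [ 0.944 -0.206  0.257] tool x [ 0.215  0.977 -0.005]
```

arm_command --increments '[[[0,8,-8],0],[[0,8,-8],0]]'

```text
time: 53.2
ee_pos: [0.7089, -0.1642, 0.4737]
tcp_rot: [162.4, 0.3, 77.6]
wrist_force: [-1.2, 0.6, -0.3]
opening: 0.0001
```

arm_command --increments '[[[0,8,-8],0],[[0,8,-8],0]]'

```text
time: 53.4
ee_pos: [0.7052, -0.1625, 0.4998]
tcp_rot: [159.5, 0.4, 77.6]
wrist_force: [-0.9, 0.1, 0.2]
opening: -0.0002
```

arm_command --increments '[[[0,8,-8],0],[[0,8,-8],0],[[0,8,-8],0]]'

```text
time: 53.7
ee_pos: [0.6947, -0.159, 0.5306]
tcp_rot: [156.6, 0.4, 77.6]
wrist_force: [-0.3, 0.7, -0.4]
opening: 0.0
```

```bash
python3 st.py
```

```text
t 53.7 F [-0.33  0.71 -0.39] T [0.1  0.3  0.04] [ 0.6947 -0.159   0.5306] [156.64   0.38  77.55] tau [-3.000e-02 -6.493e+01  3.627e+01 -4.750e+00 -1.000e-02 -1.000e-02] op 0.0 q [-12.8  27.5  70.7 109.9  -0.2  -0.5]
tool z [ 0.386 -0.091 -0.918] tool y [ 0.897 -0.195  0.397] tool x [ 0.216  0.976 -0.007]
```

arm_command --increments '[[[0,10,-3],0],[[0,10,-3],0]]'

```text
time: 53.9
ee_pos: [0.7227, -0.1646, 0.5317]
tcp_rot: [153.9, 0.4, 77.5]
wrist_force: [0.7, -0.1, -0.3]
opening: -0.0002
```

arm_command --increments '[[[0,10,-3],0],[[0,10,-3],0]]'

```text
time: 54.1
ee_pos: [0.7473, -0.1695, 0.5352]
tcp_rot: [151.1, 0.4, 77.5]
wrist_force: [-0.2, -0.2, -0.3]
opening: 0.0002
```

arm_command --increments '[[[0,10,-3],0],[[0,10,-3],0]]'

```text
time: 54.3
ee_pos: [0.7677, -0.1734, 0.543]
tcp_rot: [148.4, 0.4, 77.5]
wrist_force: [0.5, 0.1, -0.7]
opening: 0.0001
```

arm_command --increments '[[[0,10,-3],0],[[0,10,-3],0]]'

```text
time: 54.5
ee_pos: [0.7848, -0.1766, 0.5544]
tcp_rot: [145.5, 0.4, 77.5]
wrist_force: [0.6, 0.3, -0.0]
opening: -0.0002
```

```bash
python3 st.py
```

```text
t 54.5 F [ 0.56  0.33 -0.04] T [ 0.15  0.53 -0.01] [ 0.7848 -0.1766  0.5544] [145.51   0.45  77.52] tau [-2.000e-02 -6.887e+01  3.849e+01 -6.410e+00 -1.000e-02 -0.000e+00] op -0.0002 q [-12.6  29.   70.7  97.2  -0.3  -0.3]
tool z [ 0.552 -0.129 -0.824] tool y [ 0.806 -0.174  0.566] tool x [ 0.216  0.976 -0.008]
```

arm_command --increments '[[[0,10,-3],0],[[0,10,-3],0]]'

```text
time: 54.7
ee_pos: [0.7988, -0.1792, 0.569]
tcp_rot: [142.6, 0.5, 77.5]
wrist_force: [-0.3, 0.5, 0.1]
opening: -0.0002
```

arm_command --increments '[[[0,10,0],0],[[0,10,0],0]]'

```text
time: 54.9
ee_pos: [0.8292, -0.1855, 0.5709]
tcp_rot: [139.7, 0.5, 77.5]
wrist_force: [-0.4, 0.3, -0.5]
opening: -0.0002
```

arm_command --increments '[[[0,10,0],0],[[0,10,0],0]]'

```text
time: 55.1
ee_pos: [0.8558, -0.191, 0.5752]
tcp_rot: [136.9, 0.5, 77.5]
wrist_force: [-0.6, 0.1, -0.4]
opening: 0.0001
```

arm_command --increments '[[[0,10,0],0],[[0,10,0],0]]'

```text
time: 55.3
ee_pos: [0.8779, -0.1955, 0.584]
tcp_rot: [134.0, 0.5, 77.5]
wrist_force: [-1.3, -0.1, 0.1]
opening: 0.0001
```

arm_command --increments '[[[0,10,0],0],[[0,10,0],0]]'

```text
time: 55.5
ee_pos: [0.896, -0.1991, 0.5965]
tcp_rot: [131.0, 0.5, 77.5]
wrist_force: [-0.9, -0.1, -0.4]
opening: 0.0005
```

```bash
python3 st.py
```

```text
t 55.5 F [-0.92 -0.06 -0.37] T [0.17 0.69 0.02] [ 0.896  -0.1991  0.5965] [131.03   0.5   77.47] tau [-1.000e-02 -7.567e+01  4.242e+01 -8.470e+00 -1.000e-02 -0.000e+00] op 0.0005 q [-12.4  31.8  70.7  79.9  -0.4  -0.3]
tool z [ 0.735 -0.169 -0.656] tool y [ 0.642 -0.136  0.754] tool x [ 0.217  0.976 -0.009]
```

```bash
python3 -c "
from h import *
go([.514,-.0867,.35])
"
```

```text
at [ 0.896  -0.1991  0.5965] [131.03   0.5   77.47] t 55.5 q [-12.  32.  71.  80.  -0.  -0.] -> inc [  1.16 -17.86  -5.52] roll 0
```

arm_command --increments '[[[0,-1.2,-0.4],0],[[0.1,-2.8,-0.9],0],[[0.3,-4.6,-1.4],0],[[0.4,-6.4,-2],0],[[0.5,-8,-2.5],0]]'

```text
time: 56.0
ee_pos: [0.767, -0.1617, 0.5148]
tcp_rot: [131.1, 0.5, 77.5]
wrist_force: [-0.3, 1.0, 0.9]
opening: 0.0002
```

```bash
python3 st.py; python3 -c "
from h import *
go([.514,-.0867,.35])
"
```

```text
t 56.0 F [-0.29  0.99  0.88] T [0.14 0.62 0.03] [ 0.767  -0.1617  0.5148] [131.07   0.5   77.46] tau [-7.600e-01 -3.709e+01  5.729e+01 -6.320e+00  2.000e-02 -7.000e-02] op 0.0002 q [-11.5  -1.   18.8  60.9  -1.1   0.3]
tool z [ 0.735 -0.169 -0.657] tool y [ 0.643 -0.136  0.754] tool x [ 0.217  0.976 -0.009]
at [ 0.767  -0.1617  0.5148] [131.07   0.5   77.46] t 56.0 q [-12.  -1.  19.  61.  -1.   0.] -> inc [  0.79 -11.88  -3.61] roll 0
```

Orientation holds at 49° forward. Continue to retreat in front of the dryer.

arm_command --increments '[[[0.1,-1.6,-0.5],0],[[0.2,-3.4,-1],0],[[0.3,-5.2,-1.6],0],[[0.4,-7,-2.1],0],[[0.6,-8.6,-2.6],0]]'

```text
time: 56.5
ee_pos: [0.582, -0.1065, 0.3934]
tcp_rot: [131.2, 0.5, 77.4]
wrist_force: [-0.5, -0.4, 1.4]
opening: -0.0001
```

arm_command --increments '[[[0.1,-1.4,-0.4],0],[[0.2,-2.6,-0.7],0],[[0.2,-3.2,-0.8],0],[[0.2,-3.2,-0.8],0]]'

```text
time: 56.9
ee_pos: [0.5154, -0.0869, 0.3452]
tcp_rot: [131.2, 0.5, 77.5]
wrist_force: [0.6, 0.7, -1.0]
opening: -0.0
```

```bash
python3 st.py; python3 snap.py 40 s; python3 -c "
from h import *
go([.514,-.0867,.135])
"
```

```text
t 56.9 F [ 0.64  0.69 -0.98] T [ 0.12  0.61 -0.06] [ 0.5154 -0.0869  0.3452] [131.21   0.51  77.47] tau [ 2.000e-01 -1.157e+01  5.171e+01 -7.840e+00 -1.900e-01  4.000e-02] op -0.0 q [ -7.3 -43.2 -29.9  54.7  -4.2   3. ]
tool z [ 0.733 -0.169 -0.659] tool y [ 0.645 -0.136  0.752] tool x [ 0.217  0.976 -0.009]
at [ 0.517  -0.0873  0.3471] [131.1    0.5   77.45] t 57.0 q [ -7. -43. -30.  55.  -4.   3.] -> inc [ 0.  -0.1 -0. ] roll 0
at [ 0.517  -0.0873  0.3471] [131.1    0.5   77.45] t 57.0 q [ -7. -43. -30.  55.  -4.   3.] -> inc [ 0.07 -6.47  5.49] roll 0
```

View pics/s40.png

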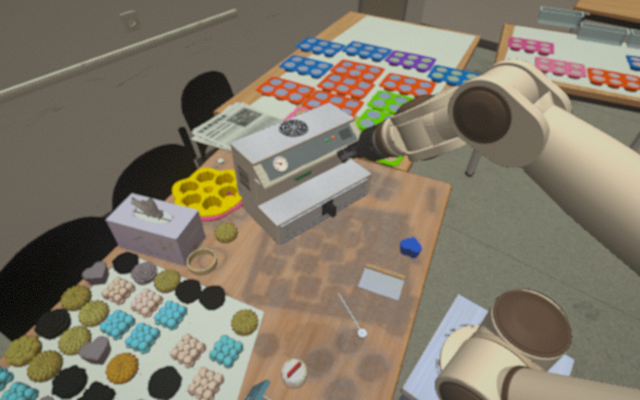

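View pics/w40.png

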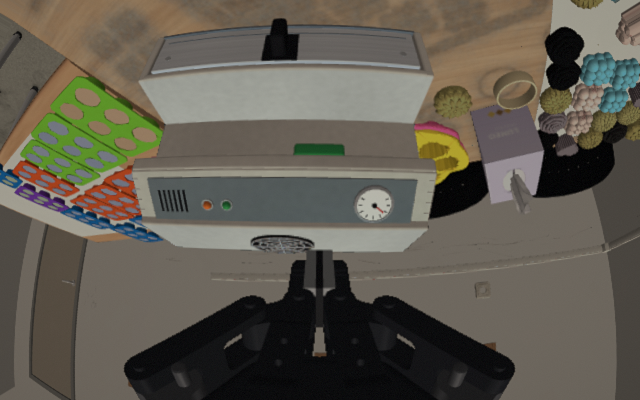

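```bash
python3 - <<'E'
from h import *
im=cv2.imread("pics/w40.png");cv2.imwrite("pics/a.png",cv2.resize(im[120:190,260:380],None,fx=6,fy=6,interpolation=2))
E
```

```text
(no output)
```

View pics/a.png

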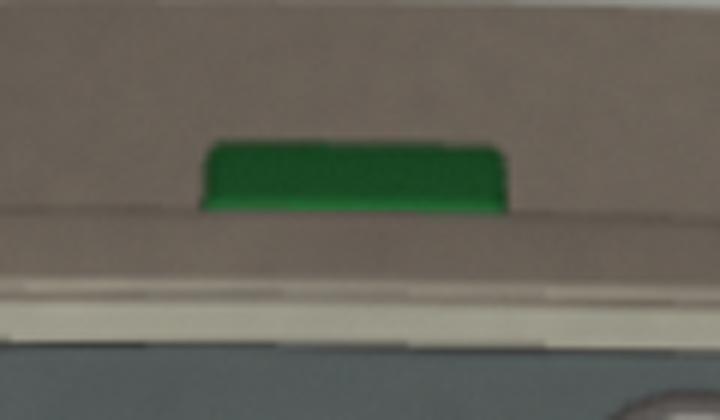

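```bash
python3 - <<'E'
from h import *
c=dict(np.load("pics/w40.npz"))
a=np.radians(-12.4);ex=np.array([np.cos(a),np.sin(a)]);ey=np.array([-ex[1],ex[0]]);F=np.array([.601,-.157])
for n,u,v,z in [("pL",344.2,144.5,.167),("pR",294.5,144,.167),("lip",319,155.4,.185)]:
    w=wrist_world(c,c,u,v,z);d=w[:2]-F;print(n,w.round(4),"local",(d@ex).round(4),(d@ey).round(4))
go([.6117,-.108,.30]); go([.6117,-.108,.138])
E
```

```text
pL [ 0.676  -0.0936  0.167 ] local 0.0597 0.0781
pR [ 0.6629 -0.1515  0.167 ] local 0.0592 0.0186
lip [ 0.6657 -0.122   0.185 ] local 0.0556 0.0481
at [ 0.517  -0.0873  0.3471] [131.1    0.5   77.45] t 57.0 q [ -7. -43. -30.  55.  -4.   3.] -> inc [0.03 1.13 4.16] roll 0
at [ 0.517  -0.0873  0.3471] [131.1    0.5   77.45] t 57.0 q [ -7. -43. -30.  55.  -4.   3.] -> inc [ 0.09 -3.75  8.42] roll 0
```

arm_command --increments '[[[0,0.4,1.2],0],[[0,0.8,2.6],0],[[0,1,3.6],0],[[0,1.1,4.1],0],[[0,1.1,4.1],0]]'

```text
time: 57.5
ee_pos: [0.6107, -0.1087, 0.2986]
tcp_rot: [131.3, 0.5, 77.4]
wrist_force: [0.2, 0.5, -1.0]
opening: -0.0002
```

```bash
python3 st.py; python3 -c "
from h import *
go([.6117,-.108,.138])
"
```

```text
t 57.5 F [ 0.19  0.49 -0.97] T [ 0.16  0.66 -0.02] [ 0.6107 -0.1087  0.2986] [131.29   0.52  77.43] tau [-1.300e-01 -2.160e+01  5.547e+01 -9.150e+00 -1.000e-01 -2.000e-02] op -0.0002 q [ -8.6 -30.1 -28.4  43.1  -3.3   2.2]
tool z [ 0.732 -0.169 -0.66 ] tool y [ 0.646 -0.137  0.751] tool x [ 0.218  0.976 -0.009]
at [ 0.6107 -0.1087  0.2986] [131.29   0.52  77.43] t 57.5 q [ -9. -30. -28.  43.  -3.   2.] -> inc [ 0.1  -4.8   4.26] roll 0
```

arm_command --increments '[[[0,-1,0.9],0],[[0,-2.2,2],0],[[0,-3.4,3],0],[[0.1,-4.4,3.9],0],[[0.1,-4.8,4.2],0]]'

```text
time: 58.0
ee_pos: [0.6091, -0.1073, 0.1358]
tcp_rot: [131.5, 0.5, 77.4]
wrist_force: [-0.6, -0.5, -0.6]
opening: 0.0003
```

```bash
python3 st.py; python3 snap.py 41 s; python3 - <<'E'
from h import *
c=camera("side");im=c["frame"][:,:,::-1]
cv2.imwrite("pics/b.png",cv2.resize(im[100:300,260:500],None,fx=3.3,fy=3,interpolation=2))
im=cv2.imread("pics/s41.png");cv2.imwrite("pics/a.png",cv2.resize(im[100:250,220:420],None,fx=4,fy=4,interpolation=2))
E
```

```text
t 58.0 F [-0.55 -0.5  -0.61] T [ 0.12  0.64 -0.01] [ 0.6091 -0.1073  0.1358] [131.52   0.53  77.44] tau [ 8.000e-02 -2.461e+01  5.572e+01 -8.850e+00 -1.700e-01  5.000e-02] op 0.0003 q [ -8.5 -28.6 -45.4  24.8  -3.4   2.3]
tool z [ 0.729 -0.169 -0.663] tool y [ 0.649 -0.137  0.749] tool x [ 0.217  0.976 -0.009]
at [ 0.61   -0.1075  0.1381] [131.4    0.53  77.44] t 58.1 q [ -8. -29. -45.  25.  -3.   2.] -> inc [ 0.   -0.09  0.04] roll 0
```

View pics/w41.png

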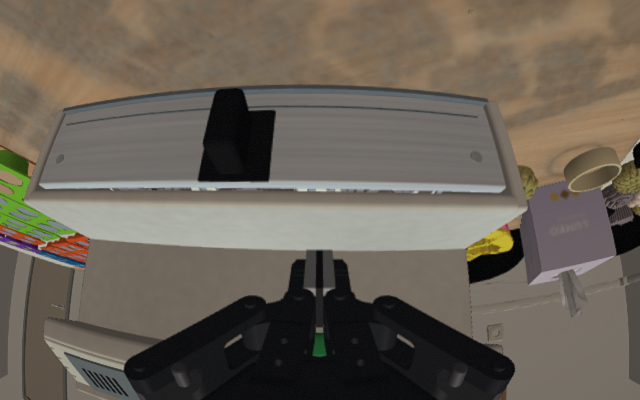

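View pics/a.png

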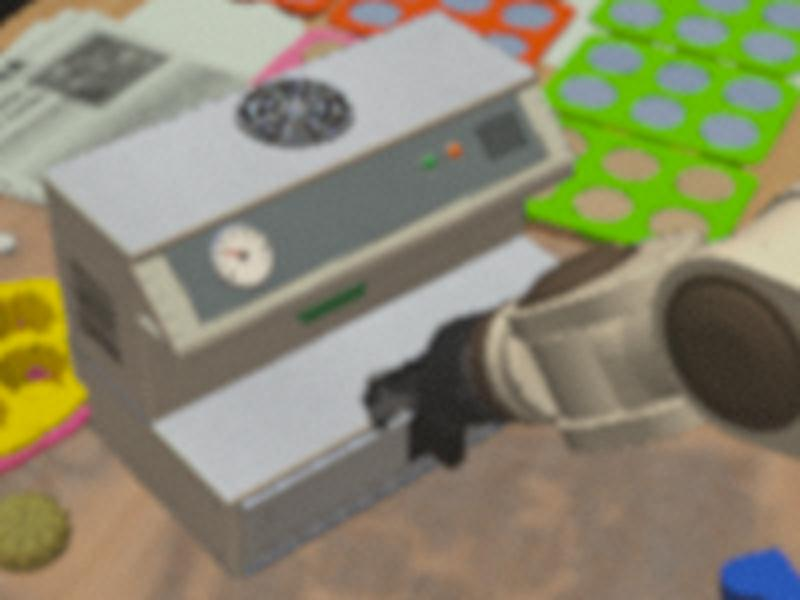

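View pics/b.png

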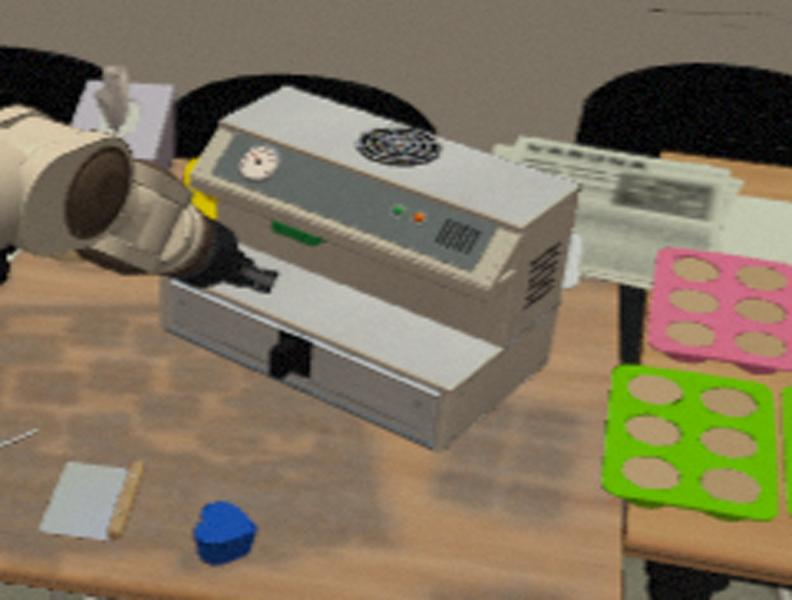

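```bash
python3 -c "
from h import *
go([.665,-.1215,.137])
go([.665,-.1215,.157])
"
```

```text
at [ 0.611  -0.1077  0.1407] [131.22   0.52  77.43] t 58.15 q [ -8. -29. -45.  25.  -3.   2.] -> inc [-0.07  1.36  1.78] roll 0
at [ 0.611  -0.1077  0.1407] [131.22   0.52  77.43] t 58.15 q [ -8. -29. -45.  25.  -3.   2.] -> inc [-0.07  1.96  1.25] roll 0
```

arm_command --increments '[[[0,0.4,0.5],0],[[0,0.8,1],0],[[-0.05,1.1,1.5],0],[[-0.05,1.36,1.78],0],[[-0.05,1.36,1.78],0]]'

```text
time: 58.65
ee_pos: [0.6667, -0.1215, 0.1396]
tcp_rot: [131.1, 0.5, 77.4]
wrist_force: [-0.2, -0.6, -0.3]
opening: -0.0002
```

```bash
python3 st.py; python3 snap.py 42 s; python3 - <<'E'
from h import *
im=cv2.imread("pics/s42.png");cv2.imwrite("pics/a.png",cv2.resize(im[120:220,240:400],None,fx=5,fy=5,interpolation=2))
go([.665,-.1215,.157])
E
```

```text
t 58.65 F [-0.19 -0.56 -0.27] T [0.18 0.68 0.  ] [ 0.6667 -0.1215  0.1396] [131.06   0.5   77.42] tau [-9.000e-02 -3.149e+01  5.414e+01 -8.570e+00 -9.000e-02 -2.000e-02] op -0.0002 q [ -9.1 -19.1 -39.   21.2  -2.9   1.9]
tool z [ 0.735 -0.17  -0.657] tool y [ 0.643 -0.137  0.754] tool x [ 0.218  0.976 -0.009]
at [ 0.6654 -0.1211  0.1382] [131.17   0.51  77.43] t 58.75 q [ -9. -19. -39.  21.  -3.   2.] -> inc [-0.    0.08  0.  ] roll 0
at [ 0.6654 -0.1211  0.1382] [131.17   0.51  77.43] t 58.75 q [ -9. -19. -39.  21.  -3.   2.] -> inc [-0.03  0.56 -0.51] roll 0
```

View pics/w42.png

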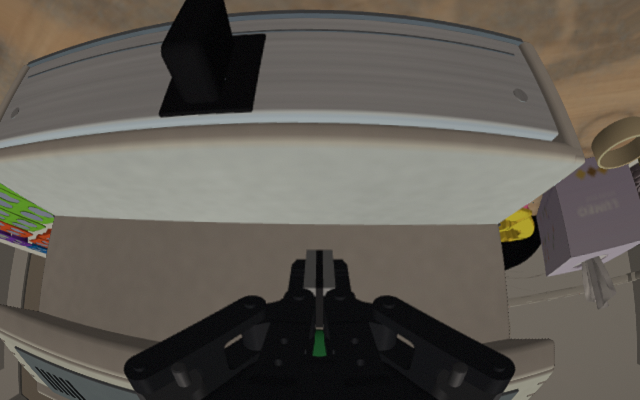

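View pics/a.png

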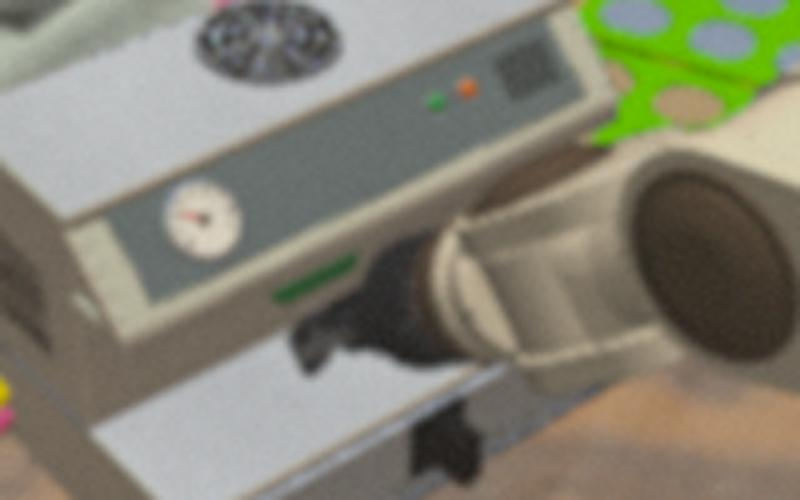

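arm_command --increments '[[[0,0.12,-0.1],0],[[0,0.24,-0.2],0],[[0,0.36,-0.31],0],[[0,0.36,-0.31],0]]'

```text
time: 59.15
ee_pos: [0.6658, -0.121, 0.1516]
tcp_rot: [131.1, 0.5, 77.4]
wrist_force: [0.2, 0.0, -0.1]
opening: 0.0002
```

```bash
python3 st.py
```

```text
t 59.15 F [ 0.21  0.   -0.06] T [0.15 0.62 0.03] [ 0.6658 -0.121   0.1516] [131.06   0.5   77.43] tau [ 1.000e-02 -3.224e+01  5.357e+01 -8.000e+00 -1.100e-01  0.000e+00] op 0.0002 q [ -9.1 -19.8 -38.1  22.8  -2.9   1.9]
tool z [ 0.735 -0.17  -0.657] tool y [ 0.643 -0.136  0.754] tool x [ 0.218  0.976 -0.009]
```

arm_command --increments '[[[0,0.06,-0.05],0],[[0,0.12,-0.1],0],[[0,0.15,-0.13],0],[[0,0.15,-0.13],0]]'

```text
time: 59.55
ee_pos: [0.6654, -0.1209, 0.1557]
tcp_rot: [131.1, 0.5, 77.4]
wrist_force: [-1.0, 0.1, -3.4]
opening: -0.0005
```

```bash
python3 st.py
```

```text
t 59.55 F [-0.98  0.13 -3.36] T [ 0.32  1.26 -0.01] [ 0.6654 -0.1209  0.1557] [131.15   0.51  77.44] tau [ 2.000e-02 -3.495e+01  5.750e+01 -9.640e+00 -1.400e-01 -0.000e+00] op -0.0005 q [ -9.1 -19.9 -37.7  23.5  -2.9   1.9]
tool z [ 0.734 -0.17  -0.658] tool y [ 0.644 -0.137  0.753] tool x [ 0.218  0.976 -0.009]
```

arm_command --increments '[[[0,0.06,-0.05],0],[[0,0.12,-0.1],0],[[0,0.15,-0.13],0],[[0,0.15,-0.13],0]]'

```text
time: 59.95
ee_pos: [0.6649, -0.1208, 0.1595]
tcp_rot: [131.3, 0.5, 77.4]
wrist_force: [-1.4, 0.2, -7.9]
opening: -0.0004
```

```bash
python3 st.py
```

```text
t 59.95 F [-1.45  0.24 -7.87] T [ 0.48  1.95 -0.01] [ 0.6649 -0.1208  0.1595] [131.26   0.51  77.44] tau [  0.   -37.35  60.86 -10.91  -0.17  -0.  ] op -0.0004 q [ -9.1 -20.1 -37.3  24.1  -2.9   1.9]
tool z [ 0.732 -0.169 -0.659] tool y [ 0.645 -0.137  0.752] tool x [ 0.218  0.976 -0.009]
```

arm_command --increments '[[[0,0.06,-0.05],0],[[0,0.1,-0.09],0],[[0,0.1,-0.09],0]]'

```text
time: 60.25
ee_pos: [0.6639, -0.1206, 0.1607]
tcp_rot: [131.5, 0.5, 77.4]
wrist_force: [-2.0, 0.2, -13.6]
opening: -0.0002
```

```bash
python3 st.py;  python3 snap.py 43 s; python3 - <<'E'
from h import *
c=camera("side");im=c["frame"][:,:,::-1]
cv2.imwrite("pics/b.png",cv2.resize(im[130:230,300:450],None,fx=5,fy=5,interpolation=2))
im=cv2.imread("pics/s43.png");cv2.imwrite("pics/a.png",cv2.resize(im[120:220,240:400],None,fx=5,fy=5,interpolation=2))
E
```

```text
t 60.25 F [ -2.04   0.2  -13.56] T [ 0.7  2.9 -0. ] [ 0.6639 -0.1206  0.1607] [131.47   0.52  77.44] tau [ -0.16 -41.53  66.28 -13.01  -0.29  -0.  ] op -0.0002 q [ -9.1 -20.2 -37.1  24.6  -2.9   1.9]
tool z [ 0.73  -0.169 -0.662] tool y [ 0.648 -0.137  0.749] tool x [ 0.217  0.976 -0.009]
at [ 0.664  -0.1206  0.1607] [131.46   0.52  77.44] t 60.35 q [ -9. -20. -37.  25.  -3.   2.] -> inc [ 0. -0. -0.] roll 0
```

View pics/a.png

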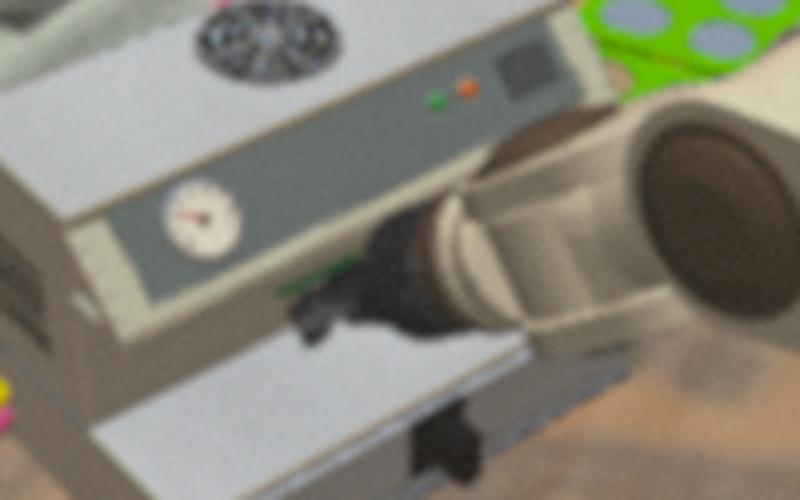

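View pics/b.png

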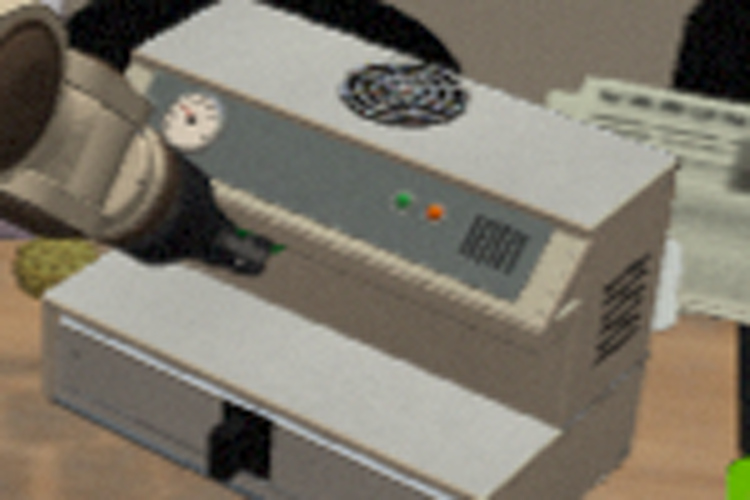

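arm_command --increments '[[[0,-0.15,0.13],0],[[0,-0.4,0.35],0],[[0,-0.6,0.52],0],[[0,-0.6,0.52],0]]'

```text
time: 60.8
ee_pos: [0.665, -0.1209, 0.1432]
tcp_rot: [131.2, 0.5, 77.4]
wrist_force: [0.2, 0.1, -0.2]
opening: -0.0003
```

```bash
python3 st.py; python3 -c "
from h import *
go([.60,-.106,.14])
go([.53,-.09,.30])
"
```

```text
t 60.8 F [ 0.22  0.08 -0.23] T [0.2  0.66 0.  ] [ 0.665  -0.1209  0.1432] [131.21   0.51  77.44] tau [ 1.000e-02 -3.265e+01  5.393e+01 -8.750e+00 -1.100e-01 -0.000e+00] op -0.0003 q [ -9.1 -19.5 -38.7  22.   -2.9   1.9]
tool z [ 0.733 -0.169 -0.659] tool y [ 0.644 -0.137  0.752] tool x [ 0.217  0.976 -0.009]
at [ 0.665  -0.1209  0.1432] [131.21   0.51  77.44] t 60.8 q [ -9. -19. -39.  22.  -3.   2.] -> inc [ 0.02 -1.85 -1.92] roll 0
at [ 0.665  -0.1209  0.1432] [131.21   0.51  77.44] t 60.8 q [ -9. -19. -39.  22.  -3.   2.] -> inc [-0.02  1.07 -8.3 ] roll 0
```

arm_command --increments '[[[0,-0.4,-0.4],0],[[0,-0.9,-0.95],0],[[0,-1.5,-1.55],0],[[0,-1.85,-1.92],0],[[0,-1.85,-1.92],0]]'

```text
time: 61.3
ee_pos: [0.6002, -0.1065, 0.1427]
tcp_rot: [131.0, 0.5, 77.4]
wrist_force: [0.5, 0.0, 0.6]
opening: -0.0002
```

```bash
python3 st.py; python3 -c "
from h import *
go([.545,-.092,.32])
"
```

```text
t 61.3 F [0.53 0.05 0.57] T [0.18 0.64 0.02] [ 0.6002 -0.1065  0.1427] [130.96   0.5   77.43] tau [ 7.000e-02 -2.319e+01  5.317e+01 -7.700e+00 -1.500e-01  2.000e-02] op -0.0002 q [ -8.6 -30.8 -46.3  25.6  -3.4   2.3]
tool z [ 0.736 -0.17  -0.655] tool y [ 0.641 -0.136  0.755] tool x [ 0.218  0.976 -0.009]
at [ 0.6002 -0.1065  0.1427] [130.96   0.5   77.43] t 61.3 q [ -9. -31. -46.  26.  -3.   2.] -> inc [ 0.02  3.86 -6.37] roll 0
```

arm_command --increments '[[[0,0.7,-1.1],0],[[0,1.7,-2.7],0],[[0,2.7,-4.4],0],[[0,3.5,-5.8],0],[[0,3.8,-6.3],0]]'

```text
time: 61.8
ee_pos: [0.5461, -0.0928, 0.3262]
tcp_rot: [130.3, 0.4, 77.4]
wrist_force: [0.8, 0.3, -0.1]
opening: -0.0003
```

arm_command --increments '[[[0,0,0],0],[[0,0,0],0]]'

```text
time: 62.0
ee_pos: [0.5468, -0.0929, 0.3268]
tcp_rot: [130.3, 0.4, 77.4]
wrist_force: [-0.1, 0.3, -0.4]
opening: -0.0001
```

```bash
python3 st.py; python3 snap.py 44 s; python3 - <<'E'
from h import *
c=camera("side");im=c["frame"][:,:,::-1];cv2.imwrite("pics/side44.png",im)
im=cv2.imread("pics/w44.png");cv2.imwrite("pics/a.png",cv2.resize(im[0:190,120:460],None,fx=2.3,fy=2.3,interpolation=2))
d=dict(np.load("pics/w44.npz"))
E
```

```text
t 62.0 F [-0.07  0.3  -0.42] T [0.12 0.72 0.02] [ 0.5468 -0.0929  0.3268] [130.25   0.44  77.43] tau [ 5.000e-02 -1.460e+01  5.616e+01 -8.420e+00 -1.600e-01  0.000e+00] op -0.0001 q [ -7.6 -40.1 -31.2  49.3  -4.    2.9]
tool z [ 0.744 -0.171 -0.646] tool y [ 0.632 -0.135  0.763] tool x [ 0.218  0.976 -0.008]
at [ 0.5463 -0.0928  0.324 ] [130.49   0.46  77.43] t 62.1 q [ -8. -40. -31.  49.  -4.   3.] -> inc [ 0.    0.1  -0.06] roll 0
```

View pics/a.png

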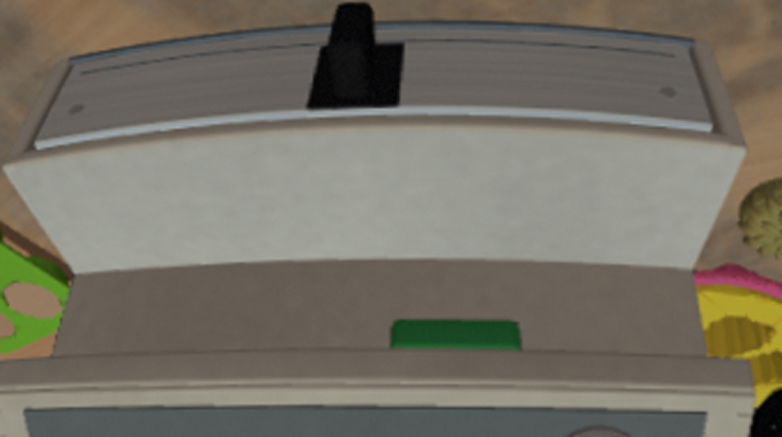

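View pics/side44.png

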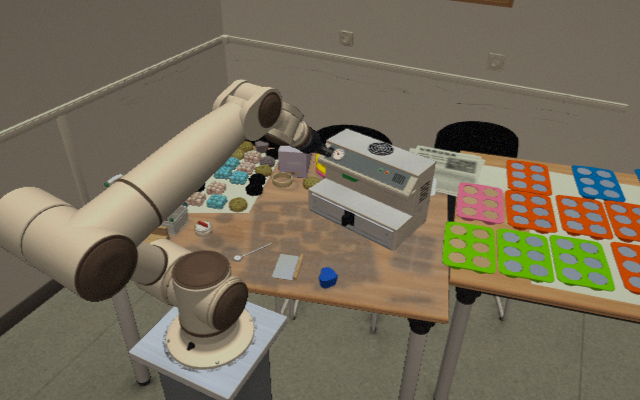

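View pics/s44.png

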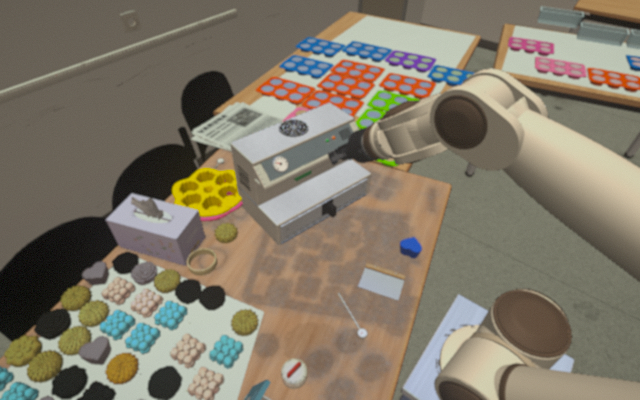

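```bash
python3 - <<'E'
from h import *
a=dict(np.load("pics/scene0.npz"))["frame"];b=dict(np.load("pics/s44.npz"))["frame"]
A=a[190:225,312:348].astype("f4").mean(2);B=b[190:225,312:348].astype("f4").mean(2)
print(np.abs(A-B).mean(),cv2.phaseCorrelate(A,B,cv2.createHanningWindow(A.shape[::-1],cv2.CV_32F)))
# px per mm along drawer travel
c=dict(np.load("pics/scene0.npz"));p=np.array([.566,-.1495,.08]);print(w2px(c,p),w2px(c,p-.01*np.array([.977,-.2147,0])))
E
```

```text
1.4280425 ((-0.06274288507615466, 0.022950836015287024), 0.973068807228112)
[334.95835132 207.54166471] [337.14747225 209.3433503 ]
```

```bash
python3 -c "
from workcell import job_done
print(job_done())"
```

```text
the job is handed in; nothing more can be done
None
```

The job is done and handed in at about 62 s of the 210 s limit.

- **Soaps:** All six grey soaps that stood on the wood (four hearts, two roses) were there. They lie flat in the white tray, two rows of three, evenly left and right. The pictures before closing showed them flat and the tray level.
- **Drawer:** I pulled it fully out and measured 0.179 m of 0.18. The fingers slipped off the pull at the end of that stroke, but the drawer was already out. I pushed it home to its stop at about 18 N. In the last scene picture the pull is within about 0.2 mm of where it started.
- **Switch:** The arm moves offer no tilt, so I leaned the gripper 49° forward by repeatedly commanding poses past its reach. I then pressed the green switch up from below until the force rose from about 8 to 13.6 N over about 1 mm, so it was on its stop, and let it go. The last wrist picture shows the paddle back down.
- **Contact with the hood:** On the first approach to the pull, part of the arm leaned lightly on something, probably the hood. The wrist sensor showed almost no force (under 1 N), and it cleared when I backed off.
- **Not confirmed:** There is no direct reading of the switch or drawer travel, or of whether the dryer is running. Those conclusions rest on forces and pictures. In the last pictures the soaps on the sheet, the blue heart, timer, dahlia and the rest look where they started; I checked them only by eye.

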